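# Weigh a steel flange on the joiner's counter balance

### The arm

A 7-joint arm with a two-finger parallel gripper is mounted at the origin on the work surface. World frame = base frame: x ahead of the robot, y to its left, z up, the work surface at z = 0. Lengths are in m, angles in rad, forces in N, time in s.
With the tool pointing down it reaches from about 0.35 to 0.9 m from the base axis. Payload 7.2 kg.
Tool frame: the origin (TCP) lies midway between the tips of the shut fingers; the grasp point (between the pads) lies 19 mm behind it (robot.grip_point_offset is the distance from the TCP to the grasp point, in m); x points along the fingers, z is the direction in which the jaws open and shut, and the axes are right-handed (so a half turn about x gives the same grasp; the last joint's range is limited). The gripper opens to 85 mm and grips with 20 to 120 N. Pads are 22 mm wide; open, the fingers measure 114 mm over their backs; the gripper's body (76 mm by 85 mm) begins 54 mm behind the grasp point. The pads swing forward as they close: fully open they stand 13 mm farther back than shut.
Start: joints at [-1.248, 0.411, -0.013, 1.596, 0.006, 1.134, -0.082], TCP at [0.238, 0.578, 0.204] pointing down, gripper open.
Joint ranges: [-2.95, 2.95], [-0.29, 1.99], [-1.47, 1.44], [0.14, 2.54], [-1.03, 4.17], [0.13, 1.85], [-2.86, 2.86]. Speed limits (rad/s): [2.39, 2.39, 3.01, 3.01, 3.14, 3.14, 3.14].

### API

Orientations are given as a rotation vector (axis times angle).
In Python, from cell import robot, viewer, ticket gives the robot as it stands.
- The arm moves only by the tool carry_out, never from a script. Its argument "moves" is text: rows parted by semicolons, each of 6 numbers parted by spaces: the shift along the tool's x, y, z in units of 40 mm (1.0 is 40 mm), then the turn, a rotation vector about the tool's x, y, z in units of 6 degrees (1.0 is 6 degrees). In form: x y z rx ry rz; .... A call has 1 to 10 rows; each row shifts and turns the pose as measured when the row begins, along the tool's axes as they then stand; what a row does not reach is not made up. A row lasts 1/10 s, in which the tool goes at most 50 mm and 8.59 degrees, less where a joint would pass 70% of its speed; a pose out of reach is approached as far as the arm can. A call is refused whole if a number of a shift passes 1 or a number of a turn 1, either way. A call with a gripper value outside its range is refused whole. "gripper" is the finger opening in mm, from 0 to 85.4, set as the call begins (left out, the last holds). The fingers move at their own pace and stop on an object; "grip_force" is the grip in N (left out, the last holds). Time passes only in rows, so rows that do not move let the fingers close. It gives the time, the measured TCP pose, the force and the opening at its end, in the units of the state.
- robot.state(): the state, without advancing time (a new reading comes with each control period).
- viewer.get_image(name): name is "side" or "top"; returns the picture (480x640x3 uint8, red, green, blue); there is no depth.
- viewer.camera_info(name): a dict with "fx", "fy", "cx", "cy" (pixels), "world_from_camera" (4x4, takes a point from camera to world coordinates). Camera axes: x right, y up, looking along -z (the intrinsics and any distortion apply to the point x, -y, -z); pixel columns grow to the right and rows downward; lengths in m; the calibration is good to about 2 mm. A picture is of the moment at which its call begins. camera_info takes no time and is no camera call.
- ticket.finish_job(): hands the job in, once; it reports no verdict.
The state is a dict: "time": time; "qpos": joint angles; "dq": joint speeds; "joint_torque": joint torques, N m; "tcp_pos": TCP position; "tool_rot": TCP orientation; "contact_force": force on the tool from outside, world axes, zero at the start; "torque": the same for the moment, N m; "finger_gap": finger opening in m.
Only numpy, scipy, OpenCV 4.12 (cv2) and the standard library are available. Lean on these libraries where they do the work, as an engineer would, in place of code of your own. Each camera call takes 0.05 s, during which the arm holds its last target.

### The job

First clear all the wood offcuts from the balance's two pans into the bin. Then stand the steel flange, boss up, in the middle of the round pan, and put block weights in the square pan until the beam comes to rest level, the pointer between the two marks. Leave unused weights on the bench, clear of the balance and the bin, and do not disturb the glue bottle, brush and sanding block.

Things in the scene. Friction and masses are not known exactly. Their poses are not given: they have to be found in the camera images.
- beam (a joint): tilt of the balance's beam, rad: 0 level; positive: round pan (robot's left) high, square pan low; negative: round pan low (heavier). Stops at -0.2 and 0.2. A pivot spring makes the tilt grow with the difference in load, 0.075 rad per 100 g, up to a stop; settles in a second. Black pointer 105 mm up from the pivot; two marks 10 mm apart behind it end the level band, -0.05 to 0.05 rad
- balance: grey counter balance fixed to the bench; origin on the bench below the pivot, y along the beam to the round pan, x away from the robot. Pivot 100 mm up; pans stand on the beam 190 mm from it, always stay horizontal, and it does not matter where in a pan a load stands. White plate behind the pointer in its middle, 90 mm wide, top 223 mm up
- pan_round_top (a point): middle of the upper face of the round aluminium pan (156 mm across, 5 mm high rim), on the robot's left: the pan for the part. The face is 135 mm above the bench when level and moves up or down 38 mm
- pan_square_top (a point): middle of the upper face of the square aluminium pan (146 mm, sides parallel to the balance's axes, 5 mm high rim), on the robot's right: the pan for the weights. Height as for the round pan
- bin: low black offcut bin fixed to the bench, 170 x 170 x 70 mm high, 5 mm walls, open above, origin in the middle of its underside; on the left or right of the bench
- flange_c (a point): centre (half-way up, 20 mm) of the steel flange that is to be weighed: square plate 80 x 80 x 8 mm with a round boss 40 mm in diameter on top that ends 40 mm above the underside; z up along the boss. Weighs between 500 and 800 g, differs from start to start; stands on the bench on the side away from the bin
- w200_0_c (a point): centre of a dark steel block weight of 200 g, 40 x 24 x 27 mm high, x along its length, z up; stands on the bench in front of the balance
- w200_1_c (a point): centre of a dark steel block weight of 200 g, 40 x 24 x 27 mm high, x along its length, z up; stands on the bench in front of the balance
- w200_2_c (a point): centre of a dark steel block weight of 200 g, 40 x 24 x 27 mm high, x along its length, z up; stands on the bench in front of the balance
- w100_0_c (a point): centre of a dark steel block weight of 100 g, 30 x 20 x 21 mm high, x along its length, z up; stands on the bench in front of the balance
- w100_1_c (a point): centre of a dark steel block weight of 100 g, 30 x 20 x 21 mm high, x along its length, z up; stands on the bench in front of the balance
- offcut0_c (a point): centre of the bounding box of a wood offcut 50 x 28 x 34 mm high, x along its length, z up, about 35 g; at the start in the round pan; None if absent
- offcut1_c (a point): centre of the bounding box of a wood offcut 50 x 28 x 34 mm high, x along its length, z up, about 35 g, with a notch 16 mm wide and 12 mm deep across the middle of its top; at the start in the round pan; None if absent
- offcut2_c (a point): centre of the bounding box of a wood offcut 50 x 28 x 34 mm high, x along its length, z up, about 35 g; at the start in the square pan; None if absent
- offcut3_c (a point): centre of the bounding box of a wood offcut 50 x 28 x 34 mm high, x along its length, z up, about 35 g, with a notch 16 mm wide and 12 mm deep across the middle of its top; at the start in the square pan; None if absent
- glue: bystander: white bottle 60 mm in diameter, 150 mm high, beside the balance; leave alone
- brush: bystander: hand brush lying beyond the balance; leave alone
- sanding_block: bystander: cork block 100 x 60 x 35 mm beside the balance; leave alone

How it is judged:
On the way, in this order (a step that is already met when the one before it is completed fails the run):
1. all the offcuts lie in the bin (x of offcut0_c in the frame of bin between -0.085 and 0.085 m and y of offcut0_c in the frame of bin between -0.085 and 0.085 m and height (world z) of each of offcut0_c, offcut1_c, offcut2_c, offcut3_c below 0.11 m and x of offcut1_c in the frame of bin between -0.085 and 0.085 m and y of offcut1_c in the frame of bin between -0.085 and 0.085 m and x of offcut2_c in the frame of bin between -0.085 and 0.085 m and y of offcut2_c in the frame of bin between -0.085 and 0.085 m and x of offcut3_c in the frame of bin between -0.085 and 0.085 m and y of offcut3_c in the frame of bin between -0.085 and 0.085 m), for 0.2 s.
2. the flange stands in the round pan, let go (horizontal distance between flange_c and pan_round_top below 0.06 m and z of flange_c in the frame of pan_round_top between 0 and 0.05 m and angle between flange_c's own z axis and vertical below 0.2 rad and contact force between flange and the fingers below 0.1 N), for 0.2 s.
At the end, for the whole second after the job is handed in: Beam still, within 0.05 rad of level; flange upright, let go, within 60 mm of the round pan's middle; all offcuts in the bin, centres under 110 mm high; each weight in the square pan or on the bench, over 90 mm from both pans' middles, 80 mm from the balance's and 100 mm from the bin's (all of step 1 and all of step 2 and value of joint beam between -0.05 and 0.05 rad and velocity of joint beam between -0.05 and 0.05 rad/s and ((x of w200_0_c in the frame of pan_square_top between -0.075 and 0.075 m and y of w200_0_c in the frame of pan_square_top between -0.075 and 0.075 m and z of w200_0_c in the frame of pan_square_top between 0 and 0.15 m) or (height (world z) of w200_0_c below 0.04 m and horizontal distance between w200_0_c and pan_square_top above 0.09 m and horizontal distance between w200_0_c and pan_round_top above 0.09 m and horizontal distance between w200_0_c and balance above 0.08 m and horizontal distance between w200_0_c and bin above 0.1 m)) and ((x of w200_1_c in the frame of pan_square_top between -0.075 and 0.075 m and y of w200_1_c in the frame of pan_square_top between -0.075 and 0.075 m and z of w200_1_c in the frame of pan_square_top between 0 and 0.15 m) or (height (world z) of w200_1_c below 0.04 m and horizontal distance between w200_1_c and pan_square_top above 0.09 m and horizontal distance between w200_1_c and pan_round_top above 0.09 m and horizontal distance between w200_1_c and balance above 0.08 m and horizontal distance between w200_1_c and bin above 0.1 m)) and ((x of w200_2_c in the frame of pan_square_top between -0.075 and 0.075 m and y of w200_2_c in the frame of pan_square_top between -0.075 and 0.075 m and z of w200_2_c in the frame of pan_square_top between 0 and 0.15 m) or (height (world z) of w200_2_c below 0.04 m and horizontal distance between w200_2_c and pan_square_top above 0.09 m and horizontal distance between w200_2_c and pan_round_top above 0.09 m and horizontal distance between w200_2_c and balance above 0.08 m and horizontal distance between w200_2_c and bin above 0.1 m)) and ((x of w100_0_c in the frame of pan_square_top between -0.075 and 0.075 m and y of w100_0_c in the frame of pan_square_top between -0.075 and 0.075 m and z of w100_0_c in the frame of pan_square_top between 0 and 0.15 m) or (height (world z) of w100_0_c below 0.04 m and horizontal distance between w100_0_c and pan_square_top above 0.09 m and horizontal distance between w100_0_c and pan_round_top above 0.09 m and horizontal distance between w100_0_c and balance above 0.08 m and horizontal distance between w100_0_c and bin above 0.1 m)) and ((x of w100_1_c in the frame of pan_square_top between -0.075 and 0.075 m and y of w100_1_c in the frame of pan_square_top between -0.075 and 0.075 m and z of w100_1_c in the frame of pan_square_top between 0 and 0.15 m) or (height (world z) of w100_1_c below 0.04 m and horizontal distance between w100_1_c and pan_square_top above 0.09 m and horizontal distance between w100_1_c and pan_round_top above 0.09 m and horizontal distance between w100_1_c and balance above 0.08 m and horizontal distance between w100_1_c and bin above 0.1 m)) and linear speed of flange below 0.03 m/s); the robot touches nothing.
It fails at once if the glue is pushed more than 30 mm (distance of glue from where it was at the start of the episode above 0.03 m).
It fails at once if the brush is pushed more than 30 mm (distance of brush from where it was at the start of the episode above 0.03 m).
It fails at once if the sanding block is pushed more than 30 mm (distance of sanding_block from where it was at the start of the episode above 0.03 m).
Of offcut0, offcut1, offcut2, offcut3 only 2 to 3 are there at a start; the rules pass over those that are not, and their reading is None.
At some moment in a run one of w200_0, w200_1, w200_2, w100_0, w100_1 may be knocked a few centimetres aside while the robot is not near it.
Once in a run the grip may slacken for a moment while it holds something.
It also fails if it takes over 210 s, if anything falls off the work surface, if the arm or the gripper's body presses on something with over 40 N, if the wrist force passes 120 N, or if a joint passes its speed limit or range.

## Working session

There is one attempt and no reset: what is moved stays moved. The work goes in short steps, Python scripts to look and compute and a tool call to move; the robot and the scene stay as the last step left them, time stands still between calls to the robot, and variables do not carry over. Pictures are saved under pics/ and viewed, and the job is handed in when it is done.

Besides the shell and the picture viewer there is one more tool, called after "Emit:" as name(argument=value, ...) on one line, values as JSON. carry_out: Moves the arm, as the interface text tells. Its arguments: {"type":"object","properties":{"moves":{"type":"string"},"gripper":{"type":"number"},"grip_force":{"type":"number"}},"required":["moves"]}

```bash
mkdir -p pics; ls
python3 - <<'E'
from cell import robot, viewer, ticket
import cv2
print(robot.state())
for n in("side","top"):
    cv2.imwrite(f"pics/{n}0.png",viewer.get_image(n)[:,:,::-1]); print(viewer.camera_info(n))
E
```

```text
pics
{'time': 0.0, 'qpos': array([-1.24820664,  0.41188807, -0.01271146,  1.59704797,  0.00559124,
        1.13425605, -0.0822004 ]), 'dq': array([ 0.00101399, -0.00085288,  0.00017348, -0.00144967, -0.00019822,
       -0.00037897,  0.00056765]), 'joint_torque': array([-1.02185695e-05, -6.00624490e+01,  6.82140067e-01, -2.99403119e+01,
        1.37950995e-02,  1.04839518e-02,  1.32885685e-05]), 'tcp_pos': array([0.23791211, 0.57737948, 0.20325884]), 'tool_rot': array([-0.91766722,  1.37036967,  0.91609551]), 'contact_force': array([-0.24058913, -0.15847867,  0.36688493]), 'torque': array([0.00563288, 0.00150614, 0.00617805]), 'finger_gap': 0.08535681600085523}
{'fx': 568.6711844912279, 'fy': 568.6711844912279, 'cx': 312.49660104688013, 'cy': 250.79952047842906, 'world_from_camera': array([[ 0.99388829,  0.06314791, -0.09054503,  0.51575798],
       [-0.10867541,  0.70373479, -0.70210185, -0.80686975],
       [ 0.01938343,  0.70765083,  0.70629639,  0.93582353],
       [ 0.        ,  0.        ,  0.        ,  1.        ]])}
{'fx': 463.9092120762237, 'fy': 463.9092120762237, 'cx': 317.94384765257263, 'cy': 225.6194003650876, 'world_from_camera': array([[ 7.32281413e-04,  9.92448590e-01, -1.22659123e-01,
         4.49971889e-01],
       [-9.99617799e-01,  4.11622014e-03,  2.73370235e-02,
         1.42769706e-02],
       [ 2.76354824e-02,  1.22592224e-01,  9.92072289e-01,
         1.31456270e+00],
       [ 0.00000000e+00,  0.00000000e+00,  0.00000000e+00,
         1.00000000e+00]])}
```

View pics/side0.png

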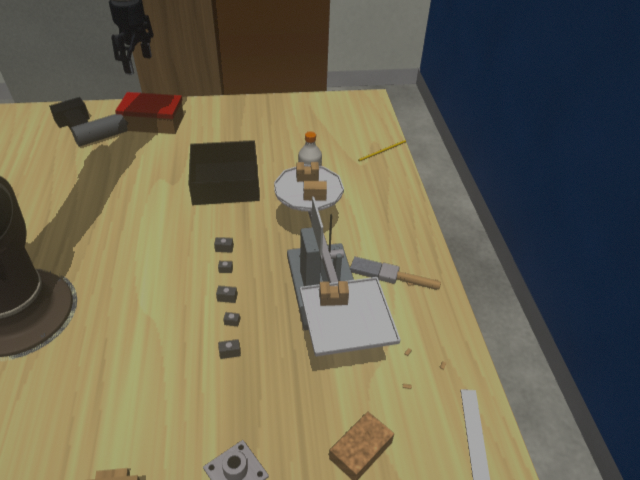

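View pics/top0.png

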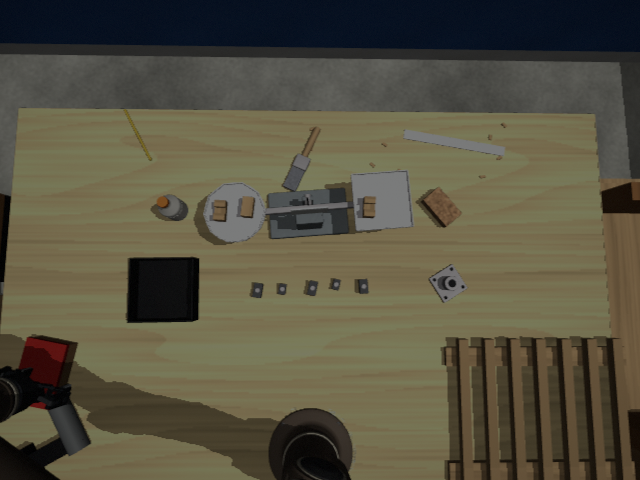

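```bash
cat > h.py <<'E'
import numpy as np, cv2
from scipy.spatial.transform import Rotation as R
from cell import robot, viewer, ticket
INF={n:viewer.camera_info(n) for n in("side","top")}
def ray(n,u,v):
    c=INF[n];T=c["world_from_camera"]
    d=T[:3,:3]@np.array([(u-c["cx"])/c["fx"],-(v-c["cy"])/c["fy"],-1.])
    return T[:3,3],d
def plane(n,u,v,z):
    o,d=ray(n,u,v); return (o+d*(z-o[2])/d[2])[:2]
def proj(n,p):
    c=INF[n];T=c["world_from_camera"]
    q=T[:3,:3].T@(np.array(p)-T[:3,3])
    return np.array([c["cx"]+c["fx"]*q[0]/-q[2],c["cy"]-c["fy"]*q[1]/-q[2]])
def tri(pt,ps):
    A=[];b=[]
    for n,p in(("top",pt),("side",ps)):
        o,d=ray(n,*p);d=d/np.linalg.norm(d);M=np.eye(3)-np.outer(d,d);A.append(M);b.append(M@o)
    return np.linalg.lstsq(np.vstack(A),np.hstack(b),rcond=None)[0]
def crop(n,box,name,k=6,img=None):
    im=viewer.get_image(n)[:,:,::-1] if img is None else img
    x0,y0,x1,y1=box
    k=min(k,800/(x1-x0),600/(y1-y0))
    cv2.imwrite(f"pics/{name}.png",cv2.resize(im[y0:y1,x0:x1],None,fx=k,fy=k,interpolation=cv2.INTER_CUBIC)); return im
def pose():
    s=robot.state(); M=R.from_rotvec(s["tool_rot"]).as_matrix(); return s,s["tcp_pos"],M
E
python3 - <<'E'
from h import *
t=cv2.imread("pics/top0.png");s=cv2.imread("pics/side0.png")
crop("top",(190,160,430,310),"a",img=t)
crop("side",(190,120,410,360),"b",img=s)
crop("top",(410,170,510,320),"c",img=t)
print(pose()[2])
E
```

```text
[[-4.99795368e-04 -9.24621206e-01  3.80887615e-01]
 [-1.40517075e-03  3.80887936e-01  9.24620141e-01]
 [-9.99998888e-01 -7.30912704e-05 -1.48961670e-03]]
```

View pics/a.png

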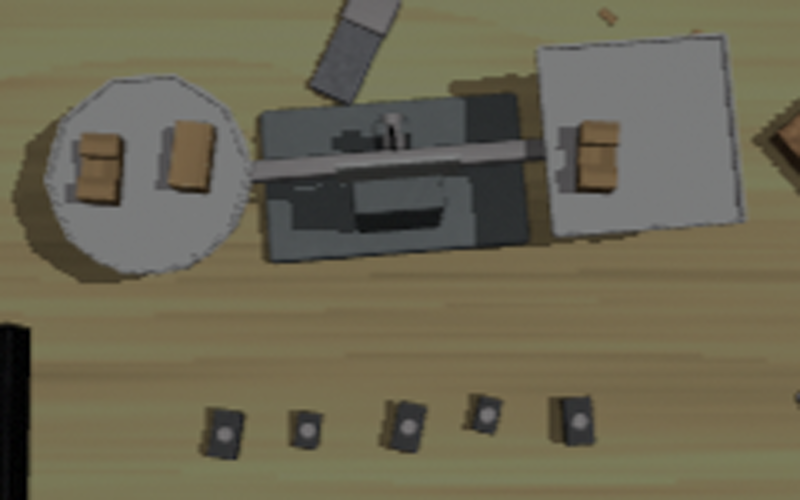

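View pics/b.png

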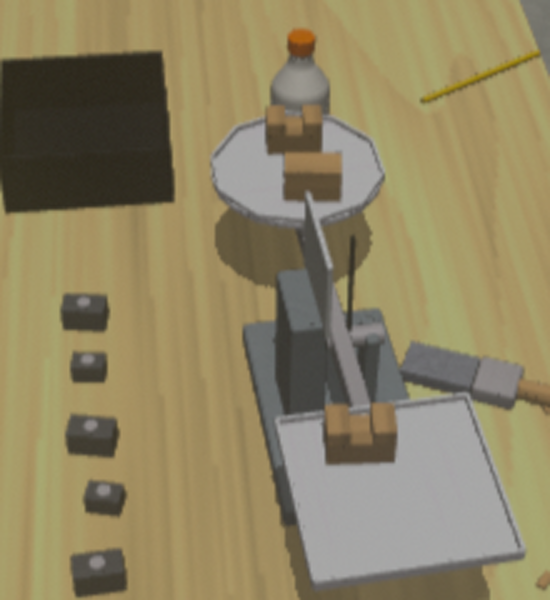

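View pics/c.png

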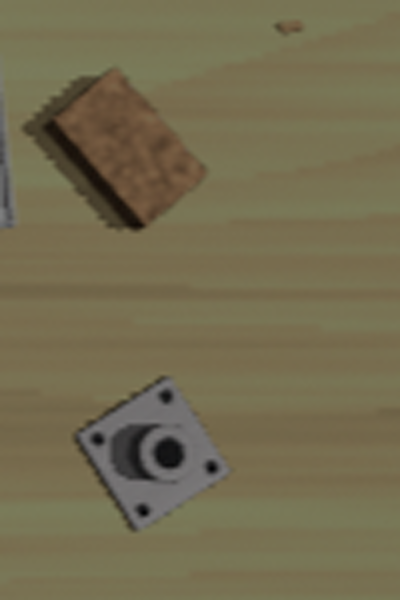

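```bash
cat >> h.py <<'E'
def blobs(n,im,box,f,amin=20):
    x0,y0,x1,y1=box; hsv=cv2.cvtColor(im,cv2.COLOR_BGR2HSV).astype(int)
    m=f(hsv).astype(np.uint8); mm=np.zeros_like(m); mm[y0:y1,x0:x1]=m[y0:y1,x0:x1]
    out=[]
    for c in cv2.findContours(mm,cv2.RETR_EXTERNAL,cv2.CHAIN_APPROX_NONE)[0]:
        if cv2.contourArea(c)>=amin: out.append(cv2.minAreaRect(c))
    return out
def rect(n,r,z):
    b=cv2.boxPoints(r); P=np.array([plane(n,u,v,z) for u,v in b]); c=P.mean(0)
    e1=P[1]-P[0];e2=P[2]-P[1]
    L,W=(e1,e2) if np.linalg.norm(e1)>np.linalg.norm(e2) else (e2,e1)
    return c.round(4),round(np.linalg.norm(L),4),round(np.linalg.norm(W),4),round(np.degrees(np.arctan2(L[1],L[0]))%180,1)
wood=lambda h:(h[...,1]>90)&(h[...,0]<25)&(h[...,2]>50)
dark=lambda h:(h[...,2]<75)
E
python3 - <<'E'
from h import *
t=cv2.imread("pics/top0.png");hs=cv2.cvtColor(t,cv2.COLOR_BGR2HSV)
for p in((247,207),(220,204),(235,230),(312,288),(282,292),(340,300),(450,300),(435,280),(160,290)):print(p,hs[p[1],p[0]])
print("wood");
for bx in((208,185,262,238),(356,180,408,228)):
  for r in blobs("top",t,bx,wood): print(r,rect("top",r,.165))
print("weights")
for r in blobs("top",t,(235,270,385,305),dark): print(r,rect("top",r,.025))
print("bin")
for r in blobs("top",t,(110,240,215,335),lambda h:h[...,2]<50): print(r,rect("top",r,.07))
print("pans")
for r in blobs("top",t,(195,165,418,250),lambda h:(h[...,1]<40)&(h[...,2]>95),400): print(r,rect("top",r,.135))
print("flange",plane("top",437,287,.008))
for r in blobs("top",t,(422,255,475,310),lambda h:(h[...,1]<60),100): print(r,rect("top",r,.008))
print("boss",plane("top",410+168/4,170+453/4,.04))
E
```

```text
(247, 207) [ 18 106 116]
(220, 204) [ 17 106 115]
(235, 230) [ 90   2 123]
(312, 288) [170   7 115]
(282, 292) [120   5  53]
(340, 300) [ 29  72 121]
(450, 300) [ 28  72 120]
(435, 280) [150   7  36]
(160, 290) [120  17  15]
wood
((219.5, 209.5), (19.0, 11.0), 90.0) (array([0.6316, 0.2282]), np.float64(0.048), np.float64(0.0273), np.float64(1.4))
((247.1846466064453, 206.52310180664062), (11.411194801330566, 19.597488403320312), 7.125016689300537) (array([0.6395, 0.1596]), np.float64(0.0495), np.float64(0.0285), np.float64(174.2))
((368.5, 206.5), (19.0, 11.0), 90.0) (array([ 0.6412, -0.1447]), np.float64(0.0485), np.float64(0.0279), np.float64(179.2))
weights
((280.9461669921875, 288.4307861328125), (8.930500984191895, 11.039091110229492), 7.125016689300537) (array([0.435 , 0.0804]), np.float64(0.03), np.float64(0.0246), np.float64(173.5))
((256.52001953125, 289.6400146484375), (11.269783973693848, 14.668607711791992), 10.304845809936523) (array([0.4317, 0.1473]), np.float64(0.0398), np.float64(0.031), np.float64(170.7))
((310.4038391113281, 287.48077392578125), (11.178619384765625,
[... 486 characters left out ...]
ay([0.4333, 0.3894]), np.float64(0.187), np.float64(0.1701), np.float64(90.1))
pans
((271.35003662109375, 199.0500030517578), (60.399497985839844, 139.14019775390625), 71.56504821777344) (array([0.6653, 0.1003]), np.float64(0.3597), np.float64(0.1595), np.float64(109.4))
((381.9754638671875, 199.72950744628906), (58.12394714355469, 58.30501937866211), 84.80557250976562) (array([ 0.6647, -0.1843]), np.float64(0.1532), np.float64(0.1529), np.float64(95.7))
flange [ 0.43892448 -0.35689045]
((448.0, 282.9999694824219), (29.451454162597656, 28.377704620361328), 57.528804779052734) (array([ 0.4503, -0.3885]), np.float64(0.0817), np.float64(0.0817), np.float64(121.7))
boss [ 0.44943703 -0.38966434]
```

```bash
cat >> h.py <<'E'
def go(x,y,z,yaw=0):
    "units for target TCP, tool down, jaw axis (tool z) at world (−sin yaw, cos yaw), yaw deg"
    s,p,M=pose(); a=np.radians(yaw); zz=np.array([-np.sin(a),np.cos(a),0]); 
    if abs(M[:2,2]@zz[:2])>0 and M[:,2]@zz<0: zz=-zz
    xx=np.array([0,0,-1.]); T=np.column_stack([xx,np.cross(zz,xx),zz])
    r=np.degrees(R.from_matrix(M.T@T).as_rotvec())/6
    d=np.array([x,y,z])-p
    print("t",round(s["time"],2),"tcp",p.round(4),"gap",round(s["finger_gap"],4),"F",s["contact_force"].round(1),"\n units now-frame",(M.T@d/.04).round(2),"target-frame",(T.T@d/.04).round(2),"turn",r.round(2))
E
python3 - <<'E'
from h import *
go(.632,.228,.28)
for u,v,z in((257.5,290.5,.027),(282.1,289,.021),(312.4,288.1,.027),(336.4,284.5,.021),(364,286.3,.027),(235,212,.132),(172,208,0.05),(163,201,.15)):print(plane("top",u,v,z).round(3))
E
```

```text
t 0.1 tcp [0.2379 0.5774 0.2033] gap 0.0851 F [-0.  -0.4  0.1] 
 units now-frame [ -1.91 -12.44  -4.33] target-frame [-1.92 -9.85 -8.74] turn [-3.73 -0.01 -0.  ]
[0.429 0.144]
[0.433 0.077]
[ 0.436 -0.006]
[ 0.446 -0.073]
[ 0.441 -0.149]
[0.631 0.195]
[0.653 0.379]
[0.655 0.373]
```

Emit:
carry_out(moves="-0.5 0 0 -0.9 0 0;-0.5 0 0 -0.9 0 0;-0.5 0 0 -0.9 0 0;-0.5 0 0 -0.9 0 0;0 -0.5 -0.4 0 0 0;0 -0.8 -0.7 0 0 0", gripper=50, grip_force=40)

```text
time: 0.7
tcp_pos: [0.2838, 0.535, 0.2821]
tool_rot: [-1.222, 1.213, 1.22]
contact_force: [1.4, -1.2, 0.2]
finger_gap: 0.0499
```

```bash
python3 -c "
from h import *
go(.632,.228,.26)"
```

```text
t 0.7 tcp [0.2838 0.535  0.2821] gap 0.0499 F [ 1.4 -1.2  0.2] 
 units now-frame [ 0.56 -8.6  -7.79] target-frame [ 0.55 -8.7  -7.68] turn [ 0.13 -0.07 -0.06]
```

Emit:
carry_out(moves="0 -0.8 -0.7 0 0 0;0 -0.8 -0.7 0 0 0;0 -0.8 -0.7 0 0 0;0 -0.8 -0.7 0 0 0;0 -0.8 -0.7 0 0 0;0 -0.8 -0.7 0 0 0;0 -0.8 -0.7 0 0 0;0 -0.8 -0.7 0 0 0;0 -0.8 -0.7 0 0 0;0 -0.8 -0.7 0 0 0")

```text
time: 1.7
tcp_pos: [0.6168, 0.2478, 0.2789]
tool_rot: [-1.225, 1.216, 1.226]
contact_force: [0.5, -0.1, 0.5]
finger_gap: 0.0501
```

```bash
python3 -c "
from h import *
go(.632,.228,.20)"
```

```text
t 1.7 tcp [0.6168 0.2478 0.2789] gap 0.0501 F [ 0.5 -0.1  0.5] 
 units now-frame [ 1.97 -0.39 -0.48] target-frame [ 1.97 -0.38 -0.5 ] turn [ 0.18 -0.1  -0.1 ]
```

Some settle lag; correct the residual, then descend to just above the offcut.

Emit:
carry_out(moves="0 -0.2 -0.25 0.1 -0.1 -0.1;0.5 -0.2 -0.25 0.1 0 0;0.8 0 0 0 0 0;0.7 0 0 0 0 0;0 0 0 0 0 0")

```text
time: 2.2
tcp_pos: [0.6379, 0.2181, 0.1944]
tool_rot: [-1.2, 1.219, 1.196]
contact_force: [-0.6, 0.2, -0.7]
finger_gap: 0.05
```

```bash
python3 -c "
from h import *
go(.632,.228,.132)
crop('side',(190,100,410,340),'d1')
crop('top',(150,150,300,270),'d2')"
```

```text
t 2.2 tcp [0.6379 0.2181 0.1944] gap 0.05 F [-0.6  0.2 -0.7] 
 units now-frame [1.56 0.15 0.25] target-frame [1.56 0.15 0.25] turn [-0.15 -0.03  0.  ]
```

View pics/d1.png

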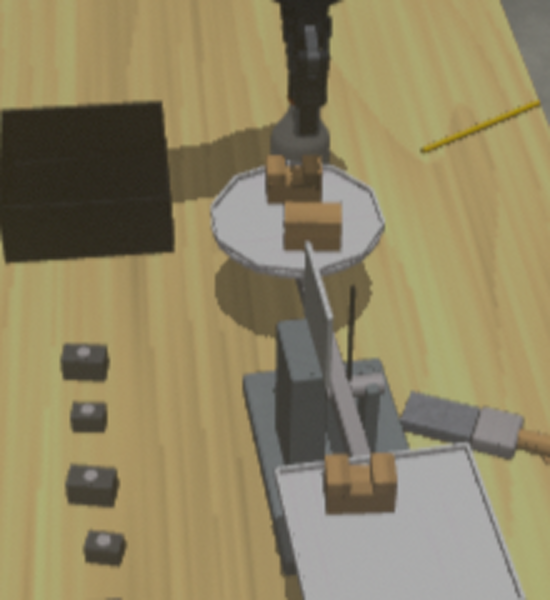

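View pics/d2.png

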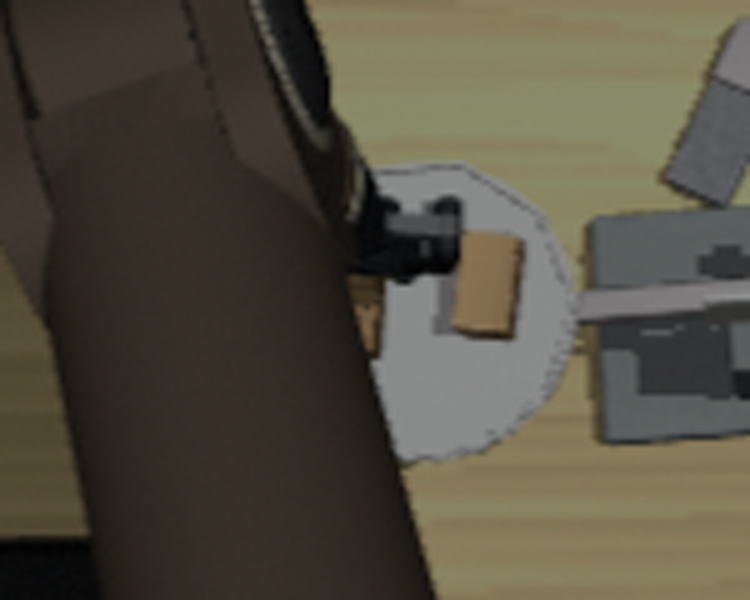

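Emit:
carry_out(moves="0 0.15 0.25 -0.15 0 0;0.4 0 0 0 0 0;0 0 0 0 0 0")

```text
time: 2.6
tcp_pos: [0.6349, 0.2328, 0.1863]
tool_rot: [-1.215, 1.197, 1.205]
contact_force: [-1.2, -0.7, -0.4]
finger_gap: 0.0498
```

```bash
python3 -c "
from h import *
go(.632,.228,.132)
p=pose()[1];print(proj('side',p),proj('top',p),proj('side',(.632,.228,.164)),proj('top',(.632,.228,.164)))
crop('side',(250,80,370,220),'d3')"
```

```text
t 2.6 tcp [0.6349 0.2328 0.1863] gap 0.0498 F [-1.2 -0.7 -0.4] 
 units now-frame [ 1.36  0.09 -0.12] target-frame [ 1.36  0.07 -0.12] turn [0.04 0.03 0.11]
[308.43520862 157.32606551] [216.07530124 206.77598152] [307.22170233 166.78678703] [219.66558989 209.40028067]
```

View pics/d3.png

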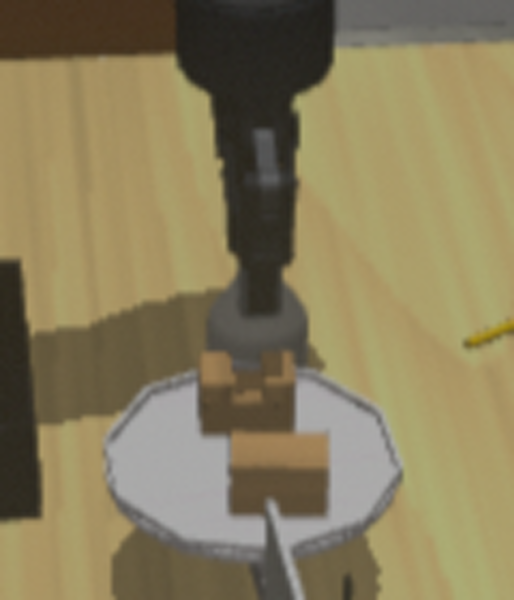

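Emit:
carry_out(moves="0.4 0.05 -0.1 0 0 0.1;0.4 0 0 0 0 0;0.3 0 0 0 0 0;0 0 0 0 0 0")

```text
time: 3.05
tcp_pos: [0.6342, 0.2291, 0.1419]
tool_rot: [-1.211, 1.201, 1.212]
contact_force: [0.5, 0.1, -0.4]
finger_gap: 0.0503
```

```bash
python3 -c "
from h import *
go(.632,.228,.132)
crop('side',(250,80,370,220),'d4')"
```

```text
t 3.05 tcp [0.6342 0.2291 0.1419] gap 0.0503 F [ 0.5  0.1 -0.4] 
 units now-frame [ 0.25  0.06 -0.03] target-frame [ 0.25  0.06 -0.03] turn [0.04 0.04 0.03]
```

View pics/d4.png

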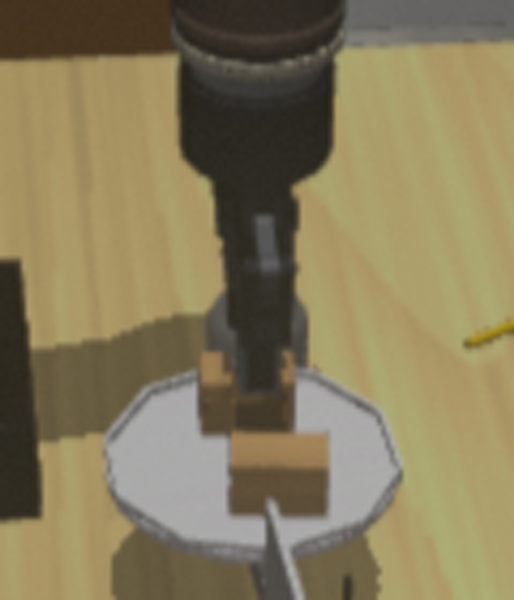

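Emit:
carry_out(moves="0.2 0.05 0 0 0 0;0 0 0 0 0 0")

```text
time: 3.3
tcp_pos: [0.6331, 0.2292, 0.1348]
tool_rot: [-1.211, 1.2, 1.211]
contact_force: [-0.9, -0.8, 1.0]
finger_gap: 0.05
```

Emit:
carry_out(moves="0 0 0 0 0 0;0 0 0 0 0 0;0 0 0 0 0 0;0 0 0 0 0 0;0 0 0 0 0 0", gripper=15, grip_force=40)

```text
time: 3.8
tcp_pos: [0.634, 0.2295, 0.1366]
tool_rot: [-1.211, 1.197, 1.209]
contact_force: [-0.9, 0.3, -0.5]
finger_gap: 0.0153
```

Emit:
carry_out(moves="-0.3 0 0 0 0 0;-0.7 0 0 0 0 0;-0.8 0 0 0 0 0;-0.8 0 0 0 0 0;-0.4 0 0 0 0 0")

```text
time: 4.3
tcp_pos: [0.6316, 0.2283, 0.2611]
tool_rot: [-1.21, 1.202, 1.212]
contact_force: [0.0, -0.5, 0.3]
finger_gap: 0.0149
```

```bash
python3 -c "
from h import *
go(.433,.398,.25)
crop('side',(230,50,370,220),'d5')"
```

```text
t 4.3 tcp [0.6316 0.2283 0.2611] gap 0.0149 F [ 0.  -0.5  0.3] 
 units now-frame [0.28 4.95 4.26] target-frame [0.28 4.96 4.24] turn [0.04 0.04 0.03]
```

View pics/d5.png

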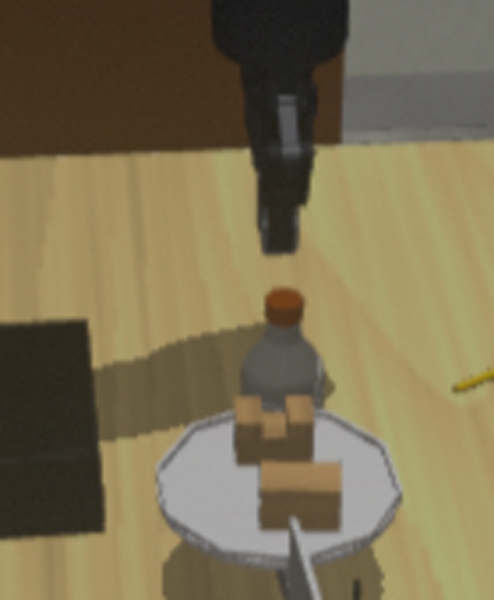

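Run:
```python
from h import *
def sideY(u,v,y):
    o,d=ray('side',u,v); return o+d*(y-o[1])/d[1]
print("finger tip",sideY(310.7,171,.2), "now tip",sideY(230+280/3.53,50+253/3.53,.225), pose()[1])
# offcut1 top front edge in side: left notch outer
for v in (397,428,463): print(sideY(230+274/3.53,50+v/3.53,.214))
print("O0",[sideY(230+300/3.53,50+v/3.53,.148) for v in (463,492,528)])
crop('top',(190,160,280,250),'d6')
```

```text
finger tip [0.63673647 0.2        0.17293325] now tip [0.63459549 0.225      0.28294645] [0.63243244 0.22857783 0.26347179]
[0.63116202 0.214      0.1861594 ]
[0.63148472 0.214      0.16207494]
[0.63185973 0.214      0.13408561]
O0 [array([0.64015044, 0.148     , 0.18488301]), array([0.64065651, 0.148     , 0.16251252]), array([0.64130345, 0.148     , 0.13391509])]
```

View pics/d6.png

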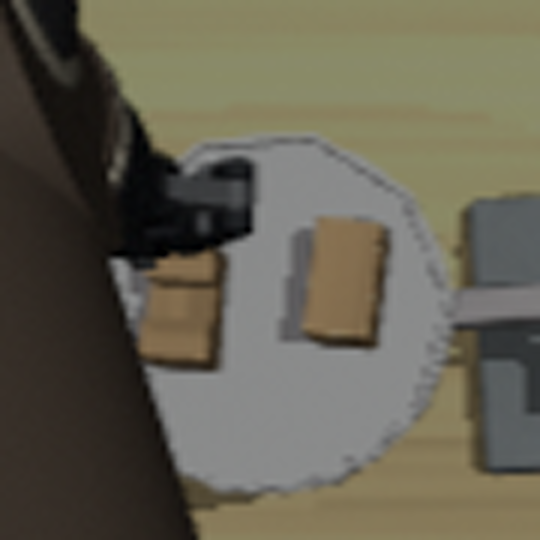

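Emit:
carry_out(moves="0.8 0 0 0 0 0;0.8 0 0 0 0 0;0.8 0 0 0 0 0;0.5 0 0 0 0 0;0.3 0 0 0 0 0;0.1 0 0 0 0 0;0 0 0 0 0 0", gripper=50)

```text
time: 5.1
tcp_pos: [0.6322, 0.2292, 0.1247]
tool_rot: [-1.211, 1.198, 1.211]
contact_force: [0.0, 0.1, 0.9]
finger_gap: 0.0497
```

```bash
python3 -c "
from h import *
go(.632,.228,.122)
crop('side',(250,80,370,220),'d7')"
```

```text
t 5.1 tcp [0.6322 0.2292 0.1247] gap 0.0497 F [0.  0.1 0.9] 
 units now-frame [ 0.07  0.01 -0.03] target-frame [ 0.07  0.01 -0.03] turn [0.04 0.06 0.06]
```

View pics/d7.png

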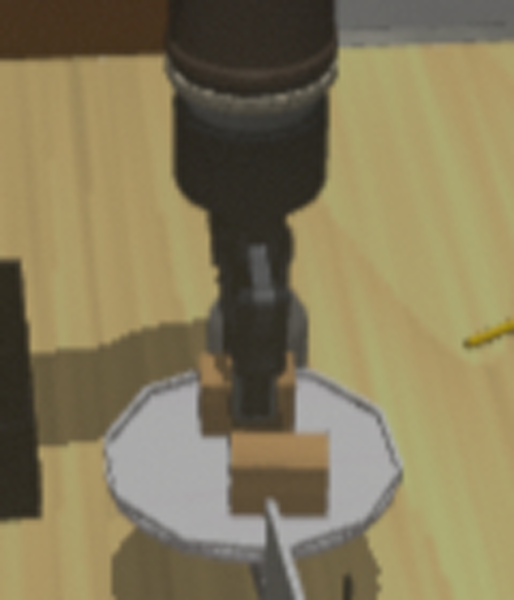

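Emit:
carry_out(moves="0 0 0 0 0 0;0 0 0 0 0 0;0 0 0 0 0 0;0 0 0 0 0 0;0 0 0 0 0 0", gripper=10, grip_force=40)

```text
time: 5.65
tcp_pos: [0.6346, 0.2301, 0.1294]
tool_rot: [-1.212, 1.192, 1.207]
contact_force: [0.1, -0.4, -0.1]
finger_gap: 0.0261
```

Emit:
carry_out(moves="-0.3 0 0 0 0 0;-0.7 0 0 0 0 0;-0.8 0 0 0 0 0;-0.8 0 0 0 0 0;-0.4 0 0 0 0 0")

```text
time: 6.15
tcp_pos: [0.6316, 0.2283, 0.2539]
tool_rot: [-1.211, 1.197, 1.21]
contact_force: [0.3, -0.4, -0.8]
finger_gap: 0.026
```

```bash
python3 -c "
from h import *
go(.433,.398,.25)
crop('side',(230,50,370,220),'d8')"
```

```text
t 6.15 tcp [0.6316 0.2283 0.2539] gap 0.026 F [ 0.3 -0.4 -0.8] 
 units now-frame [0.09 4.95 4.26] target-frame [0.1  4.96 4.24] turn [0.04 0.06 0.07]
```

View pics/d8.png

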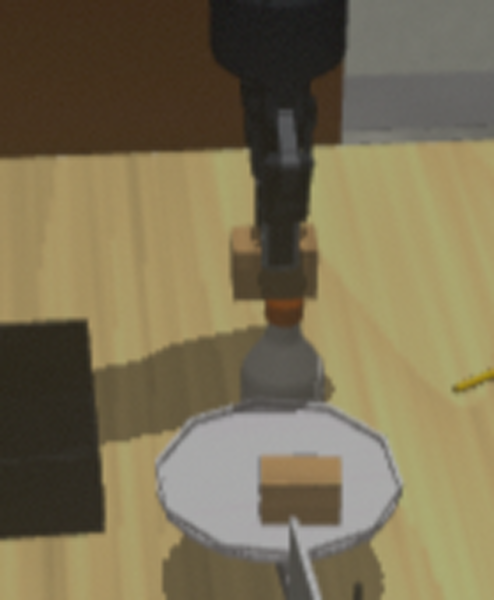

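Emit:
carry_out(moves="0 0.8 0.2 0 0 0;0 0.8 0.6 0 0 0;0 0.8 0.8 0 0 0;0 0.8 0.8 0 0 0;0 0.8 0.8 0 0 0;0 0.8 0.8 0 0 0;0 0.2 0.5 0 0 0;0 0 0.2 0 0 0;0 0 0 0 0 0")

```text
time: 7.1
tcp_pos: [0.4265, 0.4203, 0.2605]
tool_rot: [-1.209, 1.188, 1.201]
contact_force: [0.6, -0.4, -0.6]
finger_gap: 0.0258
```

```bash
python3 -c "
from h import *
go(.433,.43,.08)"
```

```text
t 7.1 tcp [0.4265 0.4203 0.2605] gap 0.0258 F [ 0.6 -0.4 -0.6] 
 units now-frame [ 4.52 -0.08  0.19] target-frame [ 4.51 -0.16  0.24] turn [-0.    0.11  0.17]
```

Emit:
carry_out(moves="0.8 -0.05 0.1 0 0.1 0.1;0.9 0 0 0 0 0;0.9 0 0 0 0 0;0.9 0 0 0 0 0;0.6 0 0 0 0 0;0.2 0 0 0 0 0;0 0 0 0 0 0")

```text
time: 7.8
tcp_pos: [0.4436, 0.414, 0.0856]
tool_rot: [-1.205, 1.207, 1.185]
contact_force: [0.1, -0.3, -0.1]
finger_gap: 0.0264
```

Emit:
carry_out(moves="0 0 0 0 0 0;0 0 0 0 0 0;-0.4 0 0 0 0 0;-0.9 0 0 0 0 0;-0.9 0 0 0 0 0;-0.9 0 0 0 0 0;-0.9 0 0 0 0 0;-0.4 0 0 0 0 0;0 0 0 0 0 0", gripper=50)

```text
time: 8.7
tcp_pos: [0.4447, 0.415, 0.282]
tool_rot: [-1.2, 1.189, 1.18]
contact_force: [0.7, 0.2, -0.6]
finger_gap: 0.0502
```

```bash
python3 -c "
from h import *
go(.6395,.1596,.25,-5)
crop('side',(170,80,370,230),'e1')"
```

```text
t 8.7 tcp [0.4447 0.415  0.282 ] gap 0.0502 F [ 0.7  0.2 -0.6] 
 units now-frame [ 0.87 -4.97 -6.3 ] target-frame [ 0.8  -5.41 -5.94] turn [0.65 0.12 0.27]
```

View pics/e1.png

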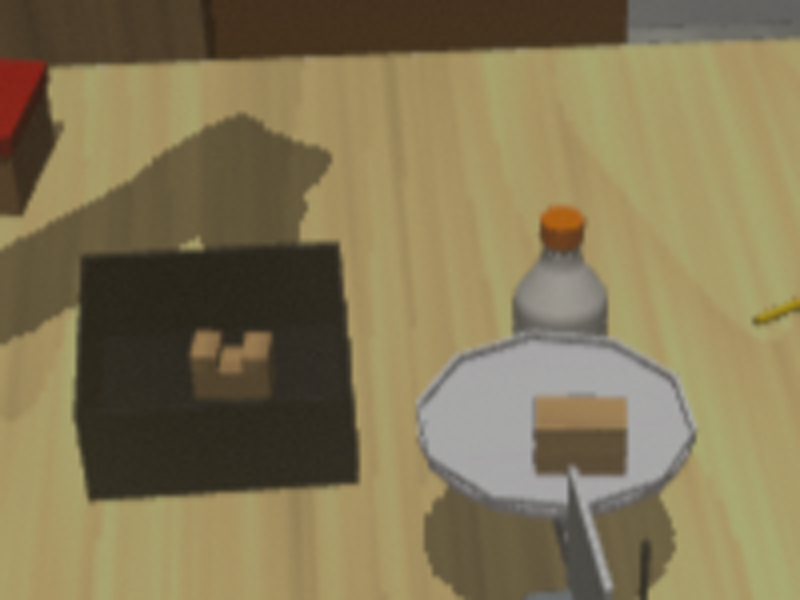

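Emit:
carry_out(moves="0 -0.7 -0.7 0.2 0.1 0.1;0 -0.7 -0.8 0.2 0 0.1;0 -0.7 -0.8 0.2 0 0;0 -0.7 -0.8 0 0 0;0 -0.7 -0.8 0 0 0;0 -0.7 -0.8 0 0 0;0.3 -0.6 -0.7 0 0 0;0.3 -0.2 -0.3 0 0 0;0 0 0 0 0 0")

```text
time: 9.65
tcp_pos: [0.6308, 0.1661, 0.2468]
tool_rot: [-1.152, 1.251, 1.153]
contact_force: [-0.9, -0.2, -0.5]
finger_gap: 0.0498
```

```bash
python3 -c "
from h import *
go(.6395,.1596,.19,-5)"
```

```text
t 9.65 tcp [0.6308 0.1661 0.2468] gap 0.0498 F [-0.9 -0.2 -0.5] 
 units now-frame [ 1.42 -0.24 -0.14] target-frame [ 1.42 -0.23 -0.14] turn [ 0.09 -0.04 -0.04]
```

Emit:
carry_out(moves="0.5 -0.2 -0.15 0 0 0;0.7 0 0 0 0 0;0.4 0 0 0 0 0;0 0 0 0 0 0")

```text
time: 10.05
tcp_pos: [0.6346, 0.1659, 0.1798]
tool_rot: [-1.152, 1.249, 1.161]
contact_force: [-0.0, 0.4, -0.3]
finger_gap: 0.0497
```

```bash
python3 -c "
from h import *
go(.6395,.1596,.125,-5)"
```

```text
t 10.05 tcp [0.6346 0.1659 0.1798] gap 0.0497 F [-0.   0.4 -0.3] 
 units now-frame [ 1.37 -0.14 -0.15] target-frame [ 1.37 -0.14 -0.15] turn [ 0.14 -0.01 -0.07]
```

Emit:
carry_out(moves="0.3 -0.15 -0.2 0 0 0;0.5 0 0 0 0 0;0.4 0 0 0 0 0;0.15 0 0 0 0 0;0 0 0 0 0 0")

```text
time: 10.55
tcp_pos: [0.6404, 0.1616, 0.1263]
tool_rot: [-1.156, 1.241, 1.164]
contact_force: [0.1, -1.0, -0.1]
finger_gap: 0.0501
```

```bash
python3 -c "
from h import *
go(.6395,.1596,.125,-5)
crop('side',(250,80,370,220),'e2')"
```

```text
t 10.55 tcp [0.6404 0.1616 0.1263] gap 0.0501 F [ 0.1 -1.  -0.1] 
 units now-frame [ 0.03  0.02 -0.05] target-frame [ 0.03  0.02 -0.05] turn [ 0.2   0.02 -0.04]
```

View pics/e2.png

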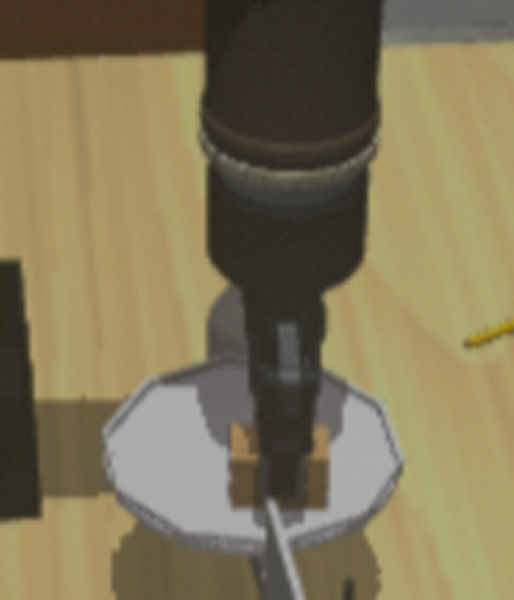

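Emit:
carry_out(moves="0 0 0 0 0 0;0 0 0 0 0 0;0 0 0 0 0 0;0 0 0 0 0 0;0 0 0 0 0 0", gripper=10)

```text
time: 11.1
tcp_pos: [0.6425, 0.1621, 0.1303]
tool_rot: [-1.157, 1.236, 1.162]
contact_force: [-0.2, 0.0, -0.2]
finger_gap: 0.0268
```

Emit:
carry_out(moves="-0.3 0 0 0 0 0;-0.7 0 0 0 0 0;-0.8 0 0 0 0 0;-0.8 0 0 0 0 0;-0.4 0 0 0 0 0")

```text
time: 11.6
tcp_pos: [0.6407, 0.161, 0.2547]
tool_rot: [-1.156, 1.24, 1.164]
contact_force: [0.0, 0.5, -0.9]
finger_gap: 0.0267
```

```bash
python3 -c "
from h import *
go(.433,.375,.25)
crop('side',(170,50,370,220),'e3')"
```

```text
t 11.6 tcp [0.6407 0.161  0.2547] gap 0.0267 F [ 0.   0.5 -0.9] 
 units now-frame [0.15 5.54 4.99] target-frame [0.12 5.19 5.35] turn [-0.64  0.03 -0.03]
```

View pics/e3.png

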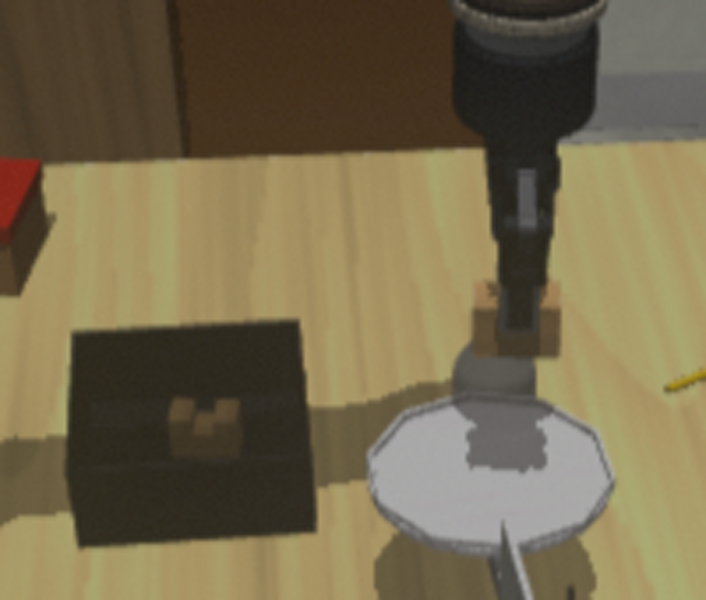

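Emit:
carry_out(moves="0 0.8 0.2 0 0 0;0 0.8 0.7 0 0 0;0 0.8 0.8 0 0 0;0 0.8 0.8 0 0 0;0 0.8 0.8 0 0 0;0 0.8 0.8 0 0 0;0 0.5 0.5 0 0 0;0 0.2 0.2 0 0 0;0 0 0 0 0 0")

```text
time: 12.55
tcp_pos: [0.4297, 0.3723, 0.2625]
tool_rot: [-1.155, 1.232, 1.154]
contact_force: [0.8, -0.4, -1.0]
finger_gap: 0.0269
```

```bash
python3 -c "
from h import *
go(.433,.365,.085)"
```

```text
t 12.55 tcp [0.4297 0.3723 0.2625] gap 0.0269 F [ 0.8 -0.4 -1. ] 
 units now-frame [ 4.44 -0.07 -0.21] target-frame [ 4.44 -0.08 -0.18] turn [-0.68  0.06  0.07]
```

Emit:
carry_out(moves="0.8 -0.1 -0.2 -0.3 0 0;0.9 0 0 -0.3 0 0;0.9 0 0 0 0 0;0.9 0 0 0 0 0;0.6 0 0 0 0 0;0.2 0 0 0 0 0;0 0 0 0 0 0")

```text
time: 13.25
tcp_pos: [0.4485, 0.3534, 0.0877]
tool_rot: [-1.198, 1.204, 1.182]
contact_force: [-0.0, 0.9, 0.1]
finger_gap: 0.0272
```

Emit:
carry_out(moves="0 0 0 0 0 0;0 0 0 0 0 0;-0.4 0 0 0 0 0;-0.9 0 0 0 0 0;-0.9 0 0 0 0 0;-0.9 0 0 0 0 0;-0.9 0 0 0 0 0;-0.9 0 0 0 0 0;-0.4 0 0 0 0 0;0 0 0 0 0 0", gripper=50)

```text
time: 14.25
tcp_pos: [0.4484, 0.3524, 0.3231]
tool_rot: [-1.193, 1.183, 1.176]
contact_force: [-0.2, -0.2, -0.4]
finger_gap: 0.0502
```

```bash
python3 -c "
from h import *
im=crop('side',(170,80,370,230),'e4')
cv2.imwrite('pics/top_e.png',crop('top',(180,150,430,310),'e5'))
t=cv2.imread('pics/top_e.png')
print([rect('top',r,.175) for r in blobs('top',t,(340,175,408,228),wood)])
go(.6412,-.1447,.28)
print(proj('top',(.64,-.1447,.17)))"
```

```text
[(array([ 0.6103, -0.0981]), np.float64(0.0452), np.float64(0.0125), np.float64(179.5)), (array([ 0.6383, -0.1433]), np.float64(0.0455), np.float64(0.0276), np.float64(179.2)), (array([ 0.6758, -0.089 ]), np.float64(0.0497), np.float64(0.024), np.float64(17.8))]
t 14.35 tcp [0.4477 0.3517 0.32  ] gap 0.0502 F [ 0.1 -0.5 -0.1] 
 units now-frame [  0.96  -5.11 -12.3 ] target-frame [  1.    -4.84 -12.41] turn [-0.23  0.15  0.29]
[368.76607579 206.62489903]
```

View pics/e4.png

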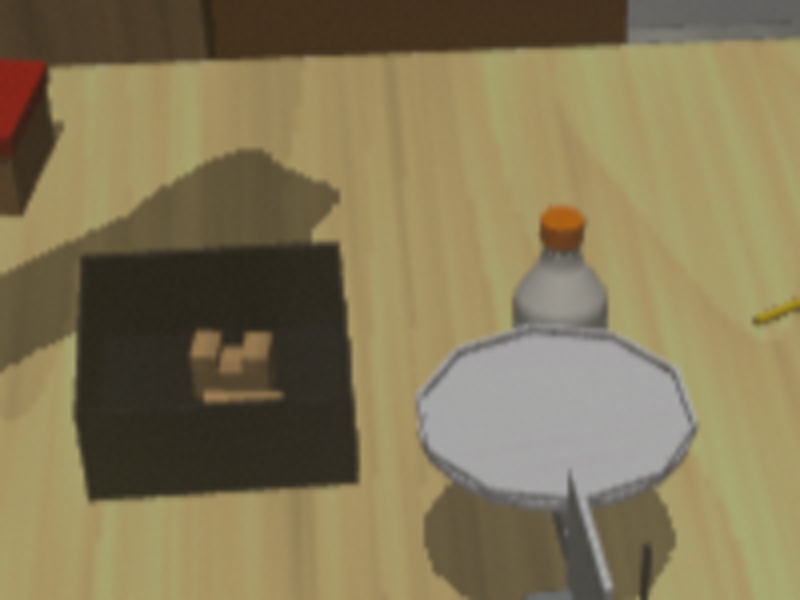

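View pics/e5.png

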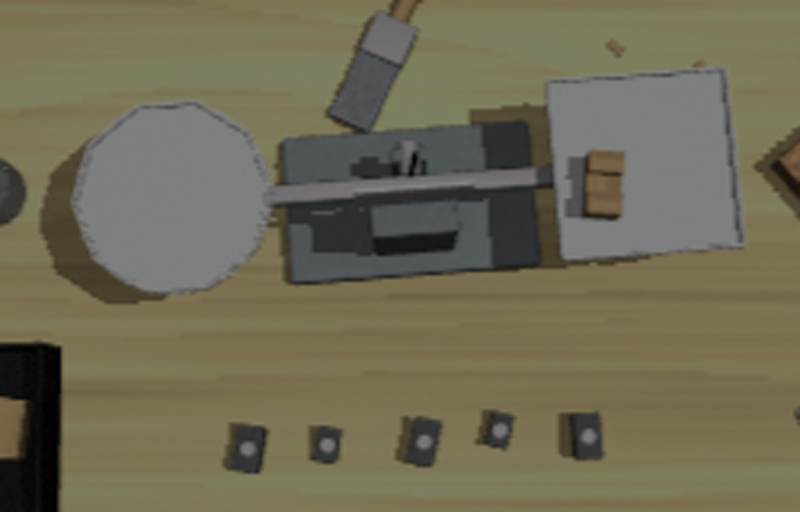

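Emit:
carry_out(moves="0 -0.3 -0.6 0 0.1 0.1;0 -0.4 -0.9 0 0 0.1;0 -0.4 -0.95 0 0 0.1;0 -0.4 -0.95 0 0 0;0 -0.4 -0.95 0 0 0;0 -0.4 -0.95 0 0 0;0 -0.4 -0.95 0 0 0;0 -0.4 -0.95 0 0 0;0 -0.4 -0.95 0 0 0;0 -0.4 -0.95 0 0 0")

```text
time: 15.35
tcp_pos: [0.5926, -0.0226, 0.3011]
tool_rot: [-1.192, 1.233, 1.222]
contact_force: [0.6, 0.1, -0.9]
finger_gap: 0.0501
```

```bash
python3 -c "
from h import *
go(.6395,-.1437,.24)
print('round',plane('top',180+171/3.2,150+197/3.2,.14),'sq',plane('top',180+644.5/3.2,150+164/3.2,.132))"
```

```text
t 15.35 tcp [ 0.5926 -0.0226  0.3011] gap 0.0501 F [ 0.6  0.1 -0.9] 
 units now-frame [ 1.5  -1.24 -3.02] target-frame [ 1.53 -1.17 -3.03] turn [-0.08 -0.01 -0.25]
round [0.63039999 0.19740276] sq [ 0.66061681 -0.18308866]
```

Emit:
carry_out(moves="0 -0.35 -0.9 0 0 -0.1;0 -0.35 -0.9 0 0 -0.1;0.3 -0.3 -0.7 0 0 0;0.6 -0.1 -0.3 0 0 0;0.4 0 0 0 0 0;0 0 0 0 0 0")

```text
time: 15.95
tcp_pos: [0.6317, -0.1495, 0.2351]
tool_rot: [-1.189, 1.237, 1.207]
contact_force: [0.0, 0.7, 0.3]
finger_gap: 0.0498
```

```bash
python3 -c "
from h import *
go(.6395,-.1437,.18)"
```

```text
t 15.95 tcp [ 0.6317 -0.1495  0.2351] gap 0.0498 F [0.  0.7 0.3] 
 units now-frame [ 1.37 -0.22  0.16] target-frame [ 1.38 -0.19  0.15] turn [-0.19 -0.05 -0.19]
```

Emit:
carry_out(moves="0.4 -0.2 0.15 -0.2 0 -0.2;0.7 0 0 0 0 0;0.3 0 0 0 0 0;0 0 0 0 0 0")

```text
time: 16.35
tcp_pos: [0.6386, -0.1428, 0.1759]
tool_rot: [-1.214, 1.213, 1.21]
contact_force: [-0.2, 0.1, 0.9]
finger_gap: 0.0499
```

```bash
python3 -c "
from h import *
go(.6395,-.1437,.121)
crop('side',(280,170,400,350),'f1')"
```

```text
t 16.35 tcp [ 0.6386 -0.1428  0.1759] gap 0.0499 F [-0.2  0.1  0.9] 
 units now-frame [ 1.37 -0.03 -0.02] target-frame [ 1.37 -0.02 -0.02] turn [ 0.03 -0.05 -0.02]
```

View pics/f1.png

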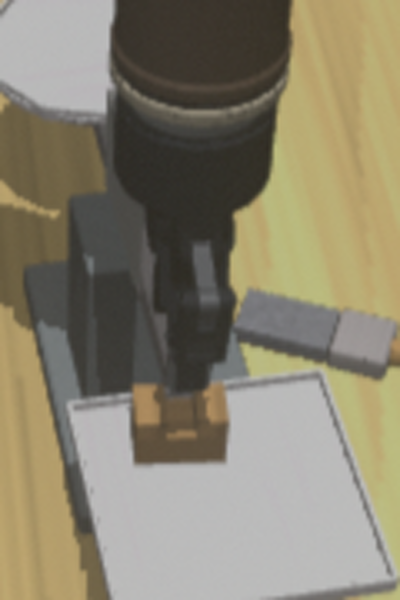

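Emit:
carry_out(moves="0.5 0 0 0 0 0;0.5 0 0 0 0 0;0.3 0 0 0 0 0;0 0 0 0 0 0", gripper=42)

```text
time: 16.8
tcp_pos: [0.6424, -0.1432, 0.1294]
tool_rot: [-1.22, 1.207, 1.204]
contact_force: [-0.3, 0.4, 1.0]
finger_gap: 0.0416
```

```bash
python3 -c "
from h import *
go(.6395,-.1437,.121)
crop('side',(280,170,400,350),'f2')"
```

```text
t 16.8 tcp [ 0.6424 -0.1432  0.1294] gap 0.0416 F [-0.3  0.4  1. ] 
 units now-frame [ 0.21  0.07 -0.01] target-frame [ 0.21  0.07 -0.01] turn [ 0.04 -0.06  0.07]
```

View pics/f2.png

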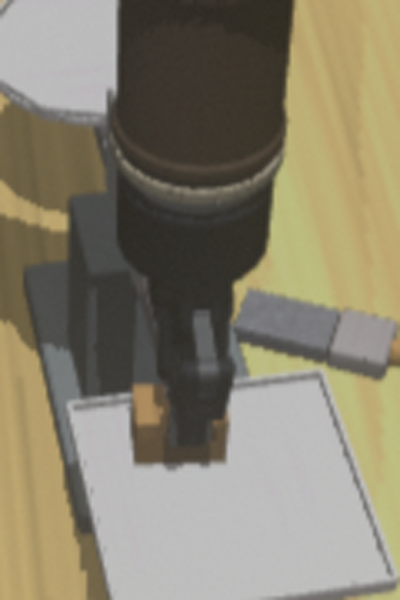

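Emit:
carry_out(moves="0.15 0.05 0 0 0 0;0 0 0 0 0 0;0 0 0 0 0 0;0 0 0 0 0 0;0 0 0 0 0 0;0 0 0 0 0 0", gripper=10)

```text
time: 17.45
tcp_pos: [0.6428, -0.144, 0.1281]
tool_rot: [-1.223, 1.203, 1.198]
contact_force: [-0.5, 0.3, -0.0]
finger_gap: 0.0259
```

Emit:
carry_out(moves="-0.3 0 0 0 0 0;-0.7 0 0 0 0 0;-0.9 0 0 0 0 0;-0.9 0 0 0 0 0;-0.9 0 0 0 0 0;-0.9 0 0 0 0 0;-0.3 0 0 0 0 0;0 0 0 0 0 0")

```text
time: 18.25
tcp_pos: [0.639, -0.1429, 0.3366]
tool_rot: [-1.223, 1.203, 1.197]
contact_force: [0.5, 0.0, -1.2]
finger_gap: 0.026
```

```bash
python3 -c "
from h import *
go(.433,.42,.32)
crop('side',(170,50,400,350),'f3')"
```

```text
t 18.25 tcp [ 0.639  -0.1429  0.3366] gap 0.026 F [ 0.5  0.  -1.2] 
 units now-frame [ 0.24  5.12 14.09] target-frame [ 0.42  5.15 14.07] turn [ 0.02 -0.07  0.14]
```

View pics/f3.png

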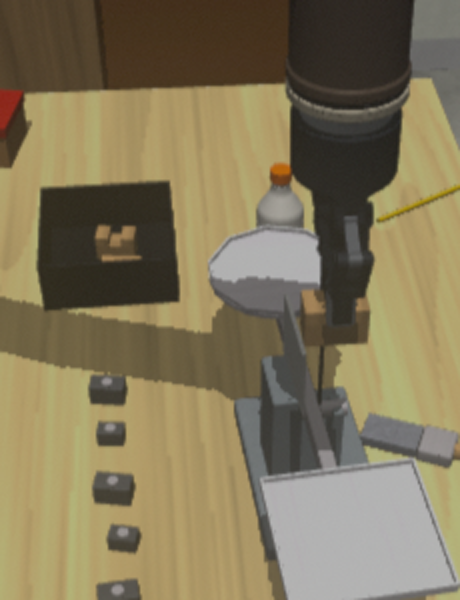

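Emit:
carry_out(moves="0 0.2 0.5 0 0 0;0 0.3 0.9 0 0 0.1;0 0.35 0.95 0 0 0;0 0.35 0.95 0 0 0;0 0.35 0.95 0 0 0;0 0.35 0.95 0 0 0;0 0.35 0.95 0 0 0;0 0.35 0.95 0 0 0;0 0.35 0.95 0 0 0;0 0.35 0.95 0 0 0")

```text
time: 19.3
tcp_pos: [0.4954, 0.2214, 0.3122]
tool_rot: [-1.204, 1.245, 1.211]
contact_force: [0.6, 0.1, 0.2]
finger_gap: 0.0262
```

```bash
python3 -c "
from h import *
go(.433,.445,.25)"
```

```text
t 19.3 tcp [0.4954 0.2214 0.3122] gap 0.0262 F [0.6 0.1 0.2] 
 units now-frame [1.49 1.58 5.6 ] target-frame [1.55 1.56 5.59] turn [-0.09 -0.18 -0.23]
```

Emit:
carry_out(moves="0 0.25 0.9 -0.1 -0.1 -0.1;0 0.25 0.9 0 -0.1 -0.1;0.2 0.25 0.9 0 0 0;0.3 0.25 0.9 0 0 0;0.3 0.25 0.8 0 0 0;0.3 0.1 0.5 0 0 0;0 0 0 0 0 0")

```text
time: 20.0
tcp_pos: [0.4271, 0.4278, 0.2515]
tool_rot: [-1.214, 1.224, 1.229]
contact_force: [-0.2, -0.1, -0.1]
finger_gap: 0.0257
```

```bash
python3 -c "
from h import *
go(.433,.445,.085)"
```

```text
t 20.0 tcp [0.4271 0.4278 0.2515] gap 0.0257 F [-0.2 -0.1 -0.1] 
 units now-frame [ 4.16 -0.24  0.46] target-frame [ 4.16 -0.15  0.43] turn [ 0.11 -0.08 -0.2 ]
```

Emit:
carry_out(moves="0.7 -0.1 0.3 0.1 0 -0.2;0.9 0 0.2 0 0 0;0.9 0 0 0 0 0;0.9 0 0 0 0 0;0.5 0 0 0 0 0;0.2 0 0 0 0 0;0 0 0 0 0 0")

```text
time: 20.7
tcp_pos: [0.4295, 0.4383, 0.0752]
tool_rot: [-1.22, 1.227, 1.203]
contact_force: [0.2, -0.3, -0.4]
finger_gap: 0.0262
```

```bash
python3 -c "
from h import *
go(.433,.445,.085)
crop('side',(170,50,370,230),'f4')"
```

```text
t 20.7 tcp [0.4295 0.4383 0.0752] gap 0.0262 F [ 0.2 -0.3 -0.4] 
 units now-frame [-0.25 -0.09  0.16] target-frame [-0.25 -0.09  0.17] turn [-0.01 -0.18 -0.04]
```

View pics/f4.png

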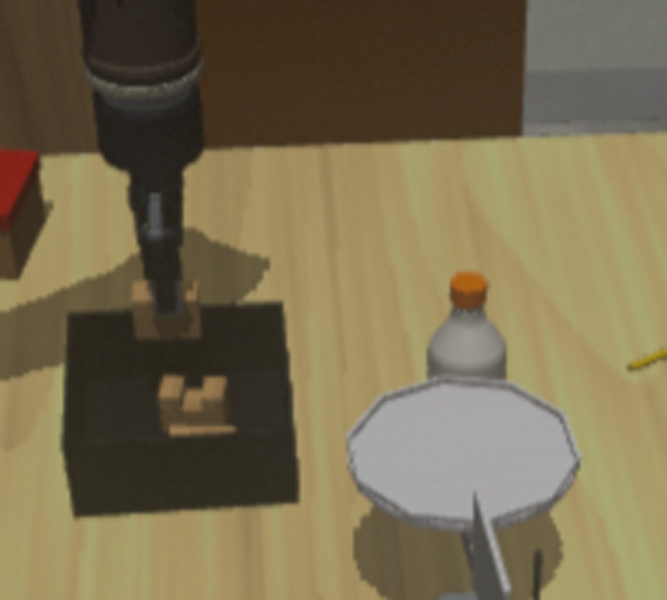

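Emit:
carry_out(moves="0 0 0 0 0 0;0 0 0 0 0 0;-0.4 0 0 0 0 0;-0.9 0 0 0 0 0;-0.9 0 0 0 0 0;-0.9 0 0 0 0 0;-0.9 0 0 0 0 0;-0.9 0 0 0 0 0;-0.4 0 0 0 0 0;0 0 0 0 0 0", gripper=50)

```text
time: 21.75
tcp_pos: [0.4328, 0.4437, 0.3098]
tool_rot: [-1.214, 1.206, 1.2]
contact_force: [0.1, -0.8, -0.0]
finger_gap: 0.0499
```

```bash
python3 -c "
from h import *
go(.45,-.389,.25)
crop('side',(170,50,370,230),'f5')"
```

```text
t 21.75 tcp [0.4328 0.4437 0.3098] gap 0.0499 F [ 0.1 -0.8 -0. ] 
 units now-frame [  1.56  -0.46 -20.81] target-frame [  1.5   -0.43 -20.82] turn [-0.02 -0.03  0.09]
```

View pics/f5.png

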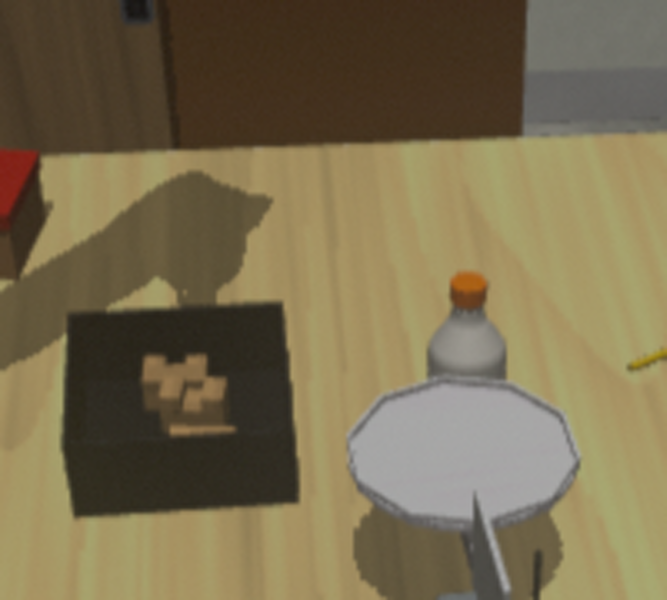

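Emit:
carry_out(moves="0 0 -0.5 0 0 0;0 0 -0.9 0 0 0;0 0 -0.95 0 0 0;0 0 -0.95 0 0 0;0 0 -0.95 0 0 0;0 0 -0.95 0 0 0;0 0 -0.95 0 0 0;0 0 -0.95 0 0 0;0 0 -0.95 0 0 0;0 0 -0.95 0 0 0", gripper=64)

```text
time: 22.8
tcp_pos: [0.4256, 0.0727, 0.2977]
tool_rot: [-1.22, 1.216, 1.214]
contact_force: [1.0, -0.2, 0.6]
finger_gap: 0.064
```

```bash
python3 -c "
from h import *
go(.45,-.389,.25)"
```

```text
t 22.8 tcp [0.4256 0.0727 0.2977] gap 0.064 F [ 1.  -0.2  0.6] 
 units now-frame [  1.31  -0.52 -11.53] target-frame [  1.19  -0.61 -11.54] turn [ 0.08 -0.09 -0.04]
```

All three offcuts are in the bin. Continuing to the flange.

Emit:
carry_out(moves="0 -0.1 -0.95 0 0 0;0 -0.1 -0.95 0 0 0;0 0 -0.95 0 0 0;0 -0.1 -0.95 0 0 0;0 0 -0.95 0 0 0;0 -0.1 -0.95 0 0 0;0 0 -0.95 0 0 0;0 -0.1 -0.95 0 0 0;0 0 -0.95 0 0 0;0 0 -0.95 0 0 0")

```text
time: 23.8
tcp_pos: [0.4406, -0.3217, 0.2911]
tool_rot: [-1.216, 1.221, 1.224]
contact_force: [1.6, 0.6, 0.7]
finger_gap: 0.0639
```

```bash
python3 -c "
from h import *
go(.45,-.389,.15)"
```

```text
t 23.8 tcp [ 0.4406 -0.3217  0.2911] gap 0.0639 F [1.6 0.6 0.7] 
 units now-frame [ 3.54 -0.27 -1.66] target-frame [ 3.53 -0.23 -1.68] turn [ 0.1  -0.08 -0.14]
```

Emit:
carry_out(moves="0 -0.1 -0.7 0.1 -0.1 -0.1;0.5 0 -0.4 0 0 0;0.8 0 -0.1 0 0 0;0.8 0 0 0 0 0;0.8 0 0 0 0 0;0.4 0 0 0 0 0;0 0 0 0 0 0")

```text
time: 24.5
tcp_pos: [0.4361, -0.3771, 0.1463]
tool_rot: [-1.192, 1.224, 1.211]
contact_force: [-0.2, 1.4, 0.2]
finger_gap: 0.0642
```

```bash
python3 -c "
from h import *
go(.45,-.389,.09)
crop('top',(400,230,500,330),'g1')"
```

```text
t 24.5 tcp [ 0.4361 -0.3771  0.1463] gap 0.0642 F [-0.2  1.4  0.2] 
 units now-frame [ 1.4  -0.37 -0.3 ] target-frame [ 1.41 -0.35 -0.3 ] turn [-0.12  0.02 -0.14]
```

View pics/g1.png

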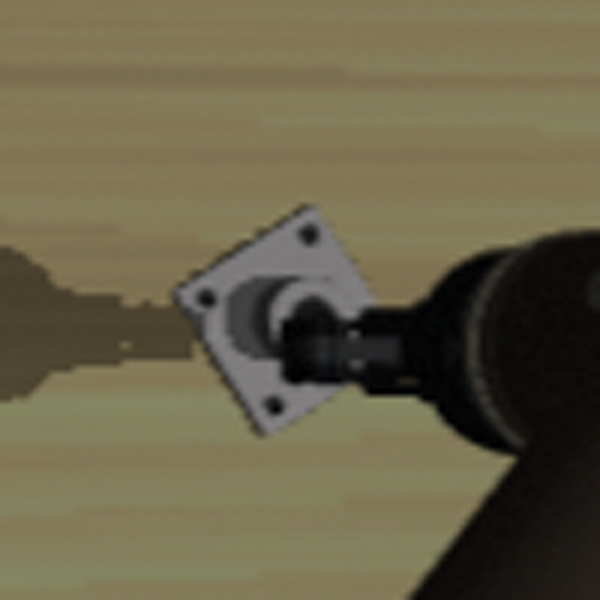

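Emit:
carry_out(moves="0 -0.4 -0.3 -0.1 0 -0.1;0.4 0 0 0 0 0;0.6 0 0 0 0 0;0.3 0 0 0 0 0;0 0 0 0 0 0")

```text
time: 25.05
tcp_pos: [0.4525, -0.3898, 0.0951]
tool_rot: [-1.207, 1.211, 1.208]
contact_force: [-0.7, 0.1, 1.2]
finger_gap: 0.0639
```

```bash
python3 -c "
from h import *
go(.45,-.389,.03)
crop('side',(170,400,300,480),'g2')"
```

```text
t 25.05 tcp [ 0.4525 -0.3898  0.0951] gap 0.0639 F [-0.7  0.1  1.2] 
 units now-frame [1.63 0.06 0.02] target-frame [1.63 0.06 0.02] turn [-0.02 -0.   -0.01]
```

View pics/g2.png

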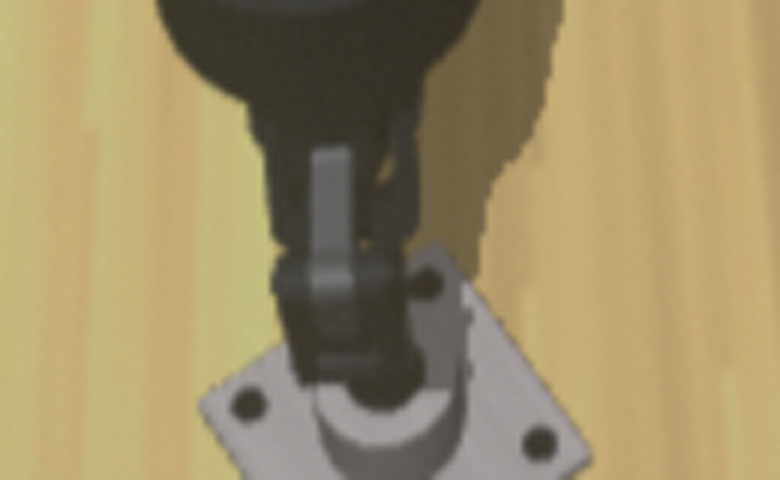

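```bash
python3 -c "
from h import *
print(plane('side',234.2,463.3,.04), tri((452,283.25),(234.2,463.3)))
s=pose()[1];print(proj('side',s),proj('side',s+[0,-.04,.025]))"
```

```text
[ 0.45143427 -0.38896539] [ 0.45045843 -0.38935254  0.04066036]
[232.30391937 447.90456518] [231.2006632  465.83768394]
```

Emit:
carry_out(moves="0.5 0.05 0 0 0 0;0.5 0 0 0 0 0;0.3 0 0 0 0 0;0 0 0 0 0 0")

```text
time: 25.5
tcp_pos: [0.4526, -0.3915, 0.0466]
tool_rot: [-1.213, 1.209, 1.202]
contact_force: [-0.6, -0.5, -0.2]
finger_gap: 0.0636
```

```bash
python3 -c "
from h import *
go(.45,-.389,.004)
crop('side',(170,400,300,480),'g3')
crop('top',(400,230,500,330),'g4')"
```

```text
t 25.5 tcp [ 0.4526 -0.3915  0.0466] gap 0.0636 F [-0.6 -0.5 -0.2] 
 units now-frame [1.06 0.07 0.07] target-frame [1.06 0.07 0.06] turn [-0.02 -0.04  0.05]
```

View pics/g3.png

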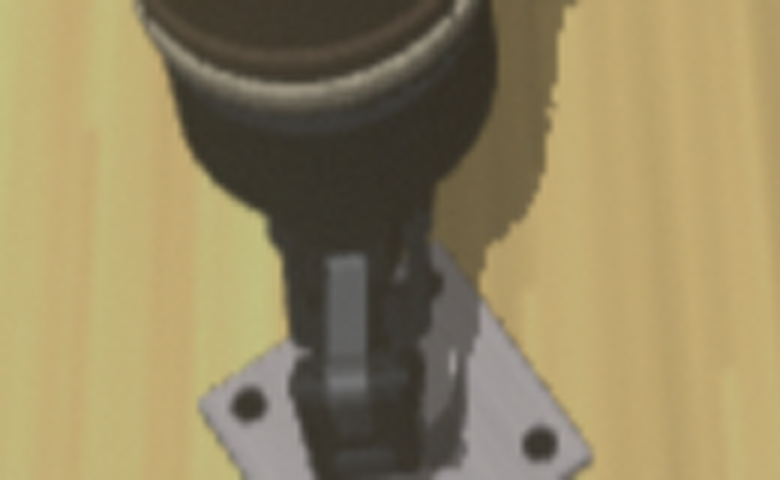

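View pics/g4.png

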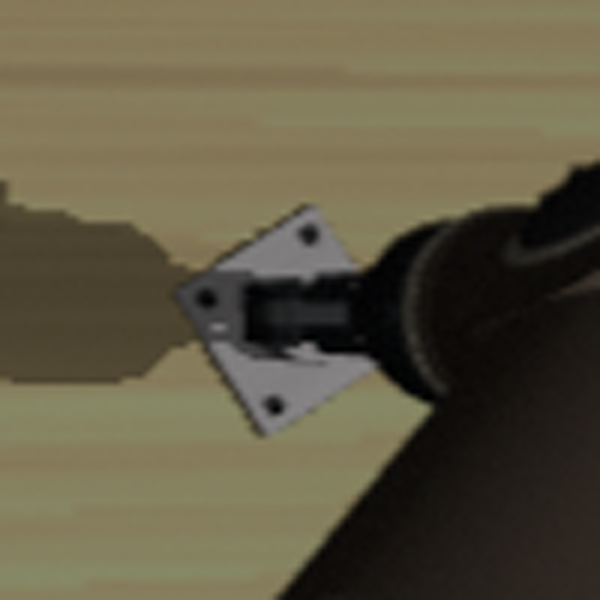

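Emit:
carry_out(moves="0.4 0 0.05 0 0 0;0.3 0 0 0 0 0;0.1 0 0 0 0 0;0 0 0 0 0 0")

```text
time: 26.0
tcp_pos: [0.4549, -0.3911, 0.0156]
tool_rot: [-1.217, 1.208, 1.197]
contact_force: [-0.3, 0.6, -0.2]
finger_gap: 0.0641
```

```bash
python3 -c "
from h import *
go(.45,-.389,.004)"
```

```text
t 26.0 tcp [ 0.4549 -0.3911  0.0156] gap 0.0641 F [-0.3  0.6 -0.2] 
 units now-frame [0.29 0.13 0.05] target-frame [0.29 0.12 0.05] turn [-0.02 -0.06  0.09]
```

Emit:
carry_out(moves="0.2 0.15 0.05 0 -0.1 0.1;0.1 0 0 0 0 0;0 0 0 0 0 0")

```text
time: 26.3
tcp_pos: [0.4484, -0.3892, 0.0027]
tool_rot: [-1.203, 1.208, 1.211]
contact_force: [0.5, 0.6, -0.0]
finger_gap: 0.0641
```

Emit:
carry_out(moves="0 0 0 0 0 0;0 0 0 0 0 0;0 0 0 0 0 0;0 0 0 0 0 0;0 0 0 0 0 0", gripper=25, grip_force=90)

```text
time: 26.8
tcp_pos: [0.4484, -0.3883, 0.0034]
tool_rot: [-1.202, 1.207, 1.212]
contact_force: [0.9, 0.0, -1.3]
finger_gap: 0.0359
```

```bash
python3 -c "
from h import *
go(.45,-.389,.2)
crop('side',(170,400,300,480),'g5')"
```

```text
t 26.8 tcp [ 0.4484 -0.3883  0.0034] gap 0.0359 F [ 0.9  0.  -1.3] 
 units now-frame [-4.91 -0.03  0.01] target-frame [-4.91 -0.04 -0.02] turn [-0.02  0.06 -0.02]
```

View pics/g5.png

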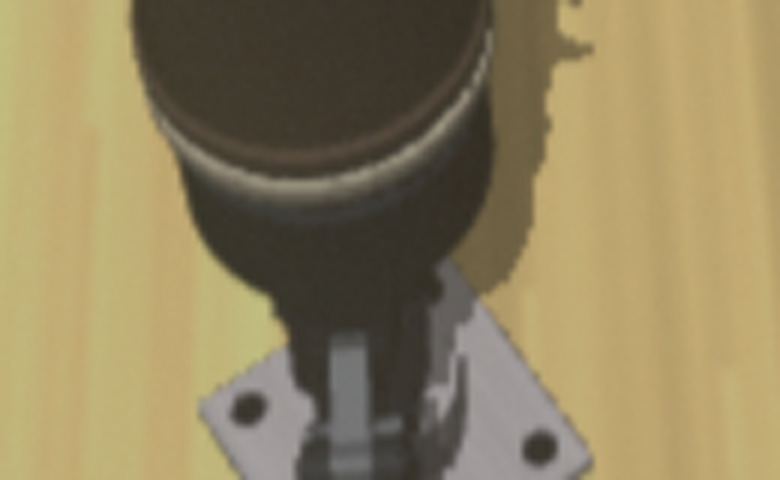

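Emit:
carry_out(moves="-0.2 0 0 0 0 0;-0.4 0 0 0 0 0;-0.6 0 0 0 0 0;-0.6 0 0 0 0 0;-0.6 0 0 0 0 0;0 0 0 0 0 0")

```text
time: 27.45
tcp_pos: [0.4459, -0.3871, 0.1037]
tool_rot: [-1.196, 1.209, 1.218]
contact_force: [-0.2, -0.5, -6.7]
finger_gap: 0.0361
```

```bash
python3 -c "
from h import *
go(.63,.197,.33)
crop('side',(150,300,350,480),'g6')"
```

```text
t 27.45 tcp [ 0.4459 -0.3871  0.1037] gap 0.0361 F [-0.2 -0.5 -6.7] 
 units now-frame [-5.55 -4.52 14.67] target-frame [-5.66 -4.6  14.6 ] turn [-0.03  0.1  -0.08]
```

View pics/g6.png

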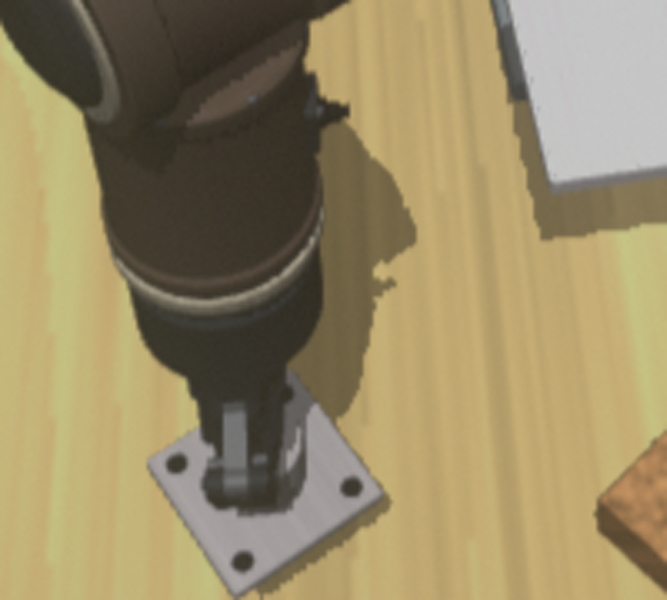

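Emit:
carry_out(moves="-0.7 0 0 0 0 0;-0.7 -0.3 0 0 0.1 0;-0.7 -0.3 0.2 0 0 0;-0.7 -0.3 0.5 0 0 0;-0.4 -0.2 0.7 0 0 0;0 0 0.7 0 0 0;0 0 0.7 0 0 0;0 0 0.7 0 0 0;0 0 0.7 0 0 0;0 0 0.7 0 0 0", grip_force=120)

```text
time: 28.5
tcp_pos: [0.4846, -0.183, 0.2209]
tool_rot: [-1.181, 1.23, 1.228]
contact_force: [0.6, 0.4, -8.0]
finger_gap: 0.0349
```

```bash
python3 -c "
from h import *
go(.63,.197,.30)"
```

```text
t 28.5 tcp [ 0.4846 -0.183   0.2209] gap 0.0349 F [ 0.6  0.4 -8. ] 
 units now-frame [-2.01 -3.48  9.55] target-frame [-1.98 -3.64  9.5 ] turn [-0.1   0.08 -0.29]
```

Emit:
carry_out(moves="-0.3 0 0.8 0 0 -0.1;-0.3 0 0.8 0 0 -0.1;-0.3 0 0.8 0 0 -0.1;-0.3 0 0.8 0 0 0;-0.3 0 0.8 0 0 0;-0.3 -0.1 0.8 0 0 0;-0.3 -0.3 0.8 0 0 0;0 -0.6 0.8 0 0 0;0 -0.6 0.8 0 0 0;0 -0.6 0.8 0 0 0")

```text
time: 29.5
tcp_pos: [0.5658, 0.1492, 0.2955]
tool_rot: [-1.183, 1.224, 1.224]
contact_force: [0.4, -1.2, -7.0]
finger_gap: 0.0346
```

```bash
python3 -c "
from h import *
go(.63,.197,.22)"
```

```text
t 29.5 tcp [0.5658 0.1492 0.2955] gap 0.0346 F [ 0.4 -1.2 -7. ] 
 units now-frame [ 1.86 -1.64  1.19] target-frame [ 1.89 -1.6   1.19] turn [-0.1   0.1  -0.22]
```

Emit:
carry_out(moves="0 -0.5 0.4 0 0 -0.1;0 -0.5 0.4 0 0 -0.1;0 -0.5 0.3 0 0.1 0;0.3 -0.1 0.1 0 0 0;0.4 0 0 0 0 0;0.4 0 0 0 0 0;0.2 0 0 0 0 0;0 0 0 0 0 0")

```text
time: 30.3
tcp_pos: [0.6253, 0.2053, 0.2213]
tool_rot: [-1.201, 1.236, 1.225]
contact_force: [0.7, -1.4, -7.3]
finger_gap: 0.0346
```

```bash
python3 -c "
from h import *
go(.63,.197,.14)
crop('side',(200,60,400,230),'h1')
crop('top',(180,150,300,260),'h2')"
```

```text
t 30.3 tcp [0.6253 0.2053 0.2213] gap 0.0346 F [ 0.7 -1.4 -7.3] 
 units now-frame [ 2.03 -0.17 -0.19] target-frame [ 2.03 -0.12 -0.21] turn [-0.01 -0.08 -0.26]
```

View pics/h1.png

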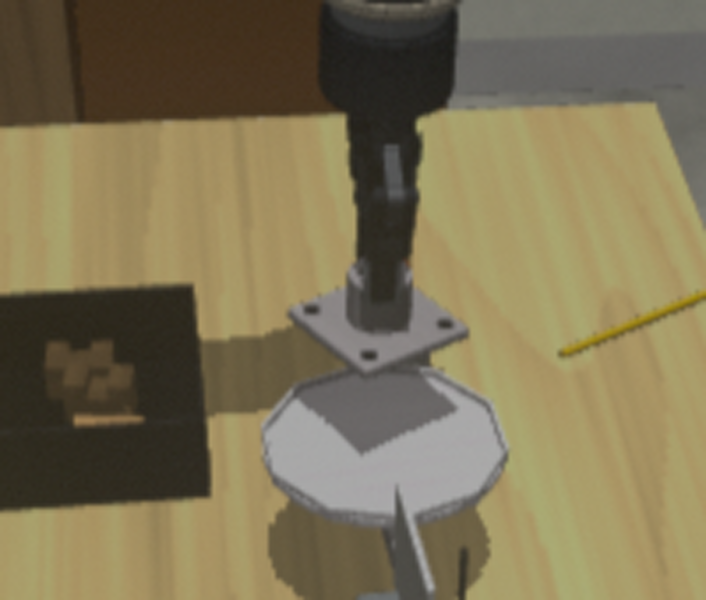

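View pics/h2.png

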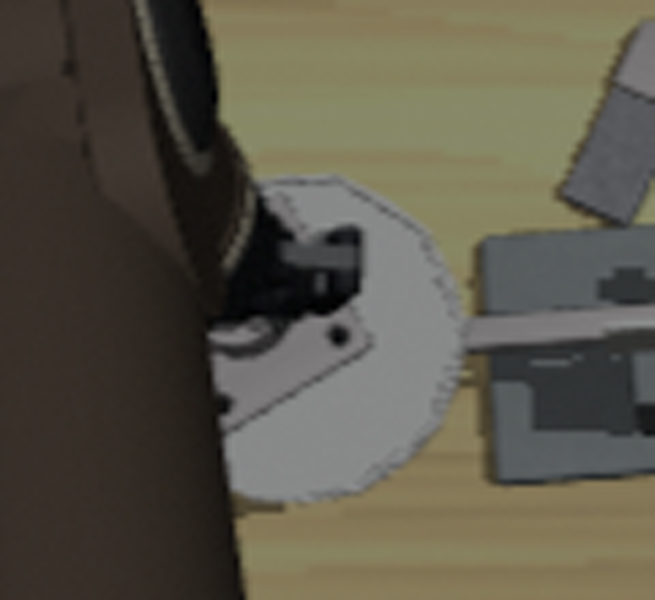

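Emit:
carry_out(moves="0.2 -0.1 -0.2 0 -0.1 -0.2;0.5 0 0 0 0 0;0.5 0 0 0 0 0;0.3 0 0 0 0 0;0 0 0 0 0 0")

```text
time: 30.9
tcp_pos: [0.6333, 0.1976, 0.1677]
tool_rot: [-1.205, 1.2, 1.207]
contact_force: [-0.1, 0.3, -7.0]
finger_gap: 0.035
```

```bash
python3 -c "
from h import *
go(.63,.197,.103)"
```

```text
t 30.9 tcp [0.6333 0.1976 0.1677] gap 0.035 F [-0.1  0.3 -7. ] 
 units now-frame [ 1.62  0.09 -0.03] target-frame [ 1.62  0.08 -0.02] turn [-0.02  0.08  0.06]
```

Emit:
carry_out(moves="0.3 0.05 0 0 0.1 0;0.3 0 0 0 0 0;0.3 0 0 0 0 0;0.2 0 0 0 0 0;0.2 0 0 0 0 0;0 0 0 0 0 0")

```text
time: 31.5
tcp_pos: [0.6338, 0.1979, 0.1147]
tool_rot: [-1.215, 1.203, 1.199]
contact_force: [-1.2, -0.4, -5.7]
finger_gap: 0.0348
```

```bash
python3 -c "
from h import *
go(.63,.197,.103)
crop('side',(200,60,400,230),'h3')"
```

```text
t 31.5 tcp [0.6338 0.1979 0.1147] gap 0.0348 F [-1.2 -0.4 -5.7] 
 units now-frame [ 0.29  0.1  -0.02] target-frame [ 0.29  0.1  -0.02] turn [-0.02 -0.02  0.1 ]
```

View pics/h3.png

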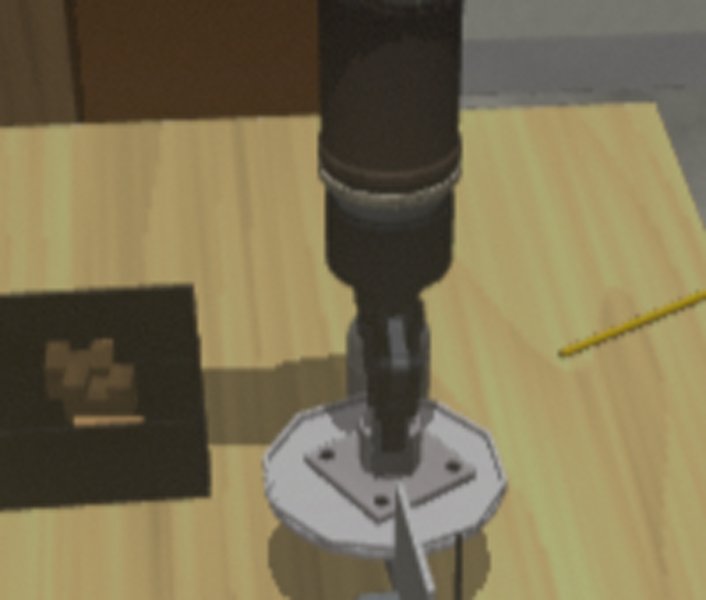

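Emit:
carry_out(moves="0.15 0.1 0 0 0 0.1;0.15 0 0 0 0 0;0 0 0 0 0 0;0 0 0 0 0 0")

```text
time: 31.95
tcp_pos: [0.6316, 0.1979, 0.1042]
tool_rot: [-1.21, 1.208, 1.204]
contact_force: [0.7, -0.9, -4.8]
finger_gap: 0.0349
```

```bash
python3 -c "
from h import *
go(.63,.197,.103)"
```

```text
t 31.95 tcp [0.6316 0.1979 0.1042] gap 0.0349 F [ 0.7 -0.9 -4.8] 
 units now-frame [ 0.03  0.04 -0.02] target-frame [ 0.03  0.04 -0.02] turn [-0.02 -0.01  0.04]
```

Emit:
carry_out(moves="0.15 0 0 0 0 0;0.1 0 0 0 0 0;0 0 0 0 0 0")

```text
time: 32.25
tcp_pos: [0.6325, 0.198, 0.1019]
tool_rot: [-1.208, 1.203, 1.204]
contact_force: [-1.7, 0.1, -5.9]
finger_gap: 0.0348
```

Emit:
carry_out(moves="0 0 0 0 0 0;0 0 0 0 0 0;0 0 0 0 0 0;0 0 0 0 0 0", gripper=62)

```text
time: 32.65
tcp_pos: [0.6349, 0.1997, 0.104]
tool_rot: [-1.209, 1.196, 1.202]
contact_force: [0.5, -0.0, 0.3]
finger_gap: 0.0621
```

Emit:
carry_out(moves="-0.3 0 0 0 0 0;-0.6 0 0 0 0 0;-0.9 0 0 0 0 0;-0.9 0 0 0 0 0;-0.9 0 0 0 0 0;-0.9 0 0 0 0 0;-0.2 0 0 0 0 0;0 0 0 0 0 0")

```text
time: 33.45
tcp_pos: [0.6327, 0.198, 0.3034]
tool_rot: [-1.21, 1.196, 1.199]
contact_force: [0.2, 0.4, -0.3]
finger_gap: 0.0619
```

```bash
python3 -c "
from h import *
crop('side',(200,60,400,230),'h4')
crop('top',(180,150,420,310),'h5')
go(.441,-.149,.2)"
```

```text
t 33.55 tcp [0.6322 0.1978 0.3016] gap 0.0617 F [-0.1  0.2 -0.8] 
 units now-frame [ 2.44  4.78 -8.7 ] target-frame [ 2.54  4.78 -8.67] turn [-0.03  0.04  0.11]
```

View pics/h4.png

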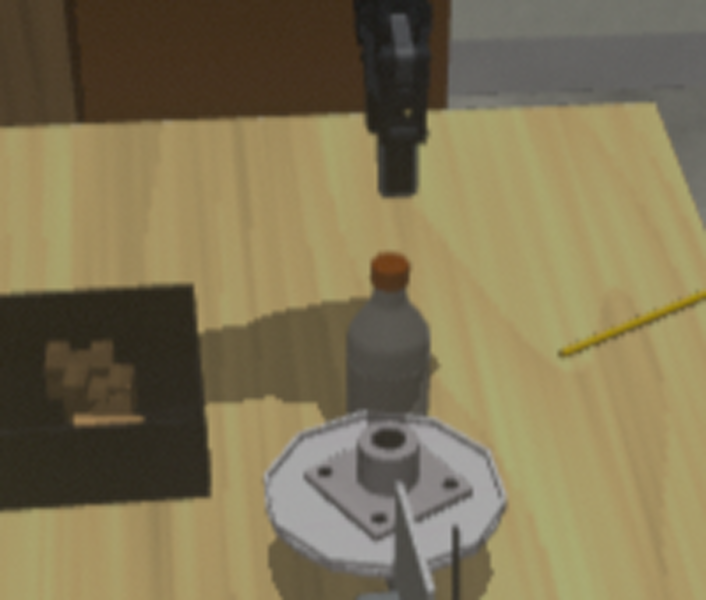

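View pics/h5.png

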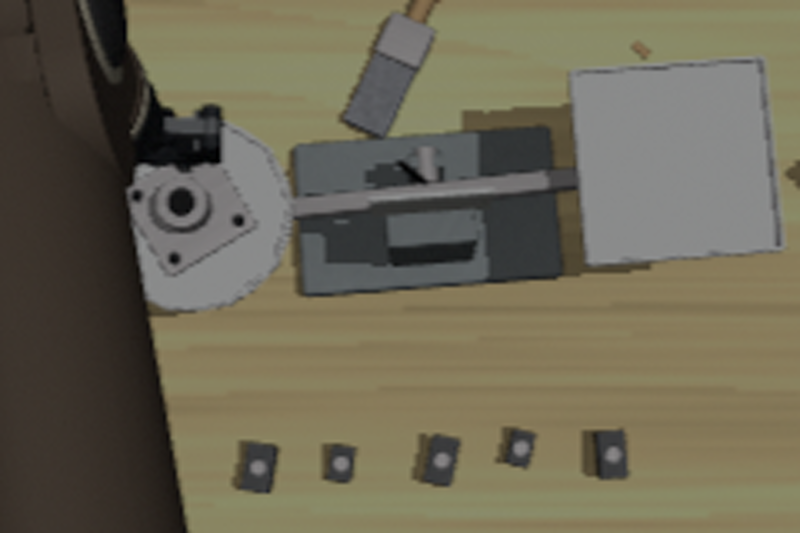

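Run:
```python
from h import *
def sideY(u,v,y):
    o,d=ray('side',u,v); return (o+d*(y-o[1])/d[1]).round(4)
print("gap26 TCP .2539 tip",sideY(230+282/3.53,50+290/3.53,.2008))
print(" block bottom front",sideY(230+282/3.53,50+298/3.53,.2143),"block top",sideY(230+242/3.53,50+238/3.53,.2143))
print("gap62 TCP .3016 tip",sideY(200+397/3.53,60+195/3.53,.198-.031-.0145))
print("gap50 TCP .1247",sideY(250+253/4.28,80+418/4.28,.229-.025-.0145))
```

```text
gap26 TCP .2539 tip [0.6334 0.2008 0.273 ]
 block bottom front [0.6351 0.2143 0.2585] block top [0.6108 0.2143 0.3009]
gap62 TCP .3016 tip [0.6322 0.1525 0.3429]
gap50 TCP .1247 [0.6323 0.1895 0.1628]
```

Emit:
carry_out(moves="0 0.3 -0.4 0 0 0.1;0 0.5 -0.8 0 0 0;0 0.5 -0.8 0 0 0;0 0.5 -0.8 0 0 0;0 0.5 -0.8 0 0 0;0 0.5 -0.8 0 0 0;0 0.5 -0.8 0 0 0;0 0.5 -0.8 0 0 0;0 0.5 -0.8 0 0 0;0 0.5 -0.8 0 0 0", gripper=45, grip_force=80)

```text
time: 34.55
tcp_pos: [0.4259, -0.1109, 0.2847]
tool_rot: [-1.204, 1.227, 1.234]
contact_force: [0.5, -0.3, 1.5]
finger_gap: 0.0451
```

```bash
python3 -c "
from h import *
go(.441,-.149,.15)"
```

```text
t 34.55 tcp [ 0.4259 -0.1109  0.2847] gap 0.0451 F [ 0.5 -0.3  1.5] 
 units now-frame [ 3.36 -0.46 -0.95] target-frame [ 3.37 -0.38 -0.95] turn [ 0.08 -0.02 -0.26]
```

Emit:
carry_out(moves="0.3 -0.3 -0.5 0.1 0 -0.2;0.6 -0.1 -0.2 0 0 -0.1;0.8 0 0 0 0 0;0.8 0 0 0 0 0;0.5 0 0 0 0 0;0 0 0 0 0 0")

```text
time: 35.15
tcp_pos: [0.4332, -0.1449, 0.155]
tool_rot: [-1.2, 1.219, 1.202]
contact_force: [-0.3, -0.3, 0.2]
finger_gap: 0.0453
```

```bash
python3 -c "
from h import *
go(.441,-.149,.06)
crop('side',(180,270,300,370),'i1')
crop('top',(310,230,420,330),'i2')"
```

```text
t 35.15 tcp [ 0.4332 -0.1449  0.155 ] gap 0.0453 F [-0.3 -0.3  0.2] 
 units now-frame [ 2.37 -0.2  -0.09] target-frame [ 2.37 -0.19 -0.1 ] turn [-0.12 -0.02 -0.03]
```

View pics/i1.png

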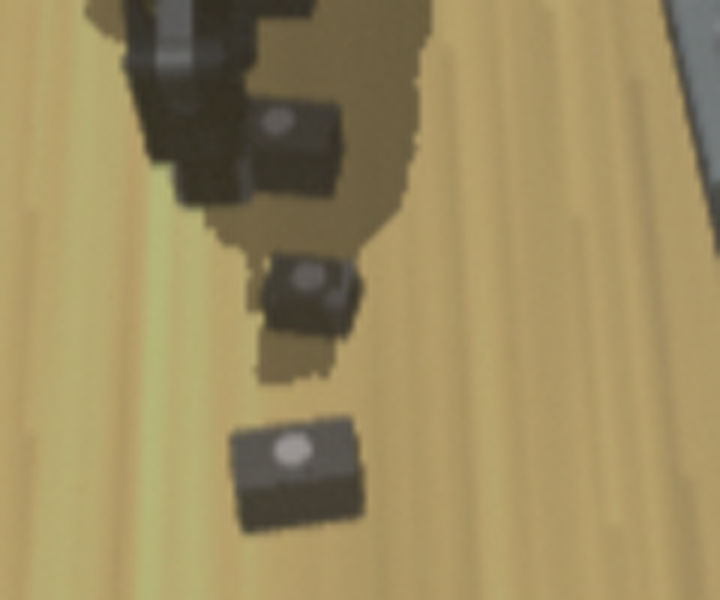

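View pics/i2.png

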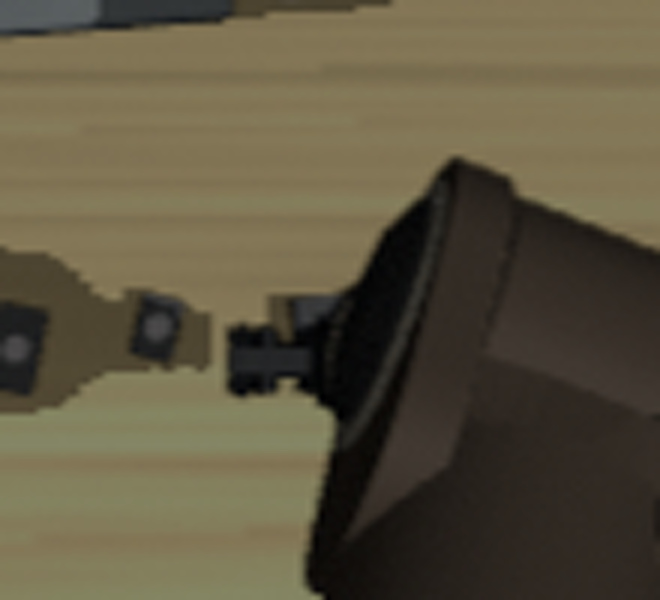

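Emit:
carry_out(moves="0.6 -0.2 -0.1 -0.1 0 0;0.8 0 0 0 0 0;0.7 0 0 0 0 0;0.2 0 0 0 0 0;0 0 0 0 0 0")

```text
time: 35.75
tcp_pos: [0.4496, -0.1499, 0.069]
tool_rot: [-1.217, 1.202, 1.2]
contact_force: [-0.9, 0.0, -0.1]
finger_gap: 0.045
```

```bash
python3 -c "
from h import *
print(plane('side',228.7,345,.027))
go(.441,-.149,-.003)
crop('side',(180,270,300,370),'i3')"
```

```text
[ 0.44276623 -0.14531127]
t 35.75 tcp [ 0.4496 -0.1499  0.069 ] gap 0.045 F [-0.9  0.  -0.1] 
 units now-frame [1.8  0.24 0.03] target-frame [1.8  0.21 0.02] turn [ 0.01 -0.02  0.11]
```

View pics/i3.png

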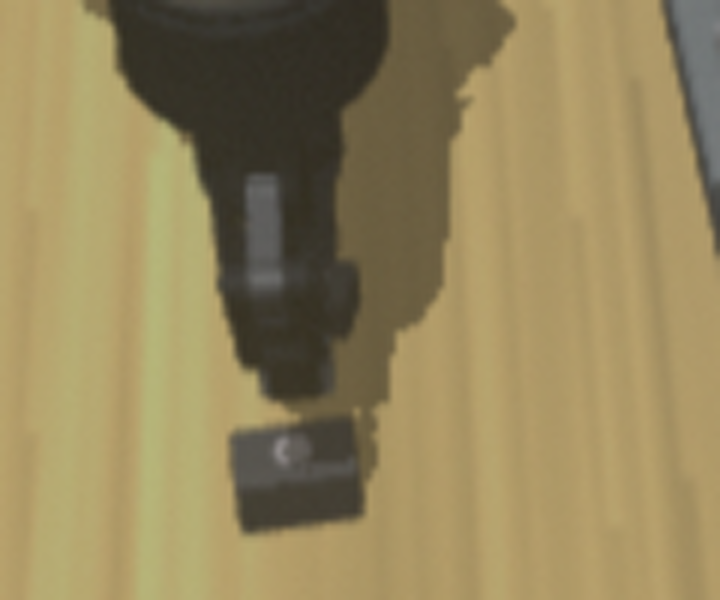

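Emit:
carry_out(moves="0.4 0.15 0.05 0 0 0.1;0.5 0 0 0 0 0;0.4 0 0 0 0 0;0.2 0 0 0 0 0;0 0 0 0 0 0")

```text
time: 36.3
tcp_pos: [0.4479, -0.1475, 0.0113]
tool_rot: [-1.217, 1.202, 1.203]
contact_force: [-0.2, 0.5, 0.1]
finger_gap: 0.0449
```

```bash
python3 -c "
from h import *
go(.441,-.147,-.004)
crop('side',(180,270,300,370),'i4')"
```

```text
t 36.3 tcp [ 0.4479 -0.1475  0.0113] gap 0.0449 F [-0.2  0.5  0.1] 
 units now-frame [0.38 0.18 0.01] target-frame [0.38 0.17 0.01] turn [ 0.02 -0.02  0.1 ]
```

View pics/i4.png

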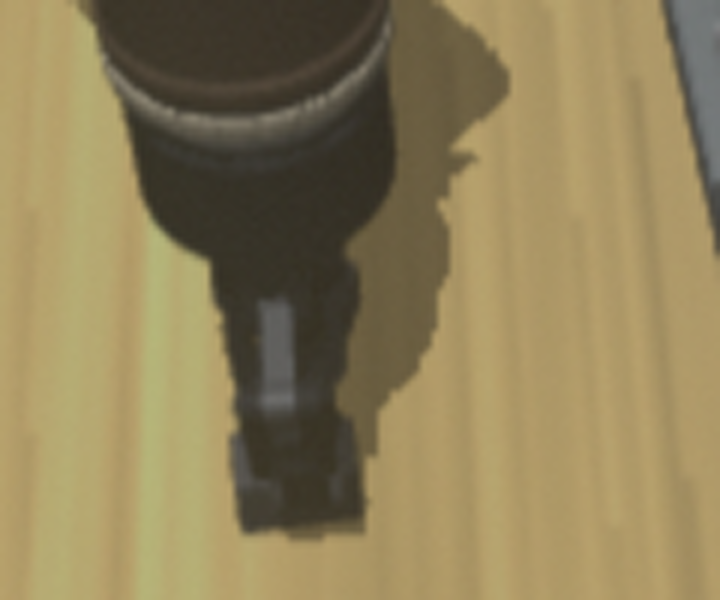

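Emit:
carry_out(moves="0.2 0.12 0 0 0 0.1;0.1 0 0 0 0 0;0 0 0 0 0 0")

```text
time: 36.65
tcp_pos: [0.4443, -0.1479, 0.0003]
tool_rot: [-1.214, 1.208, 1.209]
contact_force: [-0.5, 0.6, 0.5]
finger_gap: 0.0453
```

Emit:
carry_out(moves="0 0 0 0 0 0;0 0 0 0 0 0;0 0 0 0 0 0;0 0 0 0 0 0;0 0 0 0 0 0", gripper=8)

```text
time: 37.15
tcp_pos: [0.4449, -0.148, 0.001]
tool_rot: [-1.214, 1.207, 1.208]
contact_force: [-0.1, 0.5, 0.6]
finger_gap: 0.008
```

Emit:
carry_out(moves="-0.3 0 0 0 0 0;-0.6 0 0 0 0 0;-0.6 0 0 0 0 0;-0.6 0 0 0 0 0;0 0 0 0 0 0")

```text
time: 37.65
tcp_pos: [0.4437, -0.1486, 0.0903]
tool_rot: [-1.212, 1.209, 1.207]
contact_force: [-0.8, -0.6, 0.0]
finger_gap: 0.0082
```

```bash
python3 -c "
from h import *
go(.66,-.183,.3,4)
crop('side',(180,220,300,370),'i5')"
```

```text
t 37.65 tcp [ 0.4437 -0.1486  0.0903] gap 0.0082 F [-0.8 -0.6  0. ] 
 units now-frame [-5.23 -5.42 -0.88] target-frame [-5.24 -5.33 -1.23] turn [-0.66 -0.02  0.02]
```

View pics/i5.png

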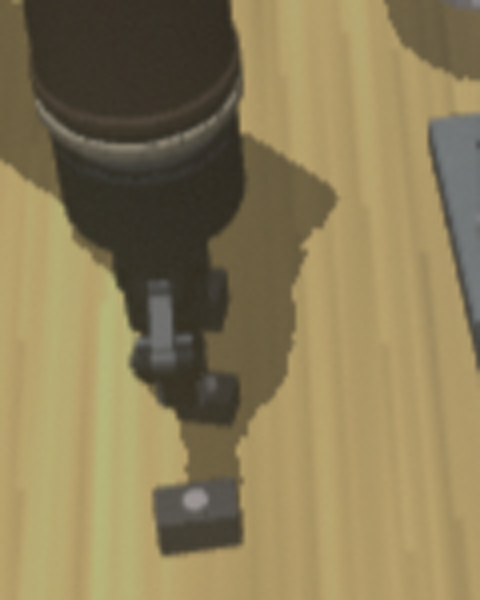

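Emit:
carry_out(moves="0.5 0.05 0.05 0 0 0;0.6 0 0 0 0 0;0.5 0 0 0 0 0;0.4 0 0 0 0 0;0.3 0 0 0 0 0;0.1 0 0 0 0 0;0 0 0 0 0 0", gripper=45)

```text
time: 38.4
tcp_pos: [0.4401, -0.1453, -0.0109]
tool_rot: [-1.211, 1.209, 1.21]
contact_force: [-0.6, 0.9, 0.1]
finger_gap: 0.0449
```

```bash
python3 -c "
from h import *
go(.441,-.147,-.015)
crop('side',(180,270,300,370),'i6')"
```

```text
t 38.4 tcp [ 0.4401 -0.1453 -0.0109] gap 0.0449 F [-0.6  0.9  0.1] 
 units now-frame [ 0.1  -0.02 -0.04] target-frame [ 0.1  -0.02 -0.04] turn [ 0.02 -0.01 -0.  ]
```

View pics/i6.png

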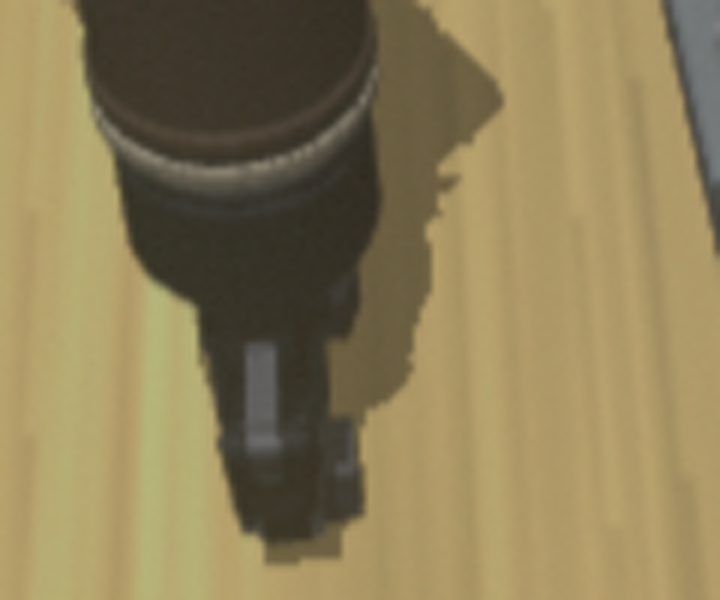

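Emit:
carry_out(moves="0.1 0 0 0 0 0;0 0 0 0 0 0;0 0 0 0 0 0;0 0 0 0 0 0;0 0 0 0 0 0;0 0 0 0 0 0", gripper=8)

```text
time: 39.05
tcp_pos: [0.4415, -0.1454, -0.013]
tool_rot: [-1.213, 1.207, 1.208]
contact_force: [0.0, -0.5, -2.1]
finger_gap: 0.022
```

```bash
python3 -c "
from h import *
go(.441,-.147,-.015)"
```

```text
t 39.05 tcp [ 0.4415 -0.1454 -0.013 ] gap 0.022 F [ 0.  -0.5 -2.1] 
 units now-frame [ 0.05  0.01 -0.04] target-frame [ 0.05  0.01 -0.04] turn [ 0.02 -0.01  0.03]
```

Emit:
carry_out(moves="-0.3 0 0 0 0 0;-0.7 0 0 0 0 0;-0.9 0 0 0 0 0;-0.9 0 0 0 0 0;-0.9 0 0 0 0 0;-0.9 -0.3 0 -0.2 0 0;-0.9 -0.6 -0.2 -0.2 0 0;-0.5 -0.8 -0.3 -0.2 0 0;0 -0.8 -0.3 0 0 0;0 -0.8 -0.3 0 0 0")

```text
time: 40.05
tcp_pos: [0.5715, -0.1848, 0.2448]
tool_rot: [-1.255, 1.175, 1.254]
contact_force: [-0.3, -0.2, -1.2]
finger_gap: 0.0221
```

```bash
python3 -c "
from h import *
go(.696,-.223,.22,4)"
```

```text
t 40.05 tcp [ 0.5715 -0.1848  0.2448] gap 0.0221 F [-0.3 -0.2 -1.2] 
 units now-frame [ 0.63 -3.04 -1.15] target-frame [ 0.62 -3.04 -1.17] turn [-0.07  0.02  0.03]
```

Emit:
carry_out(moves="0 -0.8 -0.3 0 0 0;0 -0.8 -0.3 0 0 0;0 -0.7 -0.3 0 0 0;0.2 -0.4 -0.1 0 0 0;0.3 0 0 0 0 0;0 0 0 0 0 0")

```text
time: 40.65
tcp_pos: [0.6861, -0.2201, 0.2273]
tool_rot: [-1.256, 1.18, 1.253]
contact_force: [-1.2, -0.8, -2.7]
finger_gap: 0.0221
```

```bash
python3 -c "
from h import *
go(.696,-.223,.165,4)
crop('side',(270,190,420,370),'j1')"
```

```text
t 40.65 tcp [ 0.6861 -0.2201  0.2273] gap 0.0221 F [-1.2 -0.8 -2.7] 
 units now-frame [ 1.56 -0.24 -0.09] target-frame [ 1.56 -0.24 -0.09] turn [-0.07 -0.01  0.01]
```

View pics/j1.png

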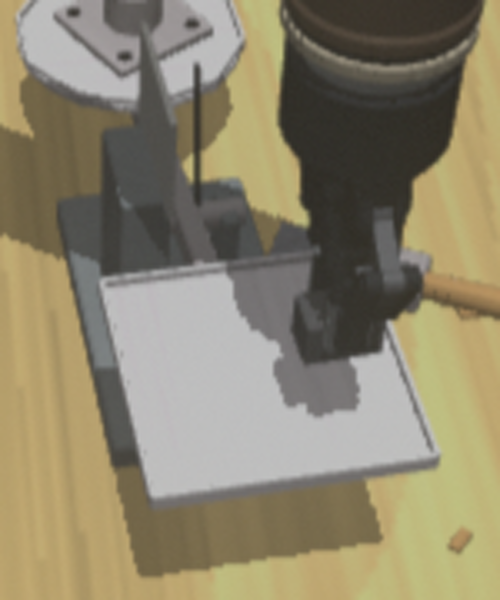

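Emit:
carry_out(moves="0.4 -0.1 -0.05 0 0 0;0.4 0 0 0 0 0;0.3 0 0 0 0 0;0.2 0 0 0 0 0;0.1 0 0 0 0 0;0 0 0 0 0 0")

```text
time: 41.3
tcp_pos: [0.6884, -0.2209, 0.1693]
tool_rot: [-1.256, 1.178, 1.253]
contact_force: [0.4, -0.6, -2.6]
finger_gap: 0.0221
```

```bash
python3 -c "
from h import *
go(.696,-.223,.163,4)
crop('side',(270,190,420,370),'j2')"
```

```text
t 41.3 tcp [ 0.6884 -0.2209  0.1693] gap 0.0221 F [ 0.4 -0.6 -2.6] 
 units now-frame [ 0.16 -0.18 -0.06] target-frame [ 0.16 -0.18 -0.07] turn [-0.08 -0.    0.02]
```

View pics/j2.png

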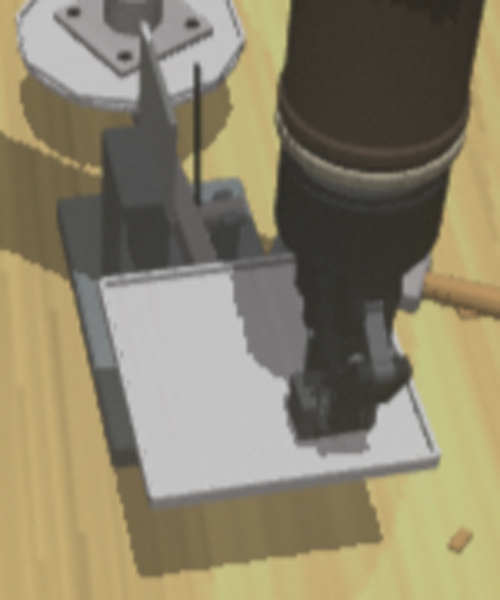

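Near contact. Lower slightly and release.

Emit:
carry_out(moves="0.1 0 0 0 0 0;0.08 0 0 0 0 0;0 0 0 0 0 0")

```text
time: 41.65
tcp_pos: [0.6894, -0.2214, 0.1633]
tool_rot: [-1.258, 1.177, 1.25]
contact_force: [-0.5, -0.7, -2.2]
finger_gap: 0.0223
```

Emit:
carry_out(moves="0 0 0 0 0 0;0 0 0 0 0 0;-0.3 0 0 0 0 0;-0.7 0 0 0 0 0;-0.8 0 0 0 0 0;-0.5 0 0 0 0 0;0 0 0 0 0 0", gripper=36)

```text
time: 42.35
tcp_pos: [0.6898, -0.2223, 0.2644]
tool_rot: [-1.261, 1.175, 1.246]
contact_force: [1.3, -0.4, -0.1]
finger_gap: 0.0359
```

```bash
python3 -c "
from h import *
go(.436,-.006,.2,-10)
crop('side',(200,190,420,370),'j3')
im=crop('top',(230,230,400,310),'j4')"
```

```text
t 42.35 tcp [ 0.6898 -0.2223  0.2644] gap 0.0359 F [ 1.3 -0.4 -0.1] 
 units now-frame [1.53 6.02 5.79] target-frame [1.61 7.19 4.22] turn [ 2.25 -0.03  0.09]
```

View pics/j3.png

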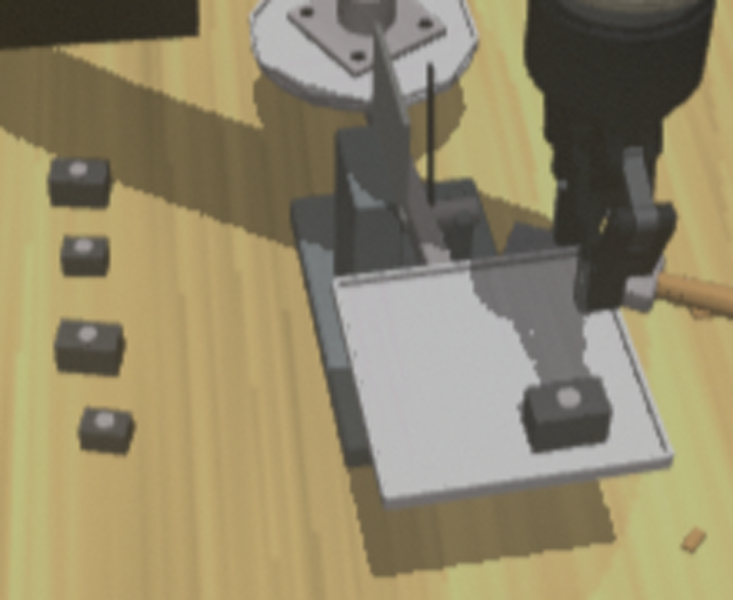

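View pics/j4.png

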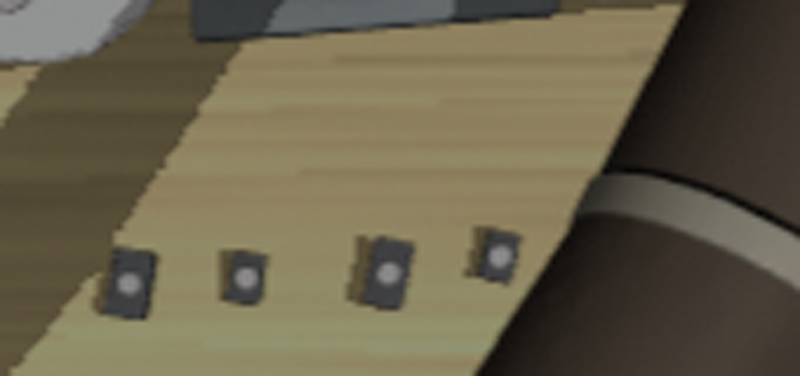

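Emit:
carry_out(moves="0 0.6 0.4 0.4 0 0;0 0.8 0.5 0.4 0 0;0 0.8 0.5 0.4 0 0;0 0.8 0.5 0.4 0 0;0 0.8 0.5 0.4 0 0;0 0.8 0.5 0.1 0 0;0.2 0.8 0.5 0 0 0;0.3 0.8 0.5 0 0 0;0.2 0.5 0.4 0 0 0;0 0 0 0 0 0", gripper=45)

```text
time: 43.45
tcp_pos: [0.4195, -0.0192, 0.2175]
tool_rot: [-1.083, 1.295, 1.097]
contact_force: [0.2, 0.4, 1.3]
finger_gap: 0.0451
```

```bash
python3 -c "
from h import *
go(.436,-.006,.12,-9)"
```

```text
t 43.45 tcp [ 0.4195 -0.0192  0.2175] gap 0.0451 F [0.2 0.4 1.3] 
 units now-frame [ 2.43 -0.39  0.4 ] target-frame [ 2.44 -0.36  0.39] turn [-0.06 -0.04 -0.14]
```

Emit:
carry_out(moves="0.3 -0.4 0.4 0 0 -0.1;0.7 0 0 0 0 0;0.8 0 0 0 0 0;0.7 0 0 0 0 0;0.5 0 0 0 0 0;0 0 0 0 0 0")

```text
time: 44.05
tcp_pos: [0.4386, -0.0074, 0.0918]
tool_rot: [-1.092, 1.287, 1.089]
contact_force: [-0.0, -0.4, 0.9]
finger_gap: 0.0452
```

```bash
python3 -c "
from h import *
go(.436,-.006,-.013,-9)
crop('side',(180,220,300,340),'k1')"
```

```text
t 44.05 tcp [ 0.4386 -0.0074  0.0918] gap 0.0452 F [-0.  -0.4  0.9] 
 units now-frame [2.62 0.06 0.04] target-frame [2.62 0.07 0.02] turn [-0.04 -0.05 -0.03]
```

View pics/k1.png

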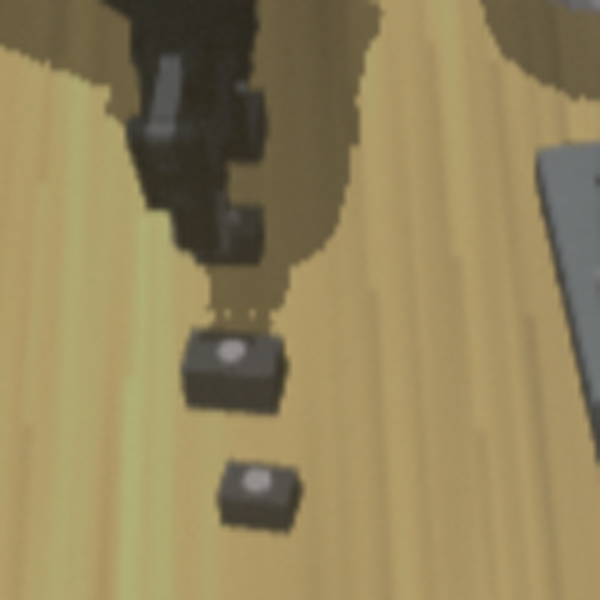

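Emit:
carry_out(moves="0.5 0.05 0 0 0 0;0.7 0 0 0 0 0;0.6 0 0 0 0 0;0.4 0 0 0 0 0;0.3 0 0 0 0 0;0 0 0 0 0 0")

```text
time: 44.7
tcp_pos: [0.445, -0.0083, -0.0044]
tool_rot: [-1.095, 1.276, 1.082]
contact_force: [-0.1, -0.7, 0.6]
finger_gap: 0.0449
```

```bash
python3 -c "
from h import *
print(plane('side',226.4,289.8,.027))
go(.436,-.005,-.013,-9)"
```

```text
[ 0.43868762 -0.00295474]
t 44.7 tcp [ 0.445  -0.0083 -0.0044] gap 0.0449 F [-0.1 -0.7  0.6] 
 units now-frame [0.21 0.24 0.05] target-frame [0.21 0.24 0.05] turn [-0.04 -0.01  0.09]
```

Emit:
carry_out(moves="0.15 0.15 0.08 0 0 0.1;0.1 0 0 0 0 0;0 0 0 0 0 0")

```text
time: 45.0
tcp_pos: [0.4413, -0.0037, -0.0131]
tool_rot: [-1.09, 1.28, 1.088]
contact_force: [0.1, -0.3, -0.7]
finger_gap: 0.0451
```

```bash
python3 -c "
from h import *
go(.437,-.005,-.013,-9)"
```

```text
t 45.0 tcp [ 0.4413 -0.0037 -0.0131] gap 0.0451 F [ 0.1 -0.3 -0.7] 
 units now-frame [-0.    0.1  -0.05] target-frame [-0.    0.1  -0.05] turn [-0.04  0.    0.01]
```

Emit:
carry_out(moves="0.02 0.05 0 0 0 0;0 0 0 0 0 0;0 0 0 0 0 0;0 0 0 0 0 0;0 0 0 0 0 0;0 0 0 0 0 0", gripper=8)

```text
time: 45.6
tcp_pos: [0.4392, -0.003, -0.0127]
tool_rot: [-1.09, 1.279, 1.089]
contact_force: [0.1, -0.5, -2.6]
finger_gap: 0.0219
```

Emit:
carry_out(moves="-0.3 0 0 0 0 0;-0.7 0 0 0 0 0;-0.9 0 0 0 0 0;-0.9 0 0 -0.4 0 0;-0.9 0 0 -0.4 0 0;-0.9 0 0 -0.4 0 0;-0.9 -0.2 -0.2 -0.4 0 0;-0.6 -0.4 -0.4 -0.4 0 0;0 0 0 0 0 0")

```text
time: 46.5
tcp_pos: [0.4601, -0.0313, 0.2455]
tool_rot: [-1.247, 1.186, 1.247]
contact_force: [-0.1, -0.3, -2.7]
finger_gap: 0.0217
```

```bash
python3 -c "
from h import *
go(.696,-.145,.24,4)
crop('side',(180,160,300,340),'k2')"
```

```text
t 46.5 tcp [ 0.4601 -0.0313  0.2455] gap 0.0217 F [-0.1 -0.3 -2.7] 
 units now-frame [ 0.14 -5.74 -3.14] target-frame [ 0.14 -5.69 -3.25] turn [-0.18 -0.01 -0.01]
```

View pics/k2.png

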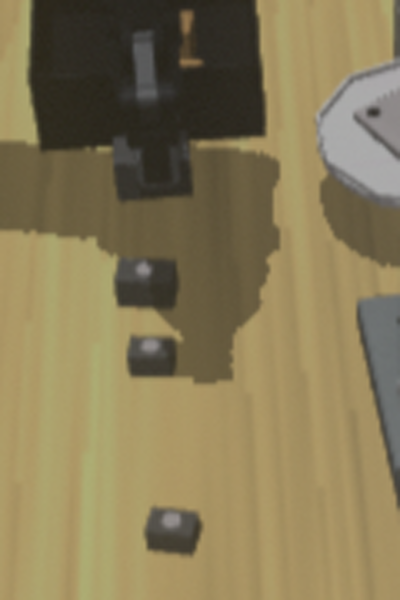

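Emit:
carry_out(moves="0 -0.2 -0.7 0 0 0;0 -0.2 -0.8 0 0 0;0 -0.4 -0.8 0 0 0;0 -0.7 -0.5 0 0 0;0 -0.8 -0.1 0 0 0;0 -0.8 -0.1 0 0 0;0 -0.8 -0.1 0 0 0;0 -0.8 0 0 0 0;0 -0.5 0 0 0 0;0 0 0 0 0 0")

```text
time: 47.55
tcp_pos: [0.667, -0.1424, 0.2289]
tool_rot: [-1.222, 1.205, 1.264]
contact_force: [1.1, -0.5, -2.2]
finger_gap: 0.0219
```

```bash
python3 -c "
from h import *
go(.696,-.145,.163,4)"
```

```text
t 47.55 tcp [ 0.667  -0.1424  0.2289] gap 0.0219 F [ 1.1 -0.5 -2.2] 
 units now-frame [ 1.63 -0.77 -0.11] target-frame [ 1.65 -0.72 -0.12] turn [-0.27  0.07 -0.27]
```

Emit:
carry_out(moves="0 -0.6 -0.1 -0.2 0 -0.2;0.4 -0.1 0 0 0 0;0.5 0 0 0 0 0;0.3 0 0 0 0 0;0.1 0 0 0 0 0;0 0 0 0 0 0")

```text
time: 48.15
tcp_pos: [0.6867, -0.1429, 0.1676]
tool_rot: [-1.234, 1.191, 1.271]
contact_force: [-0.0, -0.4, -1.4]
finger_gap: 0.0222
```

```bash
python3 -c "
from h import *
go(.696,-.145,.163,4)
crop('side',(270,190,420,370),'k3')"
```

```text
t 48.15 tcp [ 0.6867 -0.1429  0.1676] gap 0.0222 F [-0.  -0.4 -1.4] 
 units now-frame [ 0.11 -0.23 -0.07] target-frame [ 0.12 -0.23 -0.07] turn [-0.12  0.1  -0.2 ]
```

View pics/k3.png

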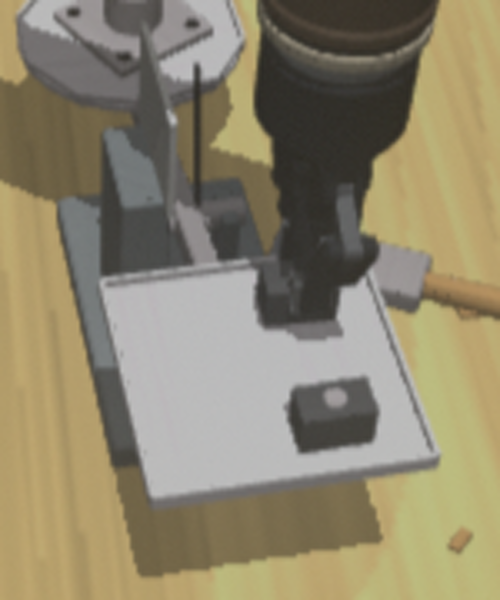

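Emit:
carry_out(moves="0.1 0 0 0 0 -0.2;0.04 0 0 0 0 0;0 0 0 0 0 0")

```text
time: 48.5
tcp_pos: [0.6873, -0.1431, 0.1649]
tool_rot: [-1.245, 1.173, 1.253]
contact_force: [-0.3, 0.2, -2.3]
finger_gap: 0.022
```

Emit:
carry_out(moves="0 0 0 0 0 0;0 0 0 0 0 0;-0.3 0 0 0 0 0;-0.7 0 0 0 0 0;-0.9 0 0 0 0 0;-0.9 0 0 0 0 0;-0.4 0 0 0 0 0;0 0 0 0 0 0", gripper=36)

```text
time: 49.3
tcp_pos: [0.6882, -0.1456, 0.3055]
tool_rot: [-1.249, 1.172, 1.247]
contact_force: [0.7, 0.6, 0.1]
finger_gap: 0.0361
```

```bash
python3 -c "
from h import *
go(.429,.144,.25,-8)
crop('side',(200,190,420,370),'k4')
im=crop('top',(230,230,400,310),'k5')"
```

```text
t 49.3 tcp [ 0.6882 -0.1456  0.3055] gap 0.0361 F [0.7 0.6 0.1] 
 units now-frame [1.39 6.08 7.58] target-frame [1.39 7.42 6.27] turn [1.87 0.07 0.07]
```

View pics/k4.png

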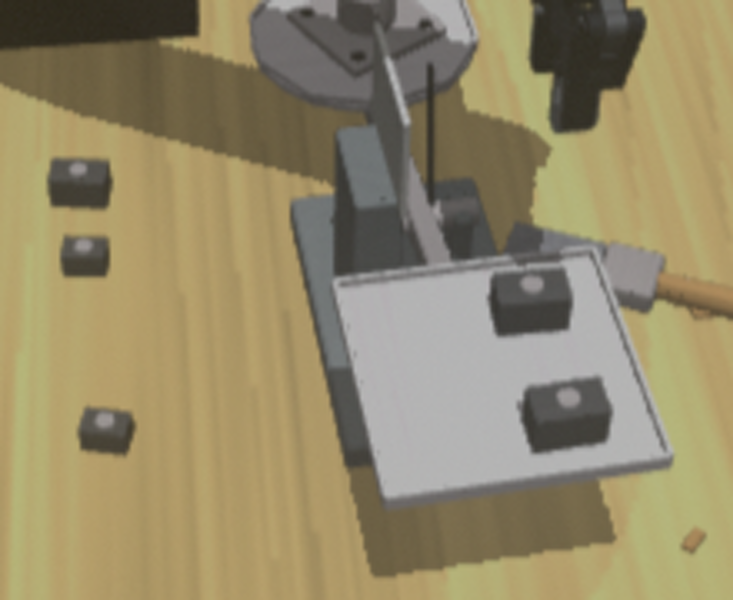

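View pics/k5.png

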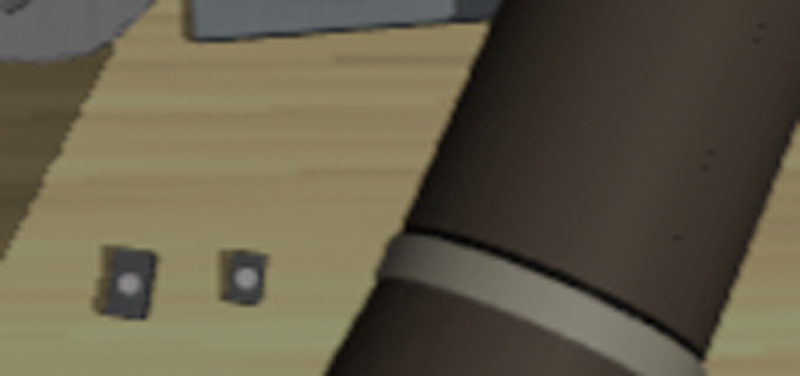

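Emit:
carry_out(moves="0 0.7 0.2 0.4 0 0;0 0.85 0.3 0.4 0 0;0 0.8 0.5 0.4 0 0;0 0.7 0.7 0.4 0 0;0 0.6 0.75 0.2 0 0;0 0.6 0.75 0 0 0;0 0.6 0.75 0 0 0;0 0.6 0.75 0 0 0;0 0.6 0.75 0 0 0;0 0.4 0.5 0 0 0", gripper=45)

```text
time: 50.4
tcp_pos: [0.4395, 0.117, 0.2881]
tool_rot: [-1.094, 1.288, 1.117]
contact_force: [0.9, -0.5, -0.1]
finger_gap: 0.0443
```

```bash
python3 -c "
from h import *
go(.429,.144,.15,-8)"
```

```text
t 50.4 tcp [0.4395 0.117  0.2881] gap 0.0443 F [ 0.9 -0.5 -0.1] 
 units now-frame [3.46 0.29 0.64] target-frame [3.45 0.35 0.63] turn [-0.04 -0.02 -0.18]
```

Emit:
carry_out(moves="0.3 0.2 0.4 0 0 -0.2;0.7 0 0.1 0 0 0;0.8 0 0 0 0 0;0.8 0 0 0 0 0;0.8 0 0 0 0 0;0.7 0 0 0 0 0;0.5 0 0 0 0 0;0 0 0 0 0 0")

```text
time: 51.2
tcp_pos: [0.4228, 0.1423, 0.0906]
tool_rot: [-1.115, 1.28, 1.116]
contact_force: [0.4, -0.8, 0.9]
finger_gap: 0.0444
```

```bash
python3 -c "
from h import *
go(.429,.144,-.013,-8)
crop('side',(180,160,300,280),'l1')"
```

```text
t 51.2 tcp [0.4228 0.1423 0.0906] gap 0.0444 F [ 0.4 -0.8  0.9] 
 units now-frame [ 2.59 -0.17  0.08] target-frame [ 2.59 -0.15  0.06] turn [ 0.1  -0.08 -0.08]
```

View pics/l1.png

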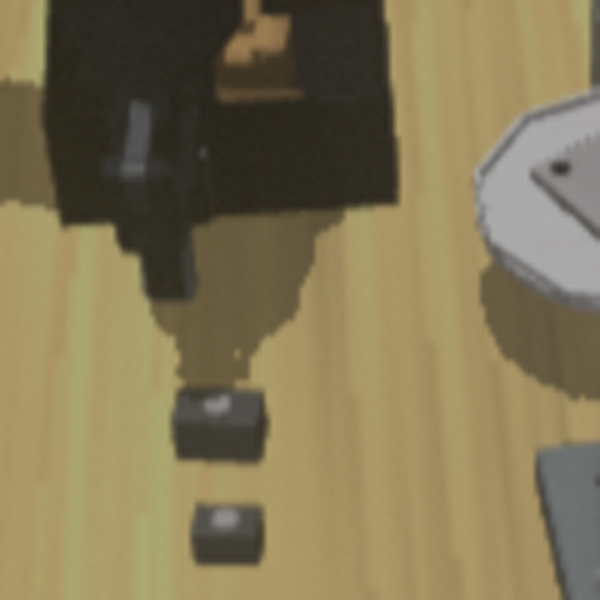

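Emit:
carry_out(moves="0.5 -0.1 0.05 0.1 -0.1 -0.1;0.7 0 0 0 0 0;0.6 0 0 0 0 0;0.4 0 0 0 0 0;0.3 0 0 0 0 0;0 0 0 0 0 0")

```text
time: 51.85
tcp_pos: [0.4318, 0.147, -0.0064]
tool_rot: [-1.105, 1.258, 1.103]
contact_force: [-0.2, -0.0, 1.2]
finger_gap: 0.0451
```

```bash
python3 -c "
from h import *
print(plane('side',180+217/5,160+403/5,.027))
go(.429,.145,-.013,-8)"
```

```text
[0.43221287 0.14775689]
t 51.85 tcp [ 0.4318  0.147  -0.0064] gap 0.0451 F [-0.2 -0.   1.2] 
 units now-frame [ 0.16  0.06 -0.06] target-frame [ 0.16  0.06 -0.06] turn [0.01 0.09 0.09]
```

Emit:
carry_out(moves="0.15 0 0 0 0 0;0.05 0 0 0 0 0;0 0 0 0 0 0")

```text
time: 52.15
tcp_pos: [0.4334, 0.1479, -0.0129]
tool_rot: [-1.105, 1.254, 1.103]
contact_force: [-0.5, -0.1, 0.4]
finger_gap: 0.0452
```

Emit:
carry_out(moves="0 0 0 0 0 0;0 0 0 0 0 0;0 0 0 0 0 0;0 0 0 0 0 0;0 0 0 0 0 0", gripper=8)

```text
time: 52.65
tcp_pos: [0.4338, 0.1483, -0.0114]
tool_rot: [-1.104, 1.252, 1.103]
contact_force: [-0.9, 0.2, -1.7]
finger_gap: 0.0217
```

Emit:
carry_out(moves="-0.3 0 0 0 0 0;-0.7 0 0 0 0 0;-0.9 0 0 0 0 0;-0.9 0 0 -0.4 0 0;-0.9 0 -0.3 -0.4 0 0;-0.9 0 -0.5 -0.4 0 0;-0.9 0 -0.7 -0.4 0 0;-0.6 0 -0.8 -0.4 0 0;0 0 -0.9 0 0 0;0 0 -0.9 0 0 0")

```text
time: 53.65
tcp_pos: [0.4325, -0.0232, 0.2462]
tool_rot: [-1.27, 1.151, 1.264]
contact_force: [0.2, 0.4, -2.0]
finger_gap: 0.0217
```

```bash
python3 -c "
from h import *
go(.626,-.223,.24,4)"
```

```text
t 53.65 tcp [ 0.4325 -0.0232  0.2462] gap 0.0217 F [ 0.2  0.4 -2. ] 
 units now-frame [ 0.17 -4.41 -5.38] target-frame [ 0.16 -4.48 -5.32] turn [0.13 0.09 0.14]
```

Emit:
carry_out(moves="0 -0.3 -0.9 0 0 0;0 -0.5 -0.8 0 0 0;0 -0.6 -0.7 0 0 0.1;0 -0.6 -0.7 0 0 0;0 -0.6 -0.7 0 0 0;0 -0.6 -0.7 0 0 0;0 -0.6 -0.6 0 0 0;0 -0.4 -0.2 0 0 0;0 0 0 0 0 0")

```text
time: 54.55
tcp_pos: [0.6171, -0.2355, 0.2498]
tool_rot: [-1.255, 1.159, 1.269]
contact_force: [0.4, 0.6, -3.2]
finger_gap: 0.0216
```

```bash
python3 -c "
from h import *
go(.626,-.223,.163,4)"
```

```text
t 54.55 tcp [ 0.6171 -0.2355  0.2498] gap 0.0216 F [ 0.4  0.6 -3.2] 
 units now-frame [ 2.18 -0.24  0.26] target-frame [ 2.17 -0.24  0.3 ] turn [0.06 0.14 0.04]
```

Emit:
carry_out(moves="0.3 -0.2 0.25 0 0.1 0;0.6 0 0 0 0 0;0.5 0 0 0 0 0;0.4 0 0 0 0 0;0.1 0 0 0 0 0;0 0 0 0 0 0")

```text
time: 55.15
tcp_pos: [0.6225, -0.2148, 0.1708]
tool_rot: [-1.264, 1.165, 1.269]
contact_force: [0.4, -0.3, -1.6]
finger_gap: 0.0216
```

```bash
python3 -c "
from h import *
go(.626,-.223,.163,4)
crop('side',(270,190,420,370),'l2')"
```

```text
t 55.15 tcp [ 0.6225 -0.2148  0.1708] gap 0.0216 F [ 0.4 -0.3 -1.6] 
 units now-frame [ 0.2  -0.07 -0.21] target-frame [ 0.2  -0.07 -0.21] turn [0.09 0.06 0.02]
```

View pics/l2.png

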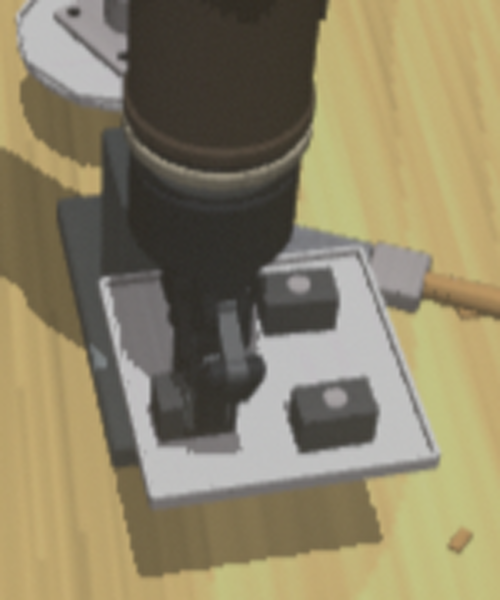

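Emit:
carry_out(moves="0.15 -0.05 -0.1 0 0 0;0.08 0 0 0 0 0;0 0 0 0 0 0")

```text
time: 55.5
tcp_pos: [0.6263, -0.2184, 0.1636]
tool_rot: [-1.267, 1.162, 1.267]
contact_force: [-0.5, 0.7, -2.0]
finger_gap: 0.0216
```

Emit:
carry_out(moves="0 0 0 0 0 0;0 0 0 0 0 0;-0.3 0 0 0 0 0;-0.6 0 0 0 0 0;-0.7 0 0 0 0 0;-0.7 0 0 0 0 0;-0.4 0 0 0 0 0;0 0 0 0 0 0;0 0 0 0 0 0;0 0 0 0 0 0", gripper=36)

```text
time: 56.5
tcp_pos: [0.6259, -0.222, 0.2829]
tool_rot: [-1.269, 1.161, 1.258]
contact_force: [-0.9, -0.0, 0.2]
finger_gap: 0.0361
```

Emit:
carry_out(moves="0 0 0 0 0 0;0 0 0 0 0 0;0 0 0 0 0 0;0 0 0 0 0 0;0 0 0 0 0 0")

```text
time: 57.0
tcp_pos: [0.6248, -0.2212, 0.2796]
tool_rot: [-1.266, 1.164, 1.262]
contact_force: [-0.9, 0.9, 0.5]
finger_gap: 0.0359
```

```bash
python3 -c "
from h import *
go(.446,-.073,.25,-11)
crop('side',(200,140,420,370),'l3')
im=crop('top',(190,150,430,310),'l4')"
```

```text
t 57.0 tcp [ 0.6248 -0.2212  0.2796] gap 0.0359 F [-0.9  0.9  0.5] 
 units now-frame [0.72 4.18 4.04] target-frame [0.74 5.09 2.79] turn [2.57 0.04 0.06]
```

View pics/l3.png

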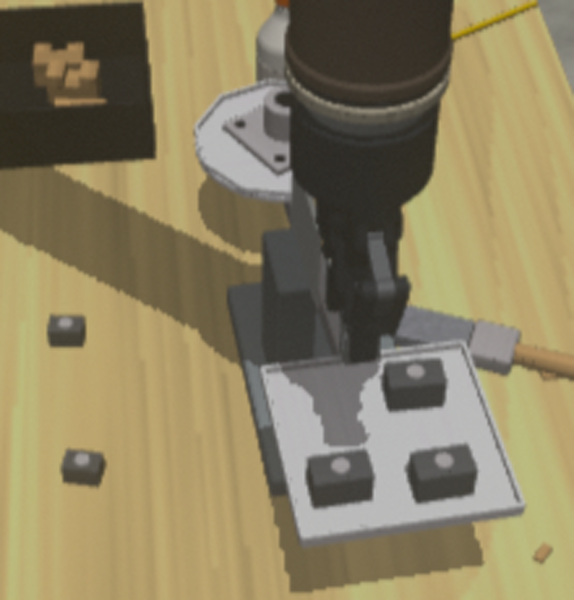

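View pics/l4.png

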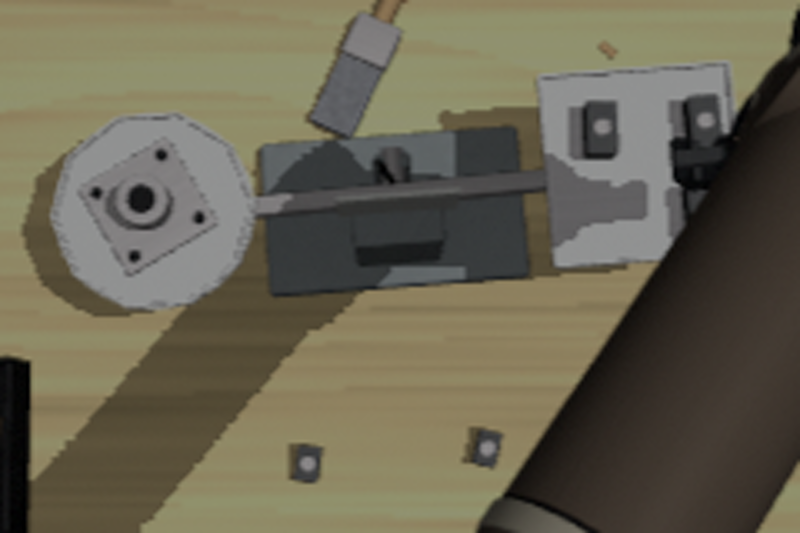

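Emit:
carry_out(moves="0 0.5 0.4 0.4 0 0;0 0.7 0.6 0.4 0 0;0 0.7 0.6 0.4 0 0;0 0.7 0.6 0.4 0 0;0 0.7 0.4 0.4 0 0;0.2 0.6 0.3 0.4 0 0;0.5 0.4 0 0.2 0 0;0.6 0 0 0 0 0;0 0 0 0 0 0", gripper=42)

```text
time: 58.0
tcp_pos: [0.4503, -0.0926, 0.2234]
tool_rot: [-1.054, 1.288, 1.057]
contact_force: [0.8, -0.2, 1.0]
finger_gap: 0.042
```

```bash
python3 -c "
from h import *
go(.446,-.072,.12,-11)"
```

```text
t 58.0 tcp [ 0.4503 -0.0926  0.2234] gap 0.042 F [ 0.8 -0.2  1. ] 
 units now-frame [2.59 0.22 0.46] target-frame [2.59 0.2  0.49] turn [-0.12  0.09  0.05]
```

Emit:
carry_out(moves="0.3 0.2 0.4 -0.1 0.1 0;0.7 0 0 0 0 0;0.8 0 0 0 0 0;0.8 0 0 0 0 0;0.5 0 0 0 0 0;0 0 0 0 0 0")

```text
time: 58.6
tcp_pos: [0.453, -0.0764, 0.1015]
tool_rot: [-1.072, 1.287, 1.055]
contact_force: [-1.2, -0.5, 0.6]
finger_gap: 0.0418
```

```bash
python3 -c "
from h import *
go(.446,-.072,-.013,-11)
crop('side',(180,240,300,360),'m1')
crop('top',(290,240,390,320),'m2')"
```

```text
t 58.6 tcp [ 0.453  -0.0764  0.1015] gap 0.0418 F [-1.2 -0.5  0.6] 
 units now-frame [2.86 0.23 0.08] target-frame [2.86 0.19 0.07] turn [-0.02 -0.    0.12]
```

View pics/m1.png

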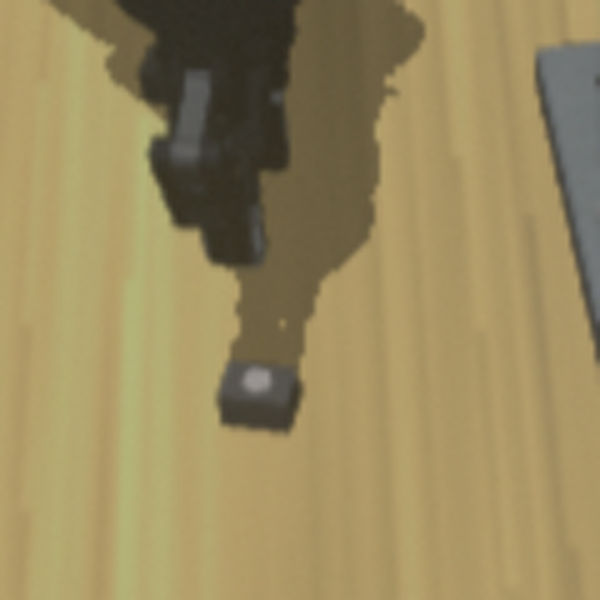

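View pics/m2.png

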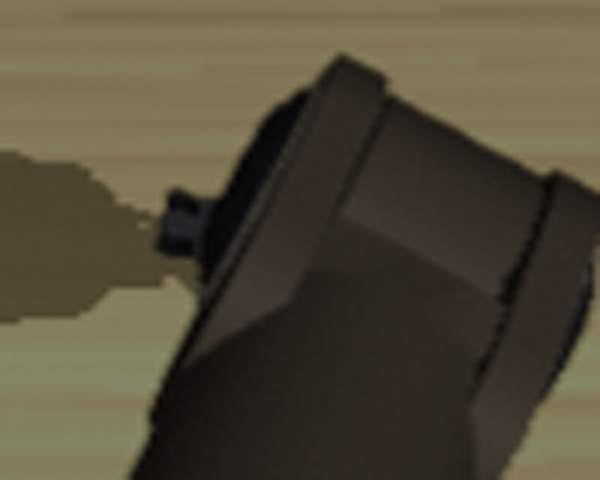

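Emit:
carry_out(moves="0.5 0.2 0.1 0 0 0.1;0.7 0 0 0 0 0;0.7 0 0 0 0 0;0.5 0 0 0 0 0;0.3 0 0 0 0 0;0 0 0 0 0 0")

```text
time: 59.3
tcp_pos: [0.4605, -0.0706, 0.0026]
tool_rot: [-1.074, 1.272, 1.052]
contact_force: [-0.0, -0.3, 0.2]
finger_gap: 0.0421
```

```bash
python3 -c "
from h import *
print(plane('side',180+257/5,240+379/5,.021))
go(.447,-.071,-.014,-11)"
```

```text
[ 0.44811607 -0.06898457]
t 59.3 tcp [ 0.4605 -0.0706  0.0026] gap 0.0421 F [-0.  -0.3  0.2] 
 units now-frame [ 0.41  0.34 -0.08] target-frame [ 0.41  0.33 -0.07] turn [0.   0.08 0.23]
```

Emit:
carry_out(moves="0 0.25 -0.05 0 0 0.2;0.2 0.05 0 0 0 0;0.1 0 0 0 0 0;0 0 0 0 0 0")

```text
time: 59.7
tcp_pos: [0.4512, -0.0698, -0.0063]
tool_rot: [-1.065, 1.28, 1.066]
contact_force: [0.8, 0.1, 0.2]
finger_gap: 0.042
```

```bash
python3 -c "
from h import *
go(.447,-.071,-.014,-11)
crop('side',(180,240,300,360),'m3')"
```

```text
t 59.7 tcp [ 0.4512 -0.0698 -0.0063] gap 0.042 F [0.8 0.1 0.2] 
 units now-frame [ 0.19  0.1  -0.05] target-frame [ 0.19  0.1  -0.05] turn [0.01 0.1  0.08]
```

View pics/m3.png

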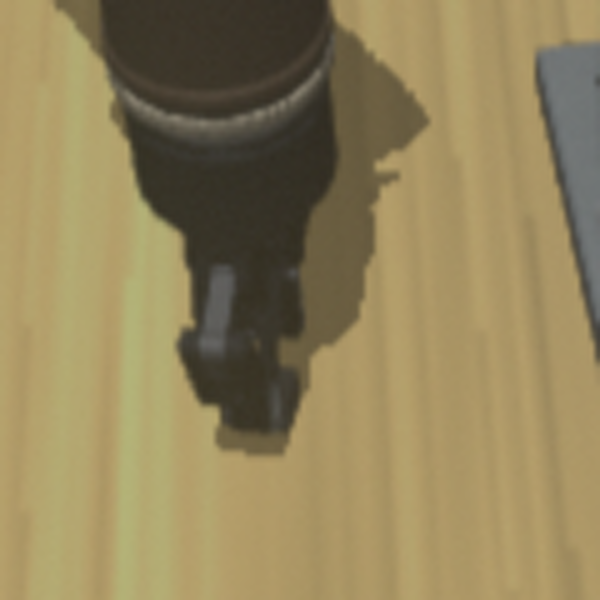

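Emit:
carry_out(moves="0.15 0.1 0 0 0.1 0.1;0.07 0 0 0 0 0;0 0 0 0 0 0")

```text
time: 60.05
tcp_pos: [0.4474, -0.0688, -0.0154]
tool_rot: [-1.067, 1.296, 1.07]
contact_force: [0.7, 0.4, -0.3]
finger_gap: 0.0422
```

Emit:
carry_out(moves="0 0 0 0 0 0;0 0 0 0 0 0;0 0 0 0 0 0;0 0 0 0 0 0;0 0 0 0 0 0", gripper=5, grip_force=60)

```text
time: 60.55
tcp_pos: [0.4473, -0.069, -0.0153]
tool_rot: [-1.066, 1.296, 1.07]
contact_force: [-0.0, -0.1, -1.0]
finger_gap: 0.0181
```

```bash
python3 -c "
from h import *
go(.63,-.15,.24,4)"
```

```text
t 60.55 tcp [ 0.4473 -0.069  -0.0153] gap 0.0181 F [-0.  -0.1 -1. ] 
 units now-frame [-6.4  -4.85 -1.13] target-frame [-6.38 -4.42 -2.34] turn [-2.49 -0.   -0.03]
```

Emit:
carry_out(moves="-0.3 0 0 0 0 0;-0.7 0 0 0 0 0;-0.9 0 0 -0.4 0 0;-0.9 0 0 -0.4 0 0;-0.9 -0.1 -0.2 -0.4 0 0;-0.9 -0.4 -0.4 -0.4 0 0;-0.9 -0.6 -0.5 -0.4 0 0;-0.7 -0.6 -0.5 -0.4 0 0;-0.2 -0.8 -0.4 0 0 0;0 -0.8 -0.3 0 0 0")

```text
time: 61.55
tcp_pos: [0.5789, -0.1591, 0.2492]
tool_rot: [-1.257, 1.177, 1.271]
contact_force: [1.1, 0.3, -0.9]
finger_gap: 0.018
```

```bash
python3 -c "
from h import *
go(.63,-.15,.20,4)"
```

```text
t 61.55 tcp [ 0.5789 -0.1591  0.2492] gap 0.018 F [ 1.1  0.3 -0.9] 
 units now-frame [ 1.22 -1.3   0.13] target-frame [ 1.23 -1.29  0.14] turn [ 0.03  0.04 -0.08]
```

Emit:
carry_out(moves="0.2 -0.7 0.1 0 0 0;0.4 -0.4 0.1 0 0 0;0.4 0 0 0 0 0;0.2 0 0 0 0 0;0 0 0 0 0 0")

```text
time: 62.05
tcp_pos: [0.6247, -0.1504, 0.1971]
tool_rot: [-1.256, 1.181, 1.269]
contact_force: [1.1, 0.5, -0.9]
finger_gap: 0.018
```

```bash
python3 -c "
from h import *
go(.63,-.15,.142,4)
crop('side',(270,190,420,370),'n1')"
```

```text
t 62.05 tcp [ 0.6247 -0.1504  0.1971] gap 0.018 F [ 1.1  0.5 -0.9] 
 units now-frame [ 1.38 -0.15 -0.  ] target-frame [ 1.38 -0.13 -0.  ] turn [ 0.01  0.02 -0.09]
```

View pics/n1.png

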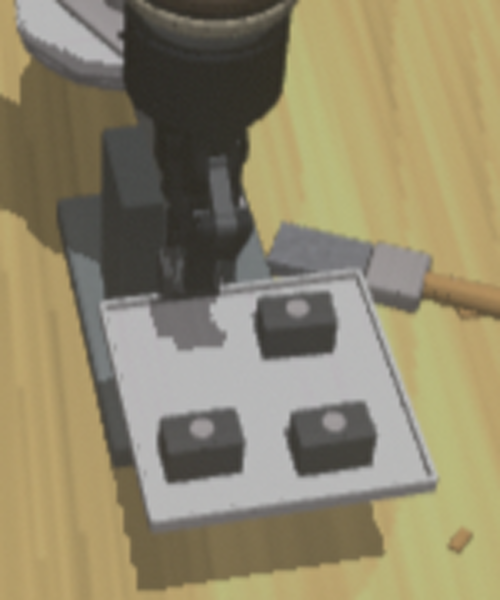

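Emit:
carry_out(moves="0.4 -0.1 0 0 0 -0.1;0.4 0 0 0 0 0;0.3 0 0 0 0 0;0.1 0 0 0 0 0;0 0 0 0 0 0")

```text
time: 62.6
tcp_pos: [0.6276, -0.151, 0.151]
tool_rot: [-1.261, 1.17, 1.257]
contact_force: [-0.1, -0.2, -0.9]
finger_gap: 0.0178
```

```bash
python3 -c "
from h import *
a=proj('side',(.594,-.260,.173));b=proj('side',(.594,-.260,.15));print(a,b)
go(.63,-.15,.142,4)
crop('side',(270,190,420,370),'n2')"
```

```text
[314.66555021 342.55082785] [314.36033031 350.75869403]
t 62.6 tcp [ 0.6276 -0.151   0.151 ] gap 0.0178 F [-0.1 -0.2 -0.9] 
 units now-frame [ 0.22 -0.06  0.02] target-frame [ 0.22 -0.06  0.02] turn [-0.    0.02  0.05]
```

View pics/n2.png

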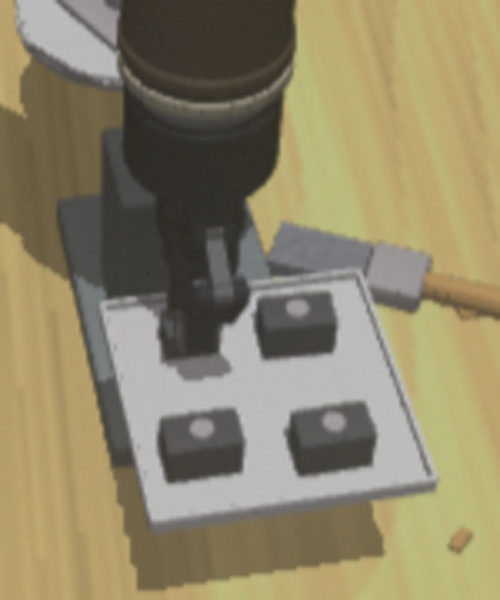

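Emit:
carry_out(moves="0.15 0 0 0 0 0;0.1 0 0 0 0 0;0.05 0 0 0 0 0;0 0 0 0 0 0")

```text
time: 63.05
tcp_pos: [0.6286, -0.1515, 0.1397]
tool_rot: [-1.263, 1.168, 1.255]
contact_force: [-0.1, -0.3, -0.6]
finger_gap: 0.0184
```

```bash
python3 -c "
from h import *
go(.63,-.15,.142,4)
crop('side',(270,190,420,370),'n3')"
```

```text
t 63.05 tcp [ 0.6286 -0.1515  0.1397] gap 0.0184 F [-0.1 -0.3 -0.6] 
 units now-frame [-0.06 -0.04  0.03] target-frame [-0.06 -0.04  0.03] turn [-0.    0.01  0.07]
```

View pics/n3.png

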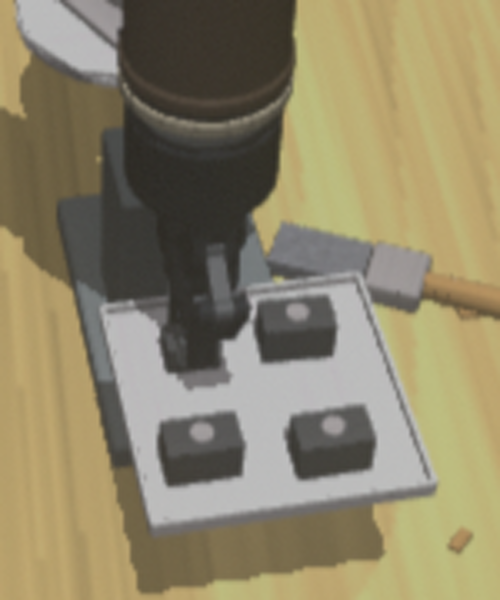

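Emit:
carry_out(moves="0.1 0 0 0 0 0;0.1 0 0 0 0 0;0 0 0 0 0 0")

```text
time: 63.4
tcp_pos: [0.629, -0.1518, 0.1318]
tool_rot: [-1.263, 1.168, 1.255]
contact_force: [0.6, 0.3, 0.2]
finger_gap: 0.0179
```

Emit:
carry_out(moves="0 0 0 0 0 0;0 0 0 0 0 0;-0.3 0 0 0 0 0;-0.6 0 0 0 0 0;-0.8 0 0 0 0 0;-0.8 0 0 0 0 0;-0.8 0 0 0 0 0;-0.2 0 0 0 0 0;0 0.5 -0.5 0 0 0;0 0.6 -0.6 0 0 0", gripper=34)

```text
time: 64.4
tcp_pos: [0.5894, -0.1962, 0.2822]
tool_rot: [-1.271, 1.162, 1.257]
contact_force: [0.9, -1.3, -0.5]
finger_gap: 0.0339
```

Emit:
carry_out(moves="0 0.6 -0.6 0 0 0;0 0.6 -0.7 0 0 0;0 0.6 -0.7 0 0 0;0 0.6 -0.7 0 0 0;0 0.6 -0.7 0 0 0;0 0.4 -0.5 0 0 0;0 0 0 0 0 0;0 0 0 0 0 0;0 0 0 0 0 0;0 0 0 0 0 0")

```text
time: 65.4
tcp_pos: [0.4569, -0.37, 0.2837]
tool_rot: [-1.269, 1.162, 1.251]
contact_force: [-0.2, -0.2, -0.1]
finger_gap: 0.034
```

```bash
python3 -c "
from h import *
go(.63,-.15,.142,4)
im=crop('side',(190,110,420,370),'n4')
crop('side',(290,190,360,280),'n5',img=im,k=7)
crop('top',(130,150,430,330),'n6')"
```

```text
t 65.4 tcp [ 0.4569 -0.37    0.2837] gap 0.034 F [-0.2 -0.2 -0.1] 
 units now-frame [ 3.62 -4.66  5.17] target-frame [ 3.54 -4.7   5.18] turn [0.02 0.   0.15]
```

View pics/n4.png

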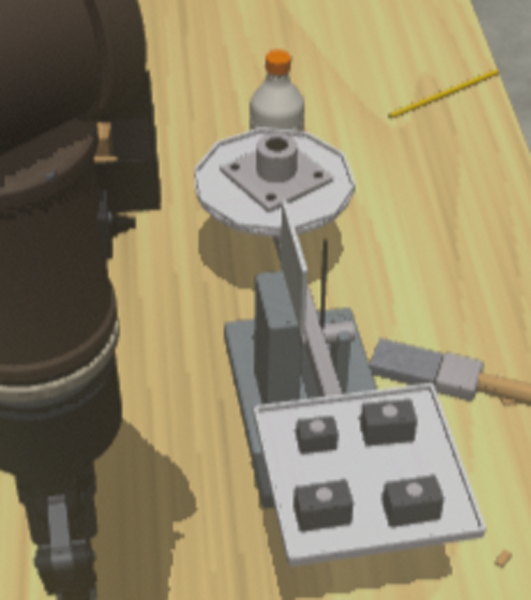

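View pics/n5.png

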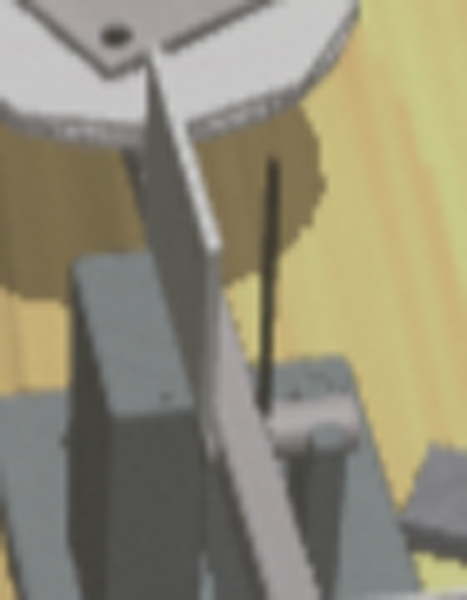

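View pics/n6.png

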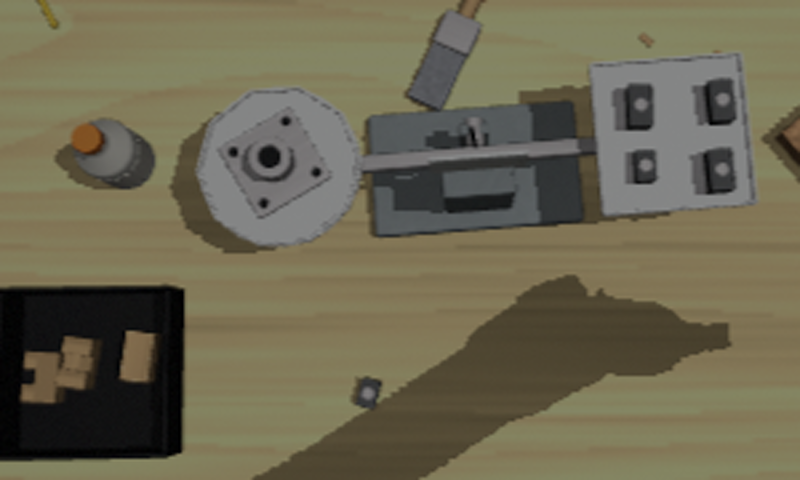

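```bash
cat > meas.py <<'E'
from h import *
def dots(n,im,box,lo,hi):
    x0,y0,x1,y1=box
    k=6; g=cv2.resize(cv2.cvtColor(im,cv2.COLOR_BGR2GRAY)[y0:y1,x0:x1],None,fx=k,fy=k,interpolation=cv2.INTER_CUBIC)
    out=[]
    d=cv2.morphologyEx((g<hi).astype(np.uint8),cv2.MORPH_CLOSE,np.ones((21,21)))
    m=((g>lo)&(d>0)).astype(np.uint8)
    _,lab,st,c=cv2.connectedComponentsWithStats(m)
    for i in range(1,len(c)):
        if 100<st[i,4]<700: out.append((round((c[i][0]+.5)/k-.5+x0,2),round((c[i][1]+.5)/k-.5+y0,2),int(st[i,4])))
    return out
if __name__=="__main__":
    t=viewer.get_image("top")[:,:,::-1].copy(); s=viewer.get_image("side")[:,:,::-1].copy()
    cv2.imwrite("pics/T.png",t);cv2.imwrite("pics/S.png",s)
    print(dots("top",t,(350,170,415,235),95,70)); print(dots("side",s,(300,275,405,355),125,90))
    crop("top",(350,165,420,235),"o1",img=t); crop("side",(270,160,350,210),"o2",img=s); crop("side",(295,275,405,355),"o3",img=s); crop("top",(200,175,270,245),"o4",img=t)
E
python3 meas.py
```

```text
[(np.float64(351.42), np.float64(234.08), 115)]
[]
```

View pics/o2.png

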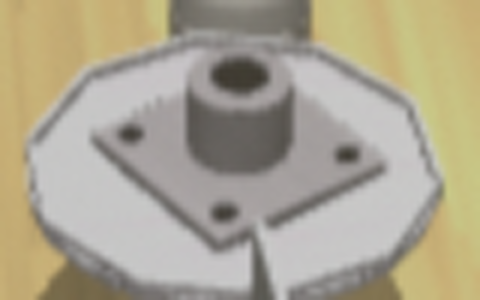

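View pics/o4.png

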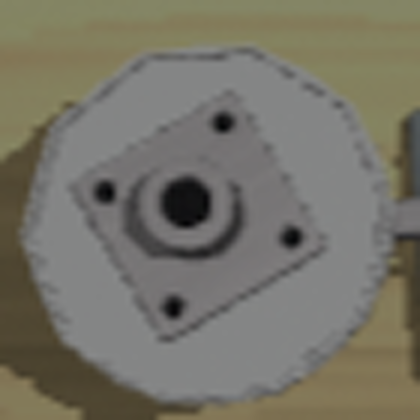

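View pics/o3.png

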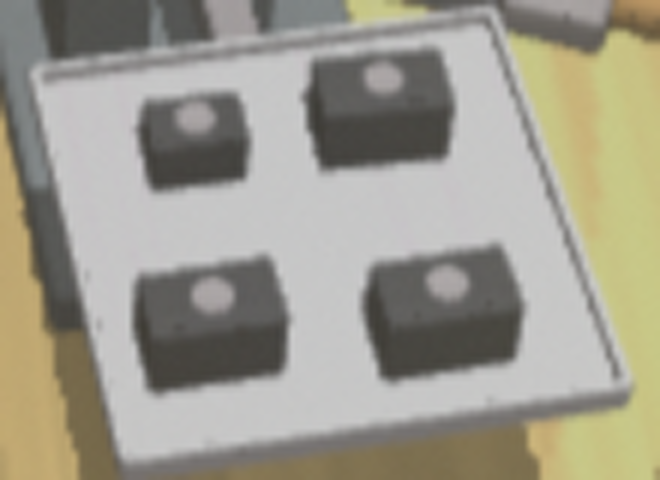

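```bash
cat > meas2.py <<'E'
from h import *
t=cv2.imread("pics/T.png");s=cv2.imread("pics/S.png")
def ref(im,p,sign,r):
    g=cv2.cvtColor(im,cv2.COLOR_BGR2GRAY).astype(float); u,v=p
    for _ in range(6):
        ys,xs=np.mgrid[int(round(v))-r:int(round(v))+r+1,int(round(u))-r:int(round(u))+r+1]
        w=np.exp(-((xs-u)**2+(ys-v)**2)/(2*(r*.7)**2))
        I=sign*g[ys,xs]; I=np.clip(I-np.percentile(I,50),0,None)*w
        u=(I*xs).sum()/I.sum(); v=(I*ys).sum()/I.sum()
    return u,v
def run(pairs):
    out=[]
    for a,b,sg,r,h in pairs:
        A=ref(t,a,sg,r);B=ref(s,b,sg,r);P=tri(A,B);out.append(P[2]-h);print(np.round(A,1),np.round(B,1),P.round(4),"pan z",round(P[2]-h,4))
    return np.array(out)
o=lambda x,y,k,x0,y0:(x0+(x+.5)/k-.5,y0+(y+.5)/k-.5)
if __name__=="__main__":
    sq=run([((370.4,189),(359,288),1,2,.027),((400.7,187.9),(369.5,322.2),1,2,.027),((372.2,212.2),(327.5,294.7),1,2,.021),((400.7,213.4),(330.5,324.2),1,2,.027)])
    rd=run([(o(186,203,6,200,175),o(238,74,6,270,160),-1,4,.04),(o(174,307,6,200,175),o(130,132,6,270,160),-1,2,.008),(o(223,121,6,200,175),o(347,153,6,270,160),-1,2,.008),(o(291,237,6,200,175),o(224,211,6,270,160),-1,2,.008)])
    print(np.median(sq),np.median(rd),"tilt",(np.median(rd)-np.median(sq))/.38, (rd.mean()-sq.mean())/.38)
E
python3 meas2.py
```

```text
[369.9 188.8] [358.3 287.5] [ 0.6851 -0.1477  0.1726] pan z 0.1456
[400.7 186.7] [369.  321.3] [ 0.6905 -0.2254  0.1736] pan z 0.1466
[371.8 211.5] [327.1 293.8] [ 0.6283 -0.1526  0.1668] pan z 0.1458
[400.2 213. ] [330.  323.3] [ 0.624  -0.2231  0.1729] pan z 0.1459
[230.7 208.7] [309.4 172.1] [0.6334 0.1995 0.1702] pan z 0.1302
[228.4 225.8] [291.3 181.9] [0.5942 0.2095 0.1379] pan z 0.1299
[236.7 195.1] [327.4 185.3] [0.6738 0.1903 0.138 ] pan z 0.13
[248.2 214.1] [306.9 195. ] [0.6245 0.1601 0.1379] pan z 0.1299
0.14582019228774118 0.12997229771085653 tilt -0.04170498572864382 -0.04193006078651373
```

Run:
```python
from h import *
s=cv2.imread("pics/S.png"); a=cv2.imread("pics/f5.png"); print(a.shape)
k=min(6,800/200,600/180); b=cv2.resize(s[50:230,170:370],None,fx=k,fy=k,interpolation=cv2.INTER_CUBIC)
a=cv2.cvtColor(a,6);b=cv2.cvtColor(b,6)
# vertical edge of the pan's outer rim bottom and pointer tip along columns
for nm,(x0,y0,x1,y1) in dict(rimL=(350,440,420,520),rimB=(400,480,455,545),rimR=(515,455,578,530),pointer=(525,540,550,600)).items():
    T=a[y0:y1,x0:x1]; S=b[max(0,y0-25):y1+25,x0-8:x1+8] if y1+25<=600 else None
    if S is None: T=a[y0:575,x0:x1]; S=b[y0-25:600,x0-8:x1+8]
    r=cv2.matchTemplate(S,T,cv2.TM_CCOEFF_NORMED); _,mx,_,l=cv2.minMaxLoc(r); print(nm,mx,"dv px",(l[1]-25)/k,"du",(l[0]-8)/k)
print("px per m in z at round pan:", (proj('side',(.56,.16,.125))-proj('side',(.56,.16,.135)))/.01)
print("pointer px/rad:", (proj('side',(.66,.01+.00525,.205))-proj('side',(.66,.01,.205)))/.05)
```

```text
(600, 667, 3)
rimL 0.8321763873100281 dv px 3.0 du -0.3
rimB 0.9332393407821655 dv px 2.6999999999999997 du -2.1
rimR 0.8632383942604065 dv px 3.0 du 0.0
pointer 0.9679105877876282 dv px -1.5 du -0.3
px per m in z at round pan: [ 10.85516205 350.37332167]
pointer px/rad: [ -7.2535647  -35.68244243]
```

Run:
```python
import meas2
from meas2 import *
P=[]
for i in range(8):
    meas2.t=viewer.get_image("top")[:,:,::-1].copy(); meas2.s=viewer.get_image("side")[:,:,::-1].copy()
    import io,contextlib
    with contextlib.redirect_stdout(io.StringIO()):
        sq=run([((370.4,189),(359,288),1,2,.027),((400.7,187.9),(369.5,322.2),1,2,.027),((372.2,212.2),(327.5,294.7),1,2,.021),((400.7,213.4),(330.5,324.2),1,2,.027)])
        rd=run([(o(186,203,6,200,175),o(238,74,6,270,160),-1,4,.04),(o(174,307,6,200,175),o(130,132,6,270,160),-1,2,.008),(o(223,121,6,200,175),o(347,153,6,270,160),-1,2,.008),(o(291,237,6,200,175),o(224,211,6,270,160),-1,2,.008)])
    P.append((rd.mean()-sq.mean())/.38)
print(np.round(P,4),np.mean(P))
# reference: bench block
meas2.run([((130+368/2.667,150+393/2.667),(180+225/5,160+519/5),1,2,.021)])
go(.433,.078,.25,-7)
```

```text
[-0.0414 -0.0419 -0.0419 -0.0418 -0.0418 -0.0417 -0.0418 -0.0418] -0.04177062958290273
[267.4 297.1] [224.2 261.1] [ 0.4203  0.1208 -0.0132] pan z -0.0342
t 66.4 tcp [ 0.456  -0.371   0.2838] gap 0.034 F [-0.1  0.6  0.4] 
 units now-frame [ 0.85 -0.2  11.24] target-frame [ 0.84  1.94 11.07] turn [1.84 0.01 0.15]
```

Run:
```python
from h import *
s=viewer.get_image("side")[:,:,::-1].copy(); a=cv2.imread("pics/f3.png"); print(a.shape)
k=min(6,800/230,600/300); b=cv2.resize(s[50:350,170:400],None,fx=k,fy=k,interpolation=cv2.INTER_CUBIC)
a=cv2.cvtColor(a,6);b=cv2.cvtColor(b,6)
K=4
a4=cv2.resize(a,None,fx=K,fy=K,interpolation=cv2.INTER_CUBIC);b4=cv2.resize(b,None,fx=K,fy=K,interpolation=cv2.INTER_CUBIC)
for nm,(x0,y0,x1,y1) in dict(cornerBL=(275,570,310,600),leftTop=(255,465,300,500),rightside=(425,475,455,570),rim=(215,285,280,315)).items():
    m=14
    T=a4[(y0+m)*K:(y1-(m if y1>590 else 0))*K if False else y1*K, x0*K:x1*K] if False else a4[y0*K:min(y1,586)*K,x0*K:x1*K]
    S=b4[(y0-m)*K:min(min(y1,586)+m,600)*K,(x0-4)*K:min(x1+4,460)*K]
    r=cv2.matchTemplate(S,T,cv2.TM_CCOEFF_NORMED);_,mx,_,l=cv2.minMaxLoc(r);print(nm,round(mx,3),"dv",(l[1]/K-m)/k,"du",(l[0]/K-4)/k)
print((proj('side',(.6,-.25,.125))-proj('side',(.6,-.25,.135)))/.01,(proj('side',(.6,-.11,.125))-proj('side',(.6,-.11,.135)))/.01)
```

```text
(600, 460, 3)
cornerBL 0.996 dv 6.125 du 2.0
leftTop 0.949 dv -2.875 du -0.75
rightside 0.964 dv -3.625 du 0.125
rim 0.533 dv 2.875 du -2.0
[-14.6450652 341.6255757] [ -7.64506288 351.15736397]
```

Run:
```python
from h import *
im=crop("top",(240,270,310,325),"p1")
for r in blobs("top",im,(255,285,282,308),lambda h:h[...,2]<85,15): print(r,rect("top",r,.02))
```

```text
((272.0, 299.0), (18.0, 16.0), 0.0) (array([0.4061, 0.1049]), np.float64(0.0495), np.float64(0.0435), np.float64(90.0))
```

View pics/p1.png

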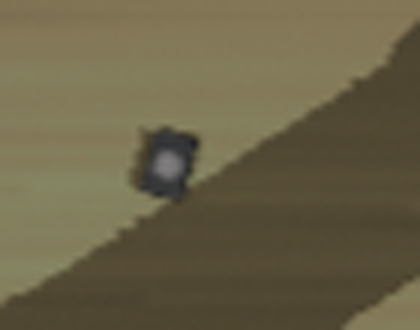

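Run:
```python
from h import *
p=plane("top",267.6,296.9,.021);print(p)
go(p[0],p[1],.25,-15)
```

```text
[0.41180947 0.11699306]
t 66.5 tcp [ 0.456  -0.371   0.2838] gap 0.034 F [ 0.3 -0.8 -0.4] 
 units now-frame [ 0.84  0.26 12.25] target-frame [ 0.84  4.22 11.5 ] turn [3.17 0.02 0.15]
```

Emit:
carry_out(moves="0 0 0.6 0.4 0 0.1;0 0 0.9 0.4 0 0.1;0 0.05 0.95 0.4 0 0;0 0.1 0.95 0.4 0 0;0 0.15 0.95 0.4 0 0;0 0.2 0.95 0.4 0 0;0 0.25 0.95 0.4 0 0;0 0.25 0.95 0.3 0 0;0 0.25 0.95 0 0 0;0 0.25 0.9 0 0 0", gripper=42)

```text
time: 67.5
tcp_pos: [0.4415, 0.004, 0.2827]
tool_rot: [-1.0, 1.333, 1.004]
contact_force: [2.3, 0.9, -0.0]
finger_gap: 0.0419
```

Run:
```python
from h import *
go(.412,.117,.2,-15)
```

```text
t 67.5 tcp [0.4415 0.004  0.2827] gap 0.0419 F [ 2.3  0.9 -0. ] 
 units now-frame [2.07 1.48 2.52] target-frame [2.07 1.44 2.54] turn [-0.16 -0.02 -0.04]
```

Emit:
carry_out(moves="0 0.4 0.8 -0.1 0 0;0.2 0.4 0.7 0 0 0;0.4 0.3 0.5 0 0 0;0.6 0.1 0.2 0 0 0;0.7 0 0 0 0 0;0.4 0 0 0 0 0;0 0 0 0 0 0")

```text
time: 68.2
tcp_pos: [0.4174, 0.1132, 0.1894]
tool_rot: [-1.014, 1.317, 1.02]
contact_force: [0.7, 0.3, 0.2]
finger_gap: 0.042
```

Run:
```python
from h import *
go(.412,.117,.1,-15)
crop('side',(170,170,290,300),'p2')
```

```text
t 68.2 tcp [0.4174 0.1132 0.1894] gap 0.042 F [0.7 0.3 0.2] 
 units now-frame [2.24 0.15 0.05] target-frame [2.24 0.16 0.06] turn [ 0.04  0.04 -0.01]
```

View pics/p2.png

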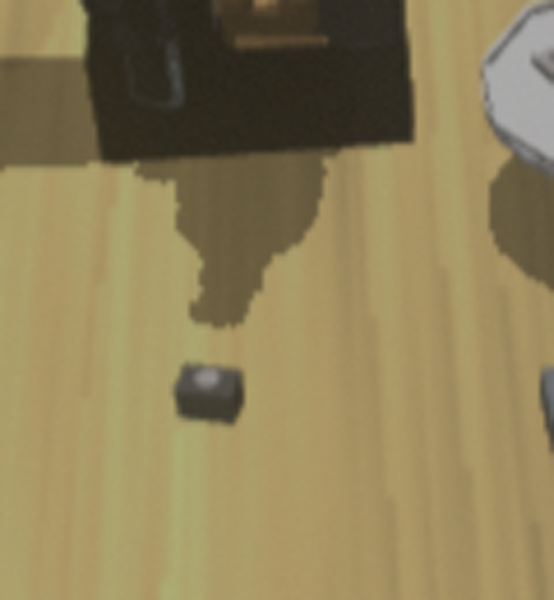

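Emit:
carry_out(moves="0.5 0.1 0.05 0 0 0;0.8 0 0 0 0 0;0.8 0 0 0 0 0;0.7 0 0 0 0 0;0.6 0 0 0 0 0;0.4 0 0 0 0 0;0 0 0 0 0 0")

```text
time: 68.95
tcp_pos: [0.4237, 0.1213, 0.0416]
tool_rot: [-1.011, 1.299, 1.018]
contact_force: [0.3, 0.5, 0.9]
finger_gap: 0.0419
```

Run:
```python
from h import *
print(plane('side',170+206/4.615,170+378/4.615,.021))
go(.413,.118,-.014,-15)
```

```text
[0.41203981 0.11879128]
t 68.95 tcp [0.4237 0.1213 0.0416] gap 0.0419 F [0.3 0.5 0.9] 
 units now-frame [ 1.39  0.25 -0.17] target-frame [ 1.39  0.24 -0.15] turn [0.04 0.18 0.09]
```

Emit:
carry_out(moves="0.2 0.25 -0.1 0 0.15 0.1;0.4 0 0 0 0 0;0.3 0 0 0 0 0;0.2 0 0 0 0 0;0 0 0 0 0 0")

```text
time: 69.45
tcp_pos: [0.415, 0.1226, -0.0004]
tool_rot: [-1.014, 1.313, 1.02]
contact_force: [-0.6, -0.1, 0.2]
finger_gap: 0.042
```

Run:
```python
from h import *
go(.412,.118,-.015,-15)
crop('side',(170,170,290,300),'p3')
```

```text
t 69.45 tcp [ 4.150e-01  1.226e-01 -4.000e-04] gap 0.042 F [-0.6 -0.1  0.2] 
 units now-frame [ 0.36  0.04 -0.13] target-frame [ 0.37  0.04 -0.13] turn [0.05 0.07 0.01]
```

View pics/p3.png

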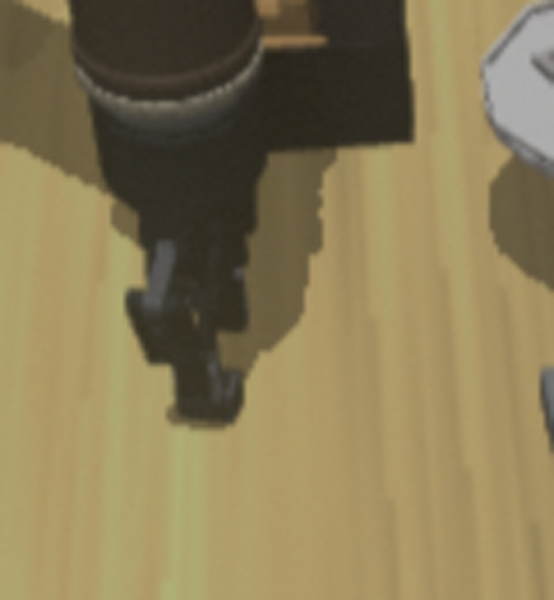

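Emit:
carry_out(moves="0.2 0.02 -0.1 0 0.1 0;0.15 0 0 0 0 0;0.02 0 0 0 0 0;0 0 0 0 0 0")

```text
time: 69.9
tcp_pos: [0.414, 0.1189, -0.0151]
tool_rot: [-1.021, 1.321, 1.015]
contact_force: [0.7, -0.3, 0.1]
finger_gap: 0.042
```

Run:
```python
from h import *
go(.412,.118,-.015,-15)
```

```text
t 69.9 tcp [ 0.414   0.1189 -0.0151] gap 0.042 F [ 0.7 -0.3  0.1] 
 units now-frame [-0.    0.04 -0.03] target-frame [-0.    0.04 -0.03] turn [ 0.04 -0.03  0.02]
```

Emit:
carry_out(moves="0 0 0 0 0 0;0 0 0 0 0 0;0 0 0 0 0 0;0 0 0 0 0 0;0 0 0 0 0 0", gripper=5, grip_force=60)

```text
time: 70.4
tcp_pos: [0.4143, 0.119, -0.0145]
tool_rot: [-1.02, 1.32, 1.015]
contact_force: [-0.6, 0.7, 0.2]
finger_gap: 0.0181
```

Emit:
carry_out(moves="-0.3 0 0 0 0 0;-0.7 0 0 0 0 0;-0.9 0 0 -0.4 0 0;-0.9 0 0 -0.4 0 0;-0.9 0 -0.2 -0.4 0 0;-0.9 -0.1 -0.5 -0.4 0 0;-0.9 -0.2 -0.7 -0.4 0 0;-0.7 -0.2 -0.8 -0.4 0 0;-0.2 -0.2 -0.9 -0.4 0 0;0 -0.2 -0.9 -0.3 0 0")

```text
time: 71.4
tcp_pos: [0.4433, -0.0431, 0.2519]
tool_rot: [-1.277, 1.169, 1.272]
contact_force: [0.3, 0.3, -2.0]
finger_gap: 0.018
```

Run:
```python
from h import *
go(.66,-.187,.25,4)
```

```text
t 71.4 tcp [ 0.4433 -0.0431  0.2519] gap 0.018 F [ 0.3  0.3 -2. ] 
 units now-frame [ 0.06 -5.08 -4.06] target-frame [ 0.05 -5.15 -3.97] turn [ 0.18 -0.03 -0.  ]
```

Run:
```python
from h import *
print(robot.state()["qpos"].round(2))
go(.655,-.187,.25,90); go(.655,-.187,.25,-86)
```

```text
[-0.97  0.03  1.01  1.98 -0.02  1.14  1.7 ]
t 71.4 tcp [ 0.4433 -0.0431  0.2519] gap 0.018 F [ 0.3  0.3 -2. ] 
 units now-frame [ 0.06 -4.96 -4.05] target-frame [ 0.05  3.6  -5.29] turn [-14.16  -0.03  -0.03]
t 71.4 tcp [ 0.4433 -0.0431  0.2519] gap 0.018 F [ 0.3  0.3 -2. ] 
 units now-frame [ 0.06 -4.96 -4.05] target-frame [ 0.05  3.96 -5.03] turn [-14.82  -0.02  -0.03]
```

Emit:
carry_out(moves="0 0 -0.7 0.8 0 0;0 0 -0.8 0.8 0 0;0 0 -0.8 0.8 0 0")

```text
time: 71.7
tcp_pos: [0.4441, -0.1391, 0.2533]
tool_rot: [-1.087, 1.282, 1.081]
contact_force: [1.5, 0.0, -0.3]
finger_gap: 0.0183
```

Run:
```python
from h import *
print(robot.state()["qpos"].round(2))
go(.655,-.187,.25,-86)
```

```text
[-0.81  0.11  1.12  1.95 -0.11  1.14  1.75]
t 71.7 tcp [ 0.4441 -0.1391  0.2533] gap 0.0183 F [ 1.5  0.  -0.3] 
 units now-frame [ 0.11 -5.4  -0.3 ] target-frame [ 0.08 -1.56  5.18] turn [12.73  0.02  0.04]
```

Emit:
carry_out(moves="0 0 0 -0.8 0 0;0 0 0 -1 0 0;0 0 0 -1 0 0;0 0 0 -1 0 0;0 0 0 -1 0 0;0 0 0 -1 0 0;0 0 0 -1 0 0;0 0 0 -1 0 0;0 0 0 -1 0 0;0 0 0 -1 0 0")

```text
time: 72.7
tcp_pos: [0.4393, -0.1453, 0.2517]
tool_rot: [-1.824, 0.654, 1.822]
contact_force: [-0.6, 0.3, -1.0]
finger_gap: 0.0179
```

Emit:
carry_out(moves="0 0 0 -1 0 0;0 0 0 -1 0 0;0 0 0 -1 0 0;0 0 0 -1 0 0;0 0 0 -1 0 0;0 0 0 -1 0 0;0 0 0 -1 0 0;0 0 0 0 0 0")

```text
time: 73.5
tcp_pos: [0.4336, -0.1532, 0.2368]
tool_rot: [-1.954, 0.468, 2.034]
contact_force: [-0.5, -0.8, -0.4]
finger_gap: 0.0179
```

Run:
```python
from h import *
print(robot.state()["qpos"].round(2))
go(.655,-.187,.25,94)
```

```text
[ 0.5   0.14 -0.33  1.89  0.08  1.16  2.86]
t 73.5 tcp [ 0.4336 -0.1532  0.2368] gap 0.0179 F [-0.5 -0.8 -0.4] 
 units now-frame [-0.56 -1.53 -5.37] target-frame [-0.33  1.23 -5.46] turn [-4.79  0.39 -0.27]
```

Emit:
carry_out(moves="0 0 0 0.9 0.2 -0.2;0 0 0 1 0.1 -0.1;0 0 0 1 0 0;0 0 0 1 0 0;0 0 0 1 0 0;0 0 0 1 0 0;0 0 0 1 0 0;0 0 0 1 0 0;0 0 0 1 0 0;0 0 0 1 0 0")

```text
time: 74.5
tcp_pos: [0.4311, -0.1569, 0.2359]
tool_rot: [-1.246, 1.196, 1.239]
contact_force: [0.4, -0.5, -0.8]
finger_gap: 0.0182
```

Run:
```python
from h import *
print(robot.state()["qpos"].round(4))
go(.655,-.187,.25,-86)
```

```text
[ 0.4391  0.107  -0.2187  1.9256  0.0347  1.1117  1.8199]
t 74.5 tcp [ 0.4311 -0.1569  0.2359] gap 0.0182 F [ 0.4 -0.5 -0.8] 
 units now-frame [-0.36 -5.56 -1.  ] target-frame [-0.35 -1.14  5.53] turn [14.74 -0.07  0.04]
```

Emit:
carry_out(moves="0 0 0 1 0 0;0 0 0 1 0 0;0 0 0 1 0 0;0 0 0 1 0 0;0 0 0 1 0 0;0 0 0 1 0 0;0 0 0 1 0 0;0 0 0 1 0 0;0 0 0 1 0 0;0 0 0 1 0 0")

```text
time: 75.5
tcp_pos: [0.4302, -0.1566, 0.2358]
tool_rot: [-0.406, 1.537, 0.395]
contact_force: [-0.8, -0.4, -0.4]
finger_gap: 0.0179
```

Emit:
carry_out(moves="0 0 0 1 0 0;0 0 0 1 0 0;0 0 0 1 0 0;0 0 0 1 0 0;0 0 0 0.7 0 0;0 0 0 0 0 0")

```text
time: 76.1
tcp_pos: [0.4298, -0.1564, 0.2359]
tool_rot: [0.003, 1.572, -0.015]
contact_force: [0.2, -0.1, -0.1]
finger_gap: 0.0178
```

Run:
```python
from h import *
print(robot.state()["qpos"].round(4))
go(.655,-.187,.25,-86)
crop('side',(190,110,420,370),'q1')
```

```text
[ 0.3405  0.0977 -0.1119  1.9347  0.0207  1.1092  0.2087]
t 76.1 tcp [ 0.4298 -0.1564  0.2359] gap 0.0178 F [ 0.2 -0.1 -0.1] 
 units now-frame [-0.35 -0.71  5.64] target-frame [-0.35 -1.16  5.56] turn [-0.77 -0.01  0.07]
```

View pics/q1.png

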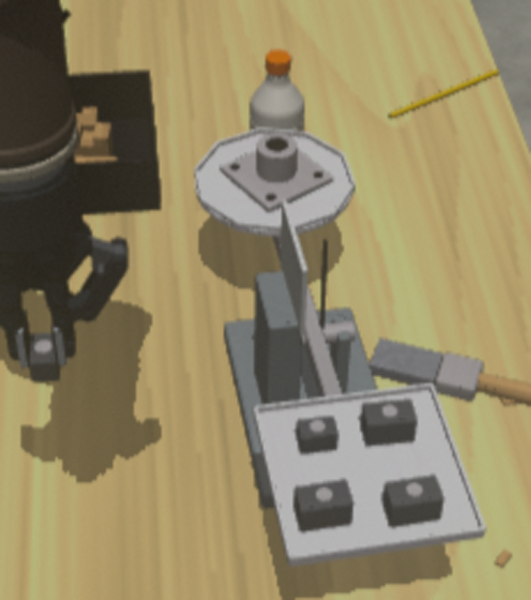

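Emit:
carry_out(moves="-0.1 -0.1 0.5 -0.4 0 0;-0.1 -0.2 0.8 -0.3 0 0;-0.1 -0.2 0.8 0 0 0;0 -0.2 0.8 0 0 0;0 -0.2 0.8 0 0 0;0 -0.1 0.8 0 0 0;0 0 0.6 0 0 0;0 0 0.3 0 0 0;0 0 0 0 0 0")

```text
time: 77.05
tcp_pos: [0.655, -0.1833, 0.2463]
tool_rot: [-0.08, 1.575, 0.058]
contact_force: [-0.7, -0.1, -1.9]
finger_gap: 0.0174
```

Run:
```python
from h import *
go(.656,-.187,.20,-86)
```

```text
t 77.05 tcp [ 0.655  -0.1833  0.2463] gap 0.0174 F [-0.7 -0.1 -1.9] 
 units now-frame [ 1.16 -0.08  0.02] target-frame [ 1.16 -0.09  0.02] turn [ 0.17 -0.05  0.13]
```

Emit:
carry_out(moves="0.3 -0.05 0 0.1 0 0.1;0.5 0 0 0 0 0;0.4 0 0 0 0 0;0 0 0 0 0 0")

```text
time: 77.45
tcp_pos: [0.6519, -0.1866, 0.1946]
tool_rot: [-0.065, 1.578, 0.058]
contact_force: [-0.1, -0.3, -0.9]
finger_gap: 0.0181
```

Run:
```python
from h import *
go(.656,-.187,.128,-86)
crop('side',(270,230,420,370),'q2')
```

```text
t 77.45 tcp [ 0.6519 -0.1866  0.1946] gap 0.0181 F [-0.1 -0.3 -0.9] 
 units now-frame [ 1.66 -0.01  0.12] target-frame [ 1.67 -0.02  0.1 ] turn [ 0.08 -0.08  0.04]
```

View pics/q2.png

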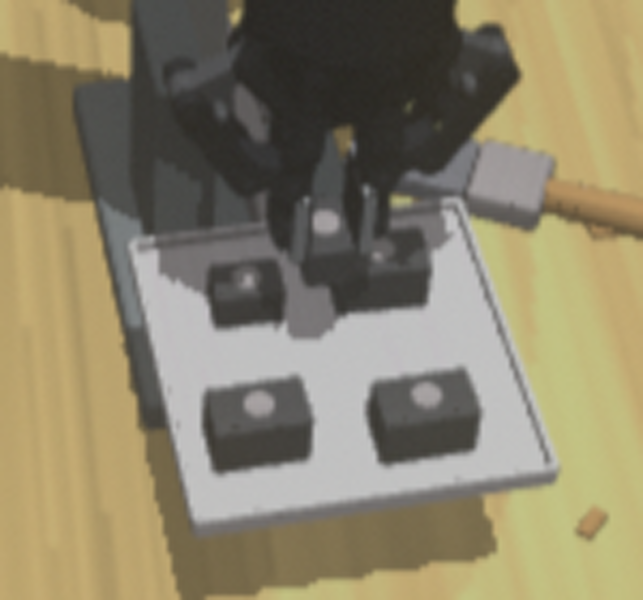

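Emit:
carry_out(moves="0.4 0 0.1 0 -0.1 0;0.4 0 0 0 0 0;0.3 0 0 0 0 0;0.2 0 0 0 0 0;0 0 0 0 0 0")

```text
time: 78.0
tcp_pos: [0.6568, -0.1889, 0.1468]
tool_rot: [-0.066, 1.561, 0.055]
contact_force: [0.5, 0.2, -1.1]
finger_gap: 0.0179
```

Run:
```python
from h import *
go(.656,-.187,.128,-86)
crop('side',(270,230,420,370),'q3')
```

```text
t 78.0 tcp [ 0.6568 -0.1889  0.1468] gap 0.0179 F [ 0.5  0.2 -1.1] 
 units now-frame [ 0.47  0.05 -0.02] target-frame [ 0.47  0.05 -0.02] turn [0.07 0.08 0.07]
```

View pics/q3.png

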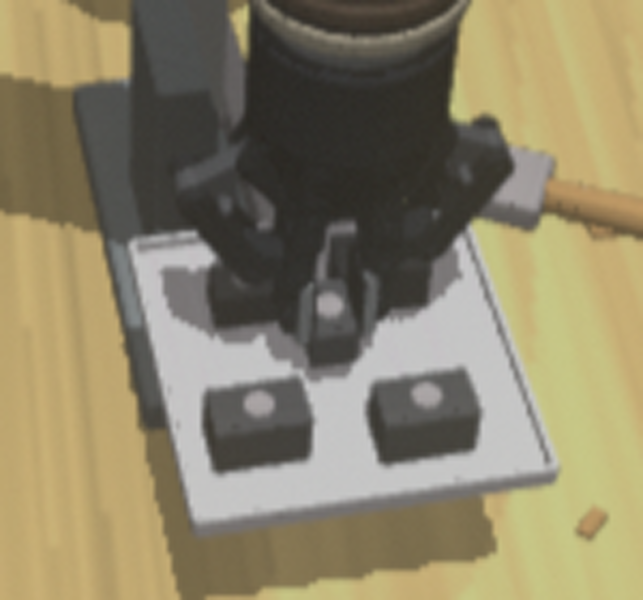

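Emit:
carry_out(moves="0.2 0.05 0 0 0 0;0.2 0 0 0 0 0;0.15 0 0 0 0 0;0.1 0 0 0 0 0;0.1 0 0 0 0 0;0 0 0 0 0 0")

```text
time: 78.65
tcp_pos: [0.6586, -0.1873, 0.1171]
tool_rot: [-0.066, 1.557, 0.054]
contact_force: [-0.2, 0.0, -1.0]
finger_gap: 0.0178
```

Run:
```python
from h import *
go(.656,-.187,.114,-86)
crop('side',(270,230,420,370),'q4')
```

```text
t 78.65 tcp [ 0.6586 -0.1873  0.1171] gap 0.0178 F [-0.2  0.  -1. ] 
 units now-frame [ 0.08  0.01 -0.06] target-frame [ 0.08  0.01 -0.06] turn [0.07 0.12 0.08]
```

View pics/q4.png

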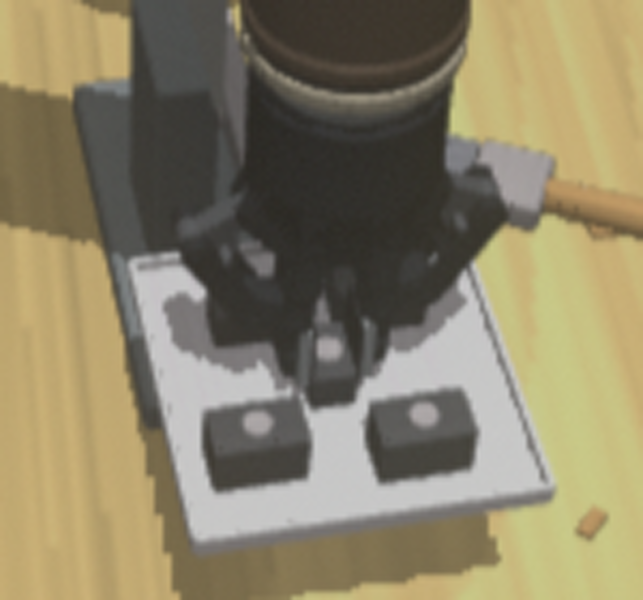

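Pan is carrying the weight; release and retreat.

Emit:
carry_out(moves="0.05 0 0 0 0 0;0 0 0 0 0 0;0 0 0 0 0 0;-0.2 0 0 0 0 0;-0.3 0 0 0 0 0;-0.4 0 0 0 0 0;-0.7 0 0 0 0 0;-0.8 0 0 0 0 0;-0.8 0 0 0 0 0;-0.5 0 0 0 0 0", gripper=28)

```text
time: 79.7
tcp_pos: [0.656, -0.1859, 0.2731]
tool_rot: [-0.066, 1.556, 0.054]
contact_force: [1.0, -0.0, 0.4]
finger_gap: 0.0283
```

Emit:
carry_out(moves="0 0.5 -0.5 0 0 0;0 0.6 -0.7 0 0 0;0 0.6 -0.7 0 0 0;0 0.6 -0.7 0 0 0;0 0.6 -0.7 0 0 0;0 0.6 -0.7 0 0 0;0 0.5 -0.5 0 0 0;0 0 0 0 0 0;0 0 0 0 0 0;0 0 0 0 0 0")

```text
time: 80.7
tcp_pos: [0.4614, -0.0361, 0.2847]
tool_rot: [-0.071, 1.53, 0.048]
contact_force: [0.5, -1.1, -0.2]
finger_gap: 0.0281
```

Run:
```python
from h import *
go(.656,-.187,.114,-86)
t=crop('top',(130,150,450,330),'r1');s=crop('side',(190,110,420,370),'r2')
cv2.imwrite("pics/T2.png",t);cv2.imwrite("pics/S2.png",s)
```

```text
t 80.7 tcp [ 0.4614 -0.0361  0.2847] gap 0.0281 F [ 0.5 -1.1 -0.2] 
 units now-frame [ 4.51 -4.06  4.39] target-frame [ 4.27 -4.1   4.59] turn [0.06 0.38 0.15]
```

View pics/r1.png

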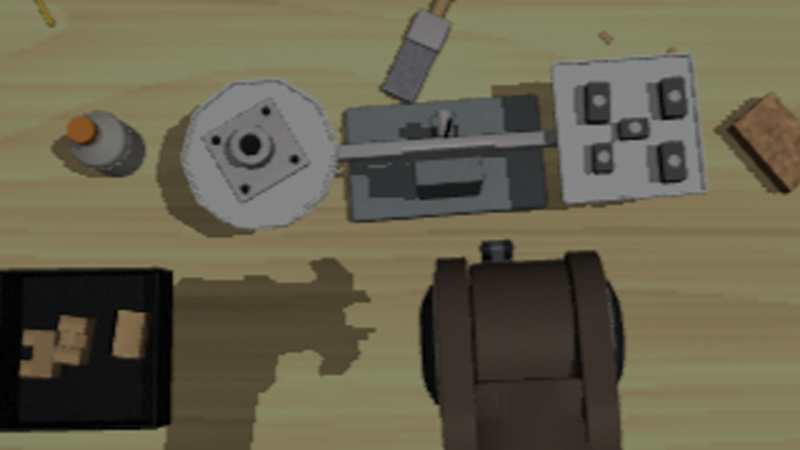

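View pics/r2.png

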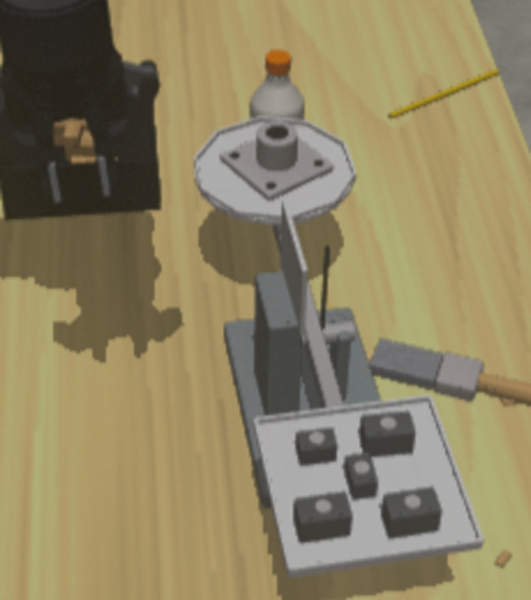

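Run:
```python
import meas2
from meas2 import *
meas2.t=viewer.get_image("top")[:,:,::-1].copy(); meas2.s=viewer.get_image("side")[:,:,::-1].copy()
sq=run([((369.6,190.4),(358.5,293.3),1,2,.027),((399.6,188.8),(368.1,326.6),1,2,.027),((371.2,213.2),(327.3,299.8),1,2,.021),((399.6,214.4),(330,329.7),1,2,.027)])
rd=run([((229.6,208.4),(310,167.6),-1,4,.04),((228,225.6),(291,177.2),-1,2,.008),((237.2,193.6),(327.8,180.6),-1,2,.008),((247.6,213.6),(307,190.2),-1,2,.008)])
print("tilt",(rd.mean()-sq.mean())/.38,(np.median(rd)-np.median(sq))/.38)
s=meas2.s; a=cv2.imread("pics/f5.png"); k=min(6,800/200,600/180); b=cv2.resize(s[50:230,170:370],None,fx=k,fy=k,interpolation=cv2.INTER_CUBIC)
a=cv2.cvtColor(a,6);b=cv2.cvtColor(b,6)
for nm,(x0,y0,x1,y1) in dict(rimL=(350,440,420,520),rimR=(515,455,578,530),pointer=(525,540,550,575)).items():
    T=a[y0:y1,x0:x1]; S=b[y0-25:min(y1+25,600),x0-8:x1+8]
    r=cv2.matchTemplate(S,T,cv2.TM_CCOEFF_NORMED); _,mx,_,l=cv2.minMaxLoc(r); print(nm,round(mx,3),"dv",(l[1]-25)/k)
print(robot.state()["time"])
```

```text
[369.1 189.8] [357.7 292.7] [ 0.6852 -0.1477  0.1583] pan z 0.1313
[399.4 188. ] [368.4 326.5] [ 0.6906 -0.2252  0.1587] pan z 0.1317
[371.  212.3] [326.7 299. ] [ 0.6283 -0.1526  0.1527] pan z 0.1317
[399.2 213.9] [329.4 328.6] [ 0.6237 -0.2233  0.1586] pan z 0.1316
[229.8 207.8] [309.7 167. ] [0.6336 0.1997 0.1841] pan z 0.1441
[227.5 225.1] [291.3 176.9] [0.5942 0.2095 0.152 ] pan z 0.144
[235.9 194. ] [327.6 180.2] [0.6736 0.1902 0.1524] pan z 0.1444
[247.4 213.3] [307. 190.] [0.6246 0.1604 0.1518] pan z 0.1438
tilt 0.03292210097418471 0.032699110414779
rimL 0.826 dv -1.5
rimR 0.859 dv -1.2
pointer 0.976 dv 1.2
80.9
```

```bash
python3 -c "
from cell import ticket
print(ticket.finish_job())"
```

```text
the job is handed in; nothing more can be done
None
```

The balance is level and the job is handed in. Time was about 81 s of the 210 s allowed; no verdict was reported.

**What I did:** I put all three offcuts in the bin and stood the flange, boss up, in the round pan. All five weights (800 g) went into the square pan, so none is left on the bench.

**Last checks:**
- **Beam:** the two pan heights gave a tilt of +0.033 rad, and the pointer's shift from the empty, level picture gave +0.034. The rim shift gave about +0.02, so it disagrees a little. All are inside ±0.05.
- **Why the fifth weight went in:** with 700 g the tilt measured about −0.042, and one rough edge match said −0.055. That was too close to the limit, so I added the second 100 g weight.
- **Flange:** it was upright, let go and about 4 mm from the round pan's middle.
- **Offcuts:** all three were in the bin in the last pictures.
- **Bystanders:** the glue, brush and sanding block looked undisturbed in the pictures; I did not measure them.

**What went wrong on the way:**
- The first two grasps, on one offcut and one weight, closed above the part. I repeated both lower.
- One 100 g weight was knocked aside on the bench; I found it again before gripping it.
- A long turn of the wrist brought the last joint to its 2.86 rad limit. I turned back the other way and saw no sign of a fault.

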